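# Empty the syringe organiser's insert bins into the UV cabinet and start it

## Task

Disinfect the used resin syringes: lift each insert bin that has syringes in it straight up out of the organiser, tip it out into the open drawer of the UV cabinet and set it back down in the slot it came from, without reaching into the bins with the fingers; the used syringe lying on the worktop goes into the drawer too. When all of them are in, push the drawer fully home until it seats against the housing, and only then slide the timer on top of the cabinet to the two-dot mark. Leave all three bins fully down in their slots and do not shift the other things on the worktop.

Things in the scene. Friction and masses are not known exactly. Their poses are not given: they have to be found in the camera images.
- organiser: grey organiser frame fixed on the worktop, 190 mm long (x), 216 wide (y), rounded rim 38 high, with three open wells side by side, 180 x 66 each, floor 4 thick. Each holds one insert bin with 2 mm of play all round, its tab at the far (+x) end; a bin must rise 36 to come clear of the rim. Origin under its centre, on the worktop; x points away from the robot
- well0 (a point): where the centre of the left bin (bin0) lies when it is fully down in its well: 27 mm above the organiser's underside, axes of the organiser
- well1 (a point): where the centre of the middle bin (bin1) lies when it is fully down in its well: 27 mm above the organiser's underside, axes of the organiser
- well2 (a point): where the centre of the right bin (bin2) lies when it is fully down in its well: 27 mm above the organiser's underside, axes of the organiser
- bin0_mid (a point): left bin (well0): white open insert bin, 176 mm long (x), 62 wide, sides 46 high, about 0.09 kg; this point is its centre, 23 above its underside. The front (-x) is a scoop: the floor ramps up at 24 degrees over the last 55 to a front edge only 27 high, without a lip: contents slide out over it when the bin is tipped front-down by 65 to 90 degrees
- bin1_mid (a point): middle bin (well1): white open insert bin, 176 mm long (x), 62 wide, sides 46 high, about 0.09 kg; this point is its centre, 23 above its underside. The front (-x) is a scoop: the floor ramps up at 24 degrees over the last 55 to a front edge only 27 high, without a lip: contents slide out over it when the bin is tipped front-down by 65 to 90 degrees
- bin2_mid (a point): right bin (well2): white open insert bin, 176 mm long (x), 62 wide, sides 46 high, about 0.09 kg; this point is its centre, 23 above its underside. The front (-x) is a scoop: the floor ramps up at 24 degrees over the last 55 to a front edge only 27 high, without a lip: contents slide out over it when the bin is tipped front-down by 65 to 90 degrees
- bin0_tab (a point): grip tab of bin0: flat upright tab on the back wall, 9 mm thick (x), 36 wide (y); this point is its middle, 83.5 behind the bin's centre (+x) and 42 above it, so 65 above the bin's underside and 19 above its rim. A rolled bead 12.4 thick ends the tab, 10 to 22 above this point: pinch the flat faces under it, gripping along x
- bin1_tab (a point): grip tab of bin1: flat upright tab on the back wall, 9 mm thick (x), 36 wide (y); this point is its middle, 83.5 behind the bin's centre (+x) and 42 above it, so 65 above the bin's underside and 19 above its rim. A rolled bead 12.4 thick ends the tab, 10 to 22 above this point: pinch the flat faces under it, gripping along x
- bin2_tab (a point): grip tab of bin2: flat upright tab on the back wall, 9 mm thick (x), 36 wide (y); this point is its middle, 83.5 behind the bin's centre (+x) and 42 above it, so 65 above the bin's underside and 19 above its rim. A rolled bead 12.4 thick ends the tab, 10 to 22 above this point: pinch the flat faces under it, gripping along x
- syringe0_mid (a point): resin syringe, 109 mm long, barrel 11 thick, 11 g; point on the barrel axis, 5.6 above what it lies on; its x axis runs along the barrel towards the cap, 54 ahead and 55 behind; a 24 wide flange stands 28 mm behind this point. Grasp the barrel across, 0 to 35 mm ahead of this point. At the start lying lengthwise on the floor of bin0, if it is present
- syringe1_mid (a point): resin syringe, 109 mm long, barrel 11 thick, 11 g; point on the barrel axis, 5.6 above what it lies on; its x axis runs along the barrel towards the cap, 54 ahead and 55 behind; a 24 wide flange stands 28 mm behind this point. Grasp the barrel across, 0 to 35 mm ahead of this point. At the start lying lengthwise on the floor of bin0, if it is present
- syringe2_mid (a point): resin syringe, 109 mm long, barrel 11 thick, 11 g; point on the barrel axis, 5.6 above what it lies on; its x axis runs along the barrel towards the cap, 54 ahead and 55 behind; a 24 wide flange stands 28 mm behind this point. Grasp the barrel across, 0 to 35 mm ahead of this point. At the start lying lengthwise on the floor of bin1, if it is present
- syringe3_mid (a point): resin syringe, 109 mm long, barrel 11 thick, 11 g; point on the barrel axis, 5.6 above what it lies on; its x axis runs along the barrel towards the cap, 54 ahead and 55 behind; a 24 wide flange stands 28 mm behind this point. Grasp the barrel across, 0 to 35 mm ahead of this point. At the start lying lengthwise on the floor of bin1, if it is present
- syringe4_mid (a point): resin syringe, 109 mm long, barrel 11 thick, 11 g; point on the barrel axis, 5.6 above what it lies on; its x axis runs along the barrel towards the cap, 54 ahead and 55 behind; a 24 wide flange stands 28 mm behind this point. Grasp the barrel across, 0 to 35 mm ahead of this point. At the start lying lengthwise on the floor of bin2, if it is present
- syringe5_mid (a point): resin syringe, 109 mm long, barrel 11 thick, 11 g; point on the barrel axis, 5.6 above what it lies on; its x axis runs along the barrel towards the cap, 54 ahead and 55 behind; a 24 wide flange stands 28 mm behind this point. Grasp the barrel across, 0 to 35 mm ahead of this point. At the start lying lengthwise on the floor of bin2, if it is present
- syringe6_mid (a point): resin syringe, 109 mm long, barrel 11 thick, 11 g; point on the barrel axis, 5.6 above what it lies on; its x axis runs along the barrel towards the cap, 54 ahead and 55 behind; a 24 wide flange stands 28 mm behind this point. Grasp the barrel across, 0 to 35 mm ahead of this point. At the start lying loose on the worktop, to the right of the organiser
- drawer_floor (a point): centre of the inside floor of the UV cabinet's drawer, 16 mm above the worktop; inside 190 (x) by 232 (y), rim 69 above the worktop, black front 90. x points into the cabinet (the way it closes), y left. The cabinet is a fixed white housing 230 deep, 270 wide, 105 high; with the drawer out by d, the front d of its inside lies open in front of the housing
- drawer_front (a point): point on the outer face of the drawer's flat black front, mid-width, 70 mm above the worktop; the front is 266 wide and reaches from 8 to 90 mm above the worktop; a finger ledge 100 wide juts out 13 at 32 mm above the worktop. Same axes as drawer_floor: push here along +x to close
- uv_drawer (a joint): how far the drawer is pulled out, m: 0 = home, 0.17 = fully out. It slides stiffly (about 2.5 N of friction), stays where it is left and seats against a stop at 0, where its front meets the housing. The opening is 92 mm high above the worktop: a syringe left standing on end in the drawer jams under it
- timer_grip (a point): centre of the timer's black slider grip on the cabinet's top, a block 24 (x) x 18 (y) x 28 mm high, this point 16 above the cabinet's top (121 mm above the worktop); it slides along the cabinet's y (to the left seen from the robot) with about 1.5 N of friction; axes of the cabinet
- timer (a joint): position of the timer slider, m: 0 = right-hand end (bare mark, off), 0.025 = one dot, 0.050 = two dots, 0.075 = three dots, 0.080 = left-hand stop. The dots are on the metal plate beside the slot, on the robot's side
- gauze_mid (a point): bystander: loose carton on the worktop (a glass shelf hangs over the back of the worktop, from about 0.62 m ahead of the robot and 0.55 m up: keep the arm clear of it), 94 x 62 x 36 mm, its centre
- cotton_mid (a point): bystander: loose white pot, 49 mm across, 82 high, its centre

How it is judged:
By the outcome, as a careful person would: the job done as asked, in the order asked, and still so for the second after the job is handed in, with the robot touching nothing.
Of syringe0, syringe1, syringe2, syringe3, syringe4, syringe5 only 3 to 5 are there at a start; the rules pass over those that are not, and their reading is None.
At some moment in a run one of syringe6 may be knocked a few centimetres aside while the robot is not near it.
Once in a run the grip may slacken for a moment while it holds something.
It also fails if it takes over 210 s, if anything falls off the work surface, if the arm or the gripper's body presses on something with over 40 N, if the wrist force passes 120 N, or if a joint passes its speed limit or range.

## Robot

A 6-joint arm with a two-finger parallel gripper is mounted at the origin on a cart in front of the work surface, level with it; the furniture and walls round the work are solid. World frame = base frame: x ahead of the robot, y to its left, z up, the work surface at z = 0. Lengths are in m, angles in rad, forces in N, time in s.
With the tool pointing down it reaches from about 0.375 to 0.825 m from the base axis. Payload 5.5 kg.
Tool frame: the origin (TCP) lies midway between the tips of the shut fingers; the grasp point (between the pads) lies 19 mm behind it; x points along the fingers, z is the direction in which the jaws open and shut, and the axes are right-handed (so a half turn about x gives the same grasp; the last joint's range is limited). The gripper opens to 85 mm and grips with 20 to 120 N. Pads are 22 mm wide; open, the fingers measure 114 mm over their backs; the gripper's body (76 mm by 85 mm) begins 54 mm behind the grasp point. The pads swing forward as they close: fully open they stand 13 mm farther back than shut.
Start: joints at [1.334, 0.314, -0.047, 1.21, 0, 1.571], TCP at [0.141, 0.583, 0.231] pointing down, gripper open.
Joint ranges: [-2.67, 2.67], [-0.69, 1.73], [-1.03, 1.25], [-2.08, 2.16], [-1.42, 1.45], [-3.14, 3.14]. Speed limits (rad/s): [2.39, 2.39, 3.01, 3.14, 3.14, 3.14].

## Interface

Orientations are given as a unit quaternion [w, x, y, z].
In Python, from plant import sensors, cams, manip gives the robot as it stands.
- The arm moves only by the tool apply_moves, never from a script. Its argument "rows" is one flat list of numbers, 7 for each row, row after row: the turn, a rotation vector about the tool's x, y, z in rad, then the shift along the tool's x, y, z in m, then the closure, from 0 (fully open) to 1 (shut). In form: [wx, wy, wz, dx, dy, dz, hand, wx, wy, wz, dx, dy, dz, hand, ...]. A call has 1 to 8 rows; each row shifts and turns the commanded pose from where the row before left it, along the tool's axes as they then stand; what a row does not reach is not made up. A row lasts 1/10 s, in which the tool goes at most 50 mm and 8.59 degrees, less where a joint would pass 70% of its speed; a pose out of reach is approached as far as the arm can. A call is refused whole if a number of a shift passes 0.05 or a number of a turn 0.15, either way. A call with a gripper value outside its range is refused whole. The fingers move at their own pace and stop on an object; "squeeze" is the grip in N (left out, the last holds). Time passes only in rows, so rows that do not move let the fingers close. It gives the time, the measured TCP pose, the force and the opening at its end, in the units of the state.
- sensors.sense(): the state, without advancing time (a new reading comes with each control period).
- cams.grab_frame(name): name is "scene" or "top" or "wrist"; returns a dict with "img" (400x640x3 uint8, red, green, blue), "fov_y" (degrees; the focal length in pixels is half the picture's height over the tangent of half this angle, whatever the lens; pixels are square), "cx", "cy" (the principal point, pixels), "dist" ([k1, k2, p1, p2, k3] as OpenCV has them; the pictures are not rectified), "world_from_camera" (4x4, takes a point from camera to world coordinates). Camera axes: x right, y down, z forward; pixel columns grow to the right and rows downward; lengths in m; the calibration is good to about 2 mm. A picture is of the moment at which its call begins. There is no depth.
- manip.close_job(): hands the job in, once; it reports no verdict.
The state is a dict: "clock": time; "joints": joint angles; "joint_vel": joint speeds; "effort": joint torques, N m; "position": TCP position; "eef_rot": TCP orientation; "wrist_force": force on the tool from outside, world axes, zero at the start; "wrist_torque": the same for the moment, N m; "opening": finger opening in m.
Only numpy, scipy, OpenCV 4.12 (cv2) and the standard library are available. Lean on these libraries where they do the work, as an engineer would, in place of code of your own. Each camera call takes 0.05 s, during which the arm holds its last target.

## Working session

There is one attempt and no reset: what is moved stays moved. The work goes in short steps, Python scripts to look and compute and a tool call to move; the robot and the scene stay as the last step left them, time stands still between calls to the robot, and variables do not carry over. Pictures are saved under pics/ and viewed, and the job is handed in when it is done.

Besides the shell and the picture viewer there is one more tool, called after ">>>" by a JSON object that holds its "fn" and its "kwargs", one argument or row to a line. apply_moves: Moves the arm, as the interface text tells. Its arguments: {"type":"object","properties":{"rows":{"type":"array"},"squeeze":{"type":"number"}},"required":["rows"]}

```bash
ls; mkdir -p pics; cat > h.py <<'E'
import numpy as np, cv2
from plant import sensors, cams, manip
def grab(n,save=None):
    f=cams.grab_frame(n)
    if save: cv2.imwrite('pics/'+save,f['img'][:,:,::-1])
    return f
def K(f):
    fl=200/np.tan(np.radians(f['fov_y'])/2)
    return np.array([[fl,0,f['cx']],[0,fl,f['cy']],[0,0,1.]])
def ray(f,uv):
    p=cv2.undistortPoints(np.array([[uv]],float),K(f),np.array(f['dist'],float))[0,0]
    T=np.array(f['world_from_camera']); d=T[:3,:3]@np.array([p[0],p[1],1]); return T[:3,3],d
def at_z(f,uv,z):
    o,d=ray(f,uv); return o+d*(z-o[2])/d[2]
def proj(f,P):
    T=np.linalg.inv(np.array(f['world_from_camera']))
    return cv2.projectPoints(np.atleast_2d(np.array(P,float)),cv2.Rodrigues(T[:3,:3])[0],T[:3,3],K(f),np.array(f['dist'],float))[0][:,0]
def crop(f,x0,y0,x1,y1,s,name):
    cv2.imwrite('pics/'+name,cv2.resize(f['img'][y0:y1,x0:x1,::-1],None,fx=s,fy=s,interpolation=cv2.INTER_CUBIC))
E
python3 - <<'E'
from h import *
import pickle
print(sensors.sense())
for n in ['scene','top','wrist']:
    f=grab(n,n+'0.png'); pickle.dump(f,open(n+'0.pkl','wb')); print(n,f['fov_y'],f['cx'],f['cy'],f['dist'],np.round(f['world_from_camera'],3).tolist())
E
```

```text
pics
{'clock': 0.0, 'joints': array([ 1.33400282e+00,  3.14258911e-01, -4.80791450e-02,  1.21020745e+00,
        2.94212754e-05,  1.57071739e+00]), 'joint_vel': array([-1.63703226e-05, -6.12987258e-04,  1.22520396e-03, -1.01914781e-03,
        9.04019049e-04, -1.62444235e-03]), 'effort': array([ 5.51344510e-04, -5.39587462e+01,  3.39752269e+01,  1.92312046e-02,
        1.99144770e-04,  1.00433720e-06]), 'position': array([0.14060544, 0.58269092, 0.23041483]), 'eef_rot': array([ 0.55505   , -0.43783562,  0.55603467,  0.43708684]), 'wrist_force': array([ 0.55842671,  0.16721225, -1.07645298]), 'wrist_torque': array([ 0.04076558,  0.04216792, -0.05656728]), 'opening': 0.0858419526732916}
scene 54.635479062207104 325.78703294872236 199.87141900302353 [0.0255922 0.        0.        0.        0.       ] [[0.788, -0.419, 0.451, 0.001], [-0.615, -0.513, 0.598, -0.778], [-0.019, -0.749, -0.662, 0.862], [0.0, 0.0, 0.0, 1.0]]
top 44.79341493093673 328.0748801242934 203.0198966123392 [-0.03343266  0.          0.          0.          0.        ] [[-0.008, -0.991, 0.133, 0.311], [-1.0, 0.008, -0.002, -0.048], [0.001, -0.133, -0.991, 1.683], [0.0, 0.0, 0.0, 1.0]]
wrist 58.24820795021113 319.1275464470657 193.42007474849763 [-0.0659245  0.         0.         0.         0.       ] [[0.234, 0.937, 0.26, 0.074], [0.972, -0.225, -0.065, 0.599], [-0.002, 0.268, -0.964, 0.374], [0.0, 0.0, 0.0, 1.0]]
```

```bash
python3 - <<'E'
from h import *
import pickle
f=pickle.load(open('top0.pkl','rb'))
crop(f,295,185,435,265,5.5,'t_org.png')
crop(f,160,130,275,280,4,'t_cab.png')
f=pickle.load(open('scene0.pkl','rb'))
crop(f,255,175,385,310,4.4,'s_org.png')
crop(f,180,100,340,215,5,'s_cab.png')
E
cat > fit.py <<'E'
from h import *
import pickle
from scipy.optimize import least_squares
ft=pickle.load(open('top0.pkl','rb')); fs=pickle.load(open('scene0.pkl','rb'))
T=lambda u,v:(160+u/4,130+v/4); S=lambda u,v:(180+u/5,100+v/5)
def X(p,l):
    c,s=np.cos(p[2]),np.sin(p[2]); return [p[0]+c*l[0]-s*l[1],p[1]+s*l[0]+c*l[1],l[2]]
cab=[((.23,.135,.105),T(37,97),S(470,45)),((.23,-.135,.105),T(350,43),S(710,160)),((0,-.135,.105),T(390,305),S(485,298)),((0,.135,.105),T(75,360),S(243,157))]
def res(p):
    r=[]
    for l,a,b in cab:
        r+=[proj(ft,X(p,l))[0]-a,proj(fs,X(p,l))[0]-b]
    for l,a,b in [((-p[3],.133,.09),T(105,560),S(60,270)),((-p[3],-.133,.09),T(432,510),S(297,425))]:
        r+=[proj(ft,X(p,l))[0]-a,proj(fs,X(p,l))[0]-b]
    return np.concatenate(r)
s=least_squares(res,[.55,.3,.14,.16]);print('cab',s.x.round(4),np.degrees(s.x[2]),s.fun.round(1))
pc=s.x
for z,uv in [(.135,T(315,250)),]:
    print('timer top',at_z(ft,uv,z)); 
# timer in cab frame
w=at_z(ft,T(316,264),.125);c,sn=np.cos(pc[2]),np.sin(pc[2]);d=w[:2]-pc[:2];print('timer local',c*d[0]+sn*d[1],-sn*d[0]+c*d[1])
for n,u in [('3?',(255,312)),('2?',(284,306)),('1?',(313,300)),('0?',(342,295))]:
    w=at_z(ft,T(*u),.105);d=w[:2]-pc[:2];print(n,c*d[0]+sn*d[1],-sn*d[0]+c*d[1])
# organiser
T=lambda u,v:(295+u/5.5,185+v/5.5); S=lambda u,v:(255+u/4.4,175+v/4.4)
y=.0705
pts=[(ft,(.095,.108,.036),T(80,62)),(ft,(.095,-.108,.036),T(415,72)),(ft,(-.095,.108,.0),T(62,378)),(ft,(-.095,-.108,0),T(405,385)),
(fs,(-.095,-.108,0),S(215,412)),(fs,(.095,-.108,.036),S(450,242))]
for i,(a,b) in enumerate([((265,47),(303,70)),((322,97),(362,124)),((385,152),(428,187))]):
    pts+=[(fs,(.0773,y*(1-i)+.018,.091),S(*a)),(fs,(.0773,y*(1-i)-.018,.091),S(*b))]
def res(p): return np.concatenate([proj(f,X(p,l))[0]-u for f,l,u in pts])
s=least_squares(res,[.5,0,0]);print('org',s.x.round(4),np.degrees(s.x[2]),s.fun.round(1))
po=s.x
for i in range(3): print('tab',i,np.round(X(po,(.0835,y*(1-i),.069)),4))
print('syr6',at_z(ft,T(588,165),.0056),at_z(ft,T(697,288),.0056),at_z(ft,T(665,253),.0056))
print('syr6 scene',at_z(fs,S(495,412),.0056),at_z(fs,S(476,560),.0056))
E
python3 fit.py
```

```text
cab [0.4915 0.3073 0.1687 0.1619] 9.663349089460509 [-0.3 -1.1 -0.5 -0.5  1.2 -1.5  0.6 -0.3  1.9  0.1 -0.8 -0.3 -0.6  0.7
 -1.4  0.   0.7 -0.3 -1.3 -0.1 -0.7 -2.1 -1.3  0.5]
timer top [0.55604825 0.23742016 0.135     ]
timer local 0.04221419328135556 -0.07720776564872153
3? 0.0152500209134566 -0.018685451876697026
2? 0.015974100128609423 -0.042909672538340556
1? 0.016699212880491088 -0.06713989532141033
0? 0.016606813016399692 -0.09125034027736881
org [ 0.4615 -0.0897 -0.0499] -2.858839742101599 [-0.4 -1.5  1.6 -0.7  0.7 -3.   0.8 -1.7  0.6  0.9  0.8  1.5 -0.1 -0.4
 -2.2  0.3 -0.1  0.1 -2.1  0.3 -0.4  0.3 -2.6 -0.7]
tab 0 [ 0.5484 -0.0235  0.069 ]
tab 1 [ 0.5449 -0.0939  0.069 ]
tab 2 [ 0.5414 -0.1643  0.069 ]
syr6 [ 0.49285267 -0.30782469  0.0056    ] [ 0.41447457 -0.37438475  0.0056    ] [ 0.43669737 -0.35489017  0.0056    ]
syr6 scene [ 0.49705991 -0.30394664  0.0056    ] [ 0.41506557 -0.37678221  0.0056    ]
```

```bash
cat >> h.py <<'E'
from scipy.spatial.transform import Rotation as Ro
import json
def Q(q): return Ro.from_quat([q[1],q[2],q[3],q[0]])
def st():
    s=sensors.sense(); R=Q(s['eef_rot']); 
    print('t',round(s['clock'],2),'p',s['position'].round(4),'j',np.round(s['joints'],3).tolist(),'F',s['wrist_force'].round(1),'op',round(s['opening'],4)); print(' ax x',R.as_matrix()[:,0].round(3),'z',R.as_matrix()[:,2].round(3))
    open('log.jsonl','a').write(json.dumps([list(map(float,s['joints'])),list(map(float,s['position'])),list(map(float,s['eef_rot']))])+'\n')
    return s['position'],R
def frame(head,pitch,flip=1):
    """tool x: heading (rad), pitch = depression below horizontal (rad); tool z jaws: in the vertical plane, upward-normal*flip"""
    ch,sh,cp,sp=np.cos(head),np.sin(head),np.cos(pitch),np.sin(pitch)
    x=np.array([ch*cp,sh*cp,-sp]); z=flip*np.array([ch*sp,sh*sp,cp]); y=np.cross(z,x)
    return Ro.from_matrix(np.c_[x,y,z])
def rel(p,R,tp,TR):
    return R.inv().apply(np.array(tp)-p), (R.inv()*TR).as_rotvec()
E
python3 - <<'E'
from h import *
p,R=st()
for fl in (1,-1):
    print(rel(p,R,[.545,-.094,.2],frame(-.05,np.pi/2,fl)))
E
```

```text
t 0.15 p [0.1407 0.5829 0.2307] j [1.334, 0.314, -0.048, 1.21, -0.0, 1.571] F [ 0.2  0.8 -0.2] op 0.0855
 ax x [-0.    -0.001 -1.   ] z [ 0.235  0.972 -0.001]
(array([ 0.03137326, -0.55184811, -0.56306145]), array([ 1.38397881e+00, -1.00573176e-03,  8.68812936e-04]))
(array([ 0.03137326, -0.55184811, -0.56306145]), array([-1.75761341e+00, -9.14345565e-04, -1.05844001e-03]))
```

```bash
cat >> h.py <<'E'
def rows(p,R,tp,TR,n,hand,dec=4):
    rv=(R.inv()*TR).as_rotvec()/n; d=(np.array(tp)-p)/n
    out=[];Rc=R
    for k in range(n):
        out.append(list(np.round(rv,dec))+list(np.round(Rc.inv().apply(d),dec))+[hand]); Rc=Rc*Ro.from_rotvec(rv)
    print('max turn',np.linalg.norm(rv).round(3),'max shift',np.linalg.norm(d).round(3))
    for i in range(0,n,8): print(json.dumps([float(x)+0 for r in out[i:i+8] for x in r]))
E
python3 - <<'E'
from h import *
p,R=st()
rows(p,R,[.545,-.094,.23],frame(-.05,np.pi/2),16,0,3)
E
```

```text
t 0.15 p [0.1407 0.5829 0.2307] j [1.334, 0.314, -0.048, 1.21, -0.0, 1.571] F [ 0.2  0.8 -0.2] op 0.0855
 ax x [-0.    -0.001 -1.   ] z [ 0.235  0.972 -0.001]
max turn 0.086 max shift 0.049
[0.086, 0.0, 0.0, 0.0, -0.034, -0.035, 0.0, 0.086, 0.0, 0.0, 0.0, -0.037, -0.032, 0.0, 0.086, 0.0, 0.0, 0.0, -0.04, -0.029, 0.0, 0.086, 0.0, 0.0, 0.0, -0.042, -0.025, 0.0, 0.086, 0.0, 0.0, 0.0, -0.044, -0.021, 0.0, 0.086, 0.0, 0.0, 0.0, -0.046, -0.017, 0.0, 0.086, 0.0, 0.0, 0.0, -0.047, -0.013, 0.0, 0.086, 0.0, 0.0, 0.0, -0.048, -0.009, 0.0]
[0.086, 0.0, 0.0, 0.0, -0.049, -0.005, 0.0, 0.086, 0.0, 0.0, 0.0, -0.049, -0.001, 0.0, 0.086, 0.0, 0.0, 0.0, -0.049, 0.003, 0.0, 0.086, 0.0, 0.0, 0.0, -0.049, 0.008, 0.0, 0.086, 0.0, 0.0, 0.0, -0.048, 0.012, 0.0, 0.086, 0.0, 0.0, 0.0, -0.047, 0.016, 0.0, 0.086, 0.0, 0.0, 0.0, -0.045, 0.02, 0.0, 0.086, 0.0, 0.0, 0.0, -0.043, 0.024, 0.0]
```

>>> {"fn": "apply_moves", "kwargs": {
  "rows": [0.086,0.0,0.0,0.0,-0.034,-0.035,0.0,0.086,0.0,0.0,0.0,-0.037,-0.032,0.0,0.086,0.0,0.0,0.0,-0.04,-0.029,0.0,0.086,0.0,0.0,0.0,-0.042,-0.025,0.0,0.086,0.0,0.0,0.0,-0.044,-0.021,0.0,0.086,0.0,0.0,0.0,-0.046,-0.017,0.0,0.086,0.0,0.0,0.0,-0.047,-0.013,0.0,0.086,0.0,0.0,0.0,-0.048,-0.009,0.0]
}}

```text
clock: 0.95
position: [0.343, 0.2461, 0.2313]
eef_rot: [0.671, -0.223, 0.671, 0.223]
wrist_force: [0.9, 1.0, -0.3]
opening: 0.0859
```

```bash
python3 - <<'E'
from h import *
p,R=st()
E
```

```text
t 0.95 p [0.343  0.2461 0.2313] j [0.622, -0.022, -0.441, 1.152, -0.0, 1.55] F [ 0.9  1.  -0.3] op 0.0859
 ax x [ 0.  0. -1.] z [0.8 0.6 0. ]
```

>>> {"fn": "apply_moves", "kwargs": {
  "rows": [0.086,0.0,0.0,0.0,-0.049,-0.005,0.0,0.086,0.0,0.0,0.0,-0.049,-0.001,0.0,0.086,0.0,0.0,0.0,-0.049,0.003,0.0,0.086,0.0,0.0,0.0,-0.049,0.008,0.0,0.086,0.0,0.0,0.0,-0.048,0.012,0.0,0.086,0.0,0.0,0.0,-0.047,0.016,0.0,0.086,0.0,0.0,0.0,-0.045,0.02,0.0,0.086,0.0,0.0,0.0,-0.043,0.024,0.0]
}}

```text
clock: 1.75
position: [0.5477, -0.0916, 0.2311]
eef_rot: [0.707, 0.016, 0.707, -0.016]
wrist_force: [1.1, 1.2, 0.3]
opening: 0.0851
```

```bash
python3 - <<'E'
from h import *
import pickle
p,R=st()
f=grab('wrist','w1.png'); pickle.dump(f,open('w1.pkl','wb'))
E
```

```text
t 1.75 p [ 0.5477 -0.0916  0.2311] j [-0.166, 0.23, -0.158, 1.183, 0.0, 1.451] F [1.1 1.2 0.3] op 0.0851
 ax x [-0.  0. -1.] z [ 0.999 -0.046 -0.   ]
```

```bash
python3 - <<'E'
from h import *
import pickle
f=pickle.load(open('w1.pkl','rb'))
crop(f,110,40,350,285,3,'w1o.png')
print(np.round(f['world_from_camera'],3))
E
```

```text
[[ 0.999 -0.044 -0.012  0.55 ]
 [-0.046 -0.963 -0.267 -0.024]
 [ 0.     0.268 -0.964  0.375]
 [ 0.     0.     0.     1.   ]]
```

```bash
python3 - <<'E'
from h import *
import pickle
f=pickle.load(open('w1.pkl','rb'))
T=lambda u,v:(110+u/3,40+v/3)
for a in [(616,70,228),(617,347,490),(616,590,718)]:
    p=[at_z(f,T(a[0],v),.091) for v in a[1:]]
    print((sum(p)/2).round(4),(p[0]-p[1]).round(4))
for n,u in [('L',(50,58)),('x',(30,45)),('FR',(118,683)),('BR',(650,685)),('BL',(652,30))]: print(n,at_z(f,T(*u),.037).round(4))
E
```

```text
[ 0.5474 -0.0203  0.091 ] [0.0019 0.039  0.    ]
[ 0.5443 -0.0907  0.091 ] [0.0019 0.0397 0.    ]
[ 0.5406 -0.1604  0.091 ] [0.002  0.0405 0.    ]
L [0.3769 0.0172 0.037 ]
x [0.3712 0.0214 0.037 ]
FR [ 0.3631 -0.1903  0.037 ]
BR [ 0.55   -0.1983  0.037 ]
BL [0.5592 0.0144 0.037 ]
```

```bash
cat >> h.py <<'E'
CAB=np.array([.4915,.3073,.1687])
def cab(x,y,z):
    c,s=np.cos(CAB[2]),np.sin(CAB[2]); return np.array([CAB[0]+c*x-s*y,CAB[1]+s*x+c*y,z])
def tip(mouth,head,th):
    """TCP pose for bin mouth (front edge) at point, tilt th, heading head; grasp at tab"""
    u=.1715*np.cos(th)-.038*np.sin(th); z=.1715*np.sin(th)+.038*np.cos(th)
    h=np.array([np.cos(head),np.sin(head),0]); F=frame(head,np.pi/2-th)
    g=np.array(mouth)+h*u+np.array([0,0,z]); return g+F.as_matrix()[:,0]*.019,F
E
python3 - <<'E'
from h import *
p,R=st()
m=cab(-.075,.02,.15); H=np.radians(80)
tp,TF=tip(m,H,0);print(tp)
rows(p,R,tp,TF,14,0,3)
a=tip(m,H,0)
for th,z in ((40,.1),(72,.08)):
    m2=m.copy();m2[2]=z; b=tip(m2,H,np.radians(th)); print(th,b[0]); rows(a[0],a[1],b[0],b[1],6,0,3); a=b
E
```

```text
t 1.8 p [ 0.5514 -0.0976  0.2306] j [-0.173, 0.236, -0.152, 1.18, -0.004, 1.452] F [ 5.  -4.6  1.3] op 0.0856
 ax x [ 0.002 -0.005 -1.   ] z [ 0.999 -0.054  0.003]
[0.44398735 0.48331804 0.169     ]
max turn 0.104 max shift 0.042
[-0.104, 0.0, 0.0, 0.004, 0.041, -0.01, 0.0, -0.104, 0.0, 0.0, 0.004, 0.042, -0.006, 0.0, -0.104, 0.0, 0.0, 0.004, 0.042, -0.001, 0.0, -0.104, 0.0, 0.0, 0.004, 0.042, 0.003, 0.0, -0.104, 0.0, 0.0, 0.004, 0.042, 0.007, 0.0, -0.104, 0.0, 0.0, 0.004, 0.041, 0.012, 0.0, -0.104, 0.0, 0.0, 0.004, 0.039, 0.016, 0.0, -0.104, 0.0, 0.0, 0.004, 0.037, 0.02, 0.0]
[-0.104, 0.0, 0.0, 0.004, 0.035, 0.024, 0.0, -0.104, 0.0, 0.0, 0.004, 0.032, 0.027, 0.0, -0.104, 0.0, 0.0, 0.004, 0.029, 0.03, 0.0, -0.104, 0.0, 0.0, 0.004, 0.026, 0.033, 0.0, -0.104, 0.0, 0.0, 0.004, 0.023, 0.036, 0.0, -0.104, 0.0, 0.0, 0.004, 0.019, 0.038, 0.0]
40 [0.43489924 0.4317768  0.22479292]
max turn 0.116 max shift 0.013
[0.0, -0.116, 0.0, -0.009, 0.0, -0.009, 0.0, 0.0, -0.116, 0.0, -0.01, 0.0, -0.008, 0.0, 0.0, -0.116, 0.0, -0.011, 0.0, -0.006, 0.0, 0.0, -0.116, 0.0, -0.012, 0.0, -0.005, 0.0, 0.0, -0.116, 0.0, -0.012, 0.0, -0.004, 0.0, 0.0, -0.116, 0.0, -0.013, 0.0, -0.002, 0.0]
72 [0.42027159 0.34881924 0.24897752]
max turn 0.093 max shift 0.015
[0.0, -0.093, 0.0, -0.012, 0.0, -0.008, 0.0, 0.0, -0.093, 0.0, -0.013, 0.0, -0.007, 0.0, 0.0, -0.093, 0.0, -0.013, 0.0, -0.006, 0.0, 0.0, -0.093, 0.0, -0.014, 0.0, -0.005, 0.0, 0.0, -0.093, 0.0, -0.014, 0.0, -0.003, 0.0, 0.0, -0.093, 0.0, -0.014, 0.0, -0.002, 0.0]
```

>>> {"fn": "apply_moves", "kwargs": {
  "rows": [-0.104,0.0,0.0,0.004,0.041,-0.01,0.0,-0.104,0.0,0.0,0.004,0.042,-0.006,0.0,-0.104,0.0,0.0,0.004,0.042,-0.001,0.0,-0.104,0.0,0.0,0.004,0.042,0.003,0.0,-0.104,0.0,0.0,0.004,0.042,0.007,0.0,-0.104,0.0,0.0,0.004,0.041,0.012,0.0,-0.104,0.0,0.0,0.004,0.039,0.016,0.0,-0.104,0.0,0.0,0.004,0.037,0.02,0.0]
}}

```text
clock: 2.6
position: [0.48, 0.2438, 0.199]
eef_rot: [0.652, -0.274, 0.652, 0.274]
wrist_force: [0.8, -0.5, 0.4]
opening: 0.0851
```

>>> {"fn": "apply_moves", "kwargs": {
  "rows": [-0.104,0.0,0.0,0.004,0.035,0.024,0.0,-0.104,0.0,0.0,0.004,0.032,0.027,0.0,-0.104,0.0,0.0,0.004,0.029,0.03,0.0,-0.104,0.0,0.0,0.004,0.026,0.033,0.0,-0.104,0.0,0.0,0.004,0.023,0.036,0.0,-0.104,0.0,0.0,0.004,0.019,0.038,0.0]
}}

```text
clock: 3.2
position: [0.4303, 0.4921, 0.1748]
eef_rot: [0.536, -0.461, 0.537, 0.461]
wrist_force: [1.3, -0.7, 0.3]
opening: 0.0856
```

```bash
python3 - <<'E'
from h import *
p,R=st()
E
```

```text
t 3.2 p [0.4303 0.4921 0.1748] j [0.852, 0.44, 0.006, 1.137, -0.0, 1.004] F [ 1.3 -0.7  0.3] op 0.0856
 ax x [-0. -0. -1.] z [ 0.151  0.988 -0.001]
```

>>> {"fn": "apply_moves", "kwargs": {
  "rows": [0.0,-0.116,0.0,-0.009,0.0,-0.009,0.0,0.0,-0.116,0.0,-0.01,0.0,-0.008,0.0,0.0,-0.116,0.0,-0.011,0.0,-0.006,0.0,0.0,-0.116,0.0,-0.012,0.0,-0.005,0.0,0.0,-0.116,0.0,-0.012,0.0,-0.004,0.0,0.0,-0.116,0.0,-0.013,0.0,-0.002,0.0]
}}

```text
clock: 3.8
position: [0.4224, 0.4377, 0.2318]
eef_rot: [0.689, -0.274, 0.32, 0.589]
wrist_force: [0.9, 0.3, -0.7]
opening: 0.0856
```

```bash
python3 - <<'E'
from h import *
p,R=st()
E
```

```text
t 3.8 p [0.4224 0.4377 0.2318] j [0.528, -0.021, -0.662, 0.438, 0.522, 0.818] F [ 0.9  0.3 -0.7] op 0.0856
 ax x [ 0.101  0.637 -0.764] z [0.118 0.755 0.645]
```

>>> {"fn": "apply_moves", "kwargs": {
  "rows": [0.0,-0.093,0.0,-0.012,0.0,-0.008,0.0,0.0,-0.093,0.0,-0.013,0.0,-0.007,0.0,0.0,-0.093,0.0,-0.013,0.0,-0.006,0.0,0.0,-0.093,0.0,-0.014,0.0,-0.005,0.0,0.0,-0.093,0.0,-0.014,0.0,-0.003,0.0,0.0,-0.093,0.0,-0.014,0.0,-0.002,0.0]
}}

```text
clock: 4.4
position: [0.4162, 0.3513, 0.2595]
eef_rot: [0.747, -0.104, 0.12, 0.646]
wrist_force: [0.7, 1.0, -1.0]
opening: 0.0853
```

```bash
python3 - <<'E'
from h import *
p,R=st()
grab('scene','s2.png')
E
```

```text
t 4.4 p [0.4162 0.3513 0.2595] j [0.109, -0.006, -1.026, -0.099, 1.166, 0.692] F [ 0.7  1.  -1. ] op 0.0853
 ax x [ 0.137  0.939 -0.314] z [0.046 0.31  0.949]
```

```bash
cat > kin.py <<'E'
import numpy as np, json
from scipy.optimize import least_squares
from scipy.spatial.transform import Rotation as Ro
# j2 pitch, j3 pitch(-), j4 pitch, j5 yaw, j6 roll
def fk(q,P):
    a,h,l1x,l1z,l2x,l2z,w1,lt=P
    ry=lambda t:Ro.from_euler('y',t)
    R1=Ro.from_euler('z',q[0]); p=np.array([0,0,h])+R1.apply([a,0,0])
    R=R1*ry(q[1]); p=p+R.apply([l1x,0,l1z]); R=R*ry(-q[2]); p=p+R.apply([l2x,0,l2z]); R=R*ry(q[3]); p=p+R.apply([w1,0,0])
    R=R*Ro.from_euler('z',q[4]); R=R*Ro.from_euler('x',q[5]-np.pi/2); p=p+R.apply([lt,0,0]); return p,R
def load():
    D=[json.loads(l) for l in open('log.jsonl')]; return D
if __name__=='__main__':
    D=load()
    def res(P):
        r=[]
        for q,p,e in D:
            r+=list(fk(q,P)[0]-p)
        r=np.array(r)
        return np.r_[r,1e-3*np.array([P[0],P[2],P[5]])]
    s=least_squares(res,[0,.3,0,.4,.4,0,.1,.15]); print(s.x.round(4), np.abs(s.fun).max())
    for q,p,e in D:
        R=fk(q,s.x)[1]; print((R.inv()*Ro.from_quat([e[1],e[2],e[3],e[0]])).magnitude().round(4),end=' ')
    json.dump(list(s.x),open('kin.json','w'))
E
python3 kin.py
```

```text
[-0.      0.2834 -0.      0.5215  0.4407  0.076   0.1329  0.3309] 7.599911149985277e-05Traceback (most recent call last):
  File "kin.py", line 23, in <module>
    R=fk(q,s.x)[1]; print((R.inv()*Ro.from_quat([e[1],e[2],e[3],e[0]])).magnitude().round(4),end=' ')
                          ^^^^^^^^^^^^^^^^^^^^^^^^^^^^^^^^^^^^^^^^^^^^^^^^^^^^^^^^^^^^^^^
AttributeError: 'float' object has no attribute 'round'
```

```bash
sed -i 's/.magnitude().round(4)/.magnitude()/' kin.py; python3 kin.py; cat >> kin.py <<'E'
LO=np.array([-2.67,-.69,-1.03,-2.08,-1.42,-3.14]);HI=np.array([2.67,1.73,1.25,2.16,1.45,3.14])
def ik(p,R,q0=None):
    P=json.load(open('kin.json')); best=None
    for g in ([q0] if q0 is not None else [])+[[.3,0,-.8,0,.8,.8],[.6,0,-.4,.5,.3,1.2],[.1,.2,-.3,1.1,0,1.5]]:
        def res(q):
            pp,RR=fk(q,P); return np.r_[(pp-p)*5,(RR.inv()*R).as_rotvec()]
        s=least_squares(res,np.clip(g,LO+.01,HI-.01),bounds=(LO,HI))
        if best is None or s.cost<best.cost-1e-9: best=s
    return best.x,best.cost,np.min(np.r_[best.x-LO,HI-best.x])
E
python3 - <<'E'
from h import *; from kin import ik
for hd in (35,50,60,70,80):
  for (mx,my) in ((-.075,.02),(-.05,.05)):
    for th,z in ((0,.15),(45,.09),(70,.08),(80,.08)):
        tp,F=tip(cab(mx,my,z),np.radians(hd),np.radians(th)); q,c,m=ik(tp,F); print(hd,mx,my,th,q.round(2),'%.1e'%c,m.round(3))
E
```

```text
[-0.      0.2834 -0.      0.5215  0.4407  0.076   0.1329  0.3309] 7.599911149985277e-05
3.040470972244059e-16 3.040470972244059e-16 1.8041124150158791e-16 8.443784338748495e-17 1.452957530717366e-16 3.330669073875469e-16 8.326672684688674e-17 2.2548736224414665e-16 35 -0.075 0.02 0 [0.64 0.51 0.11 1.16 0.   1.6 ] 4.1e-18 0.996
35 -0.075 0.02 45 [ 0.66 -0.14 -0.9   0.03 -0.04  1.61] 1.6e-28 0.134
35 -0.075 0.02 70 [ 0.71 -0.35 -1.03 -0.02 -0.1   1.63] 5.8e-02 0.0
35 -0.075 0.02 80 [ 0.78 -0.42 -1.03  0.06 -0.2   1.69] 1.4e-01 0.0
35 -0.05 0.05 0 [ 0.66  0.59  0.22  1.21 -0.    1.62] 5.5e-28 0.951
35 -0.05 0.05 45 [ 0.7  -0.06 -0.83  0.02 -0.06  1.63] 4.0e-25 0.199
35 -0.05 0.05 70 [ 0.76 -0.25 -1.03 -0.16 -0.16  1.66] 4.3e-02 0.0
35 -0.05 0.05 80 [ 0.84 -0.32 -1.03 -0.08 -0.28  1.73] 1.2e-01 0.0
50 -0.075 0.02 0 [0.7  0.51 0.1  1.16 0.   1.4 ] 8.4e-21 1.0
50 -0.075 0.02 45 [ 0.58 -0.13 -0.88  0.05  0.21  1.36] 7.3e-19 0.147
50 -0.075 0.02 70 [ 0.35 -0.27 -1.03 -0.05  0.54  1.22] 4.6e-02 0.0
50 -0.075 0.02 80 [ 0.14 -0.22 -1.03  0.    0.87  0.99] 1.0e-01 0.0
50 -0.05 0.05 0 [ 0.72  0.5
[... 1165 characters left out ...]
.47  1.04] 2.9e-30 0.281
70 -0.05 0.05 70 [ 0.25 -0.03 -1.03 -0.27  0.92  0.98] 5.8e-03 0.0
70 -0.05 0.05 80 [ 0.1   0.06 -1.03 -0.28  1.17  0.84] 2.2e-02 0.0
80 -0.075 0.02 0 [ 0.83  0.45  0.    1.13 -0.    1.  ] 1.1e-24 1.033
80 -0.075 0.02 45 [ 0.45 -0.03 -0.74  0.33  0.61  0.8 ] 4.3e-24 0.289
80 -0.075 0.02 70 [ 0.13 -0.   -1.03 -0.12  1.11  0.72] 5.1e-05 0.0
80 -0.075 0.02 80 [ 0.    0.11 -1.03 -0.11  1.34  0.56] 1.9e-03 0.0
80 -0.05 0.05 0 [0.84 0.52 0.12 1.17 0.   1.01] 2.9e-19 0.993
80 -0.05 0.05 45 [ 0.5   0.03 -0.69  0.29  0.59  0.84] 5.5e-26 0.343
80 -0.05 0.05 70 [ 0.21  0.04 -1.03 -0.3   1.06  0.87] 3.9e-18 0.001
80 -0.05 0.05 80 [ 0.09  0.15 -1.03 -0.34  1.28  0.77] 2.9e-03 0.0
```

```bash
python3 - <<'E'
from h import *; from kin import ik
for hd in (85,90,95,100):
  for (mx,my) in ((-.075,.02),(-.065,.05),(-.06,.0)):
    q=None
    for th,z in ((0,.15),(45,.09),(60,.075),(65,.075),(70,.075),(75,.075)):
        tp,F=tip(cab(mx,my,z),np.radians(hd),np.radians(th)); q,c,m=ik(tp,F,q); print(hd,mx,my,th,q.round(2),'%.1e'%c,m.round(3))
E
```

```text
85 -0.075 0.02 0 [ 0.85  0.43 -0.02  1.12  0.    0.93] 8.2e-26 1.009
85 -0.075 0.02 45 [ 0.44  0.   -0.7   0.4   0.66  0.69] 1.9e-24 0.327
85 -0.075 0.02 60 [ 0.24  0.   -0.87  0.18  0.96  0.6 ] 3.5e-20 0.156
85 -0.075 0.02 65 [ 0.18  0.02 -0.91  0.12  1.06  0.57] 2.5e-22 0.115
85 -0.075 0.02 70 [ 0.12  0.06 -0.95  0.06  1.17  0.54] 1.5e-19 0.079
85 -0.075 0.02 75 [ 0.06  0.1  -0.98 -0.    1.27  0.51] 8.9e-29 0.049
85 -0.065 0.05 0 [ 0.87  0.48  0.06  1.15 -0.    0.96] 9.5e-22 1.015
85 -0.065 0.05 45 [ 0.49  0.03 -0.68  0.36  0.63  0.75] 5.1e-26 0.351
85 -0.065 0.05 60 [ 0.31  0.02 -0.87  0.08  0.92  0.7 ] 4.1e-31 0.157
85 -0.065 0.05 65 [ 0.25  0.04 -0.93 -0.01  1.03  0.69] 7.9e-30 0.105
85 -0.065 0.05 70 [ 0.19  0.07 -0.97 -0.12  1.13  0.7 ] 2.1e-26 0.055
85 -0.065 0.05 75 [ 0.13  0.11 -1.02 -0.25  1.23  0.72] 3.9e-21 0.006
85 -0.06 0.0 0 [ 0.81  0.43 -0.02  1.12  0.    0.9 ] 1.8e-26 1.008
85 -0.06 0.0 45 [ 0.39  0.03 -0.67  0.44  0.68  0.63] 1.1e-24 0.357
85 -0.06 0.0 60 [ 0.19  0.04 -0.83  0.26  0.98  0.52] 2.6e-30 0.204
85 -0.06 0.0 65 [ 0.13  0.06 -0.86  0.22  1.09  0.48] 6.4e-
[... 3180 characters left out ...]
483
100 -0.065 0.05 60 [ 0.28  0.18 -0.63  0.58  1.04  0.21] 3.5e-24 0.397
100 -0.065 0.05 65 [ 0.22  0.22 -0.64  0.61  1.13  0.11] 8.1e-19 0.318
100 -0.065 0.05 70 [ 0.17  0.27 -0.62  0.69  1.22 -0.02] 1.1e-29 0.228
100 -0.065 0.05 75 [ 0.12  0.35 -0.59  0.83  1.3  -0.21] 8.4e-26 0.147
100 -0.06 0.0 0 [ 0.86  0.37 -0.11  1.09  0.    0.68] 4.6e-29 0.922
100 -0.06 0.0 45 [ 0.36  0.13 -0.53  0.72  0.77  0.26] 1.0e-30 0.497
100 -0.06 0.0 60 [ 0.18  0.22 -0.57  0.78  1.05  0.  ] 3.7e-22 0.403
100 -0.06 0.0 65 [ 0.12  0.27 -0.56  0.86  1.13 -0.13] 7.0e-19 0.319
100 -0.06 0.0 70 [ 0.06  0.35 -0.53  0.99  1.21 -0.31] 1.2e-30 0.244
100 -0.06 0.0 75 [ 0.02  0.45 -0.48  1.17  1.27 -0.55] 4.8e-29 0.184
```

```bash
cat >> h.py <<'E'
from kin import ik,fk
def check(p,R,tp,TR,n,q0):
    rv=(R.inv()*TR).as_rotvec(); q=q0; mv=9;mm=9; vm=0
    for k in range(1,n+1):
        q2,c,m=ik(p+(np.array(tp)-p)*k/n,R*Ro.from_rotvec(rv*k/n),q); mm=min(mm,m); vm=np.maximum(vm,np.abs(q2-q)*10); 
        if c>1e-6: print('UNREACH',k,c)
        q=q2
    print('margin',mm.round(3),'vel frac',(vm/np.array([2.39,2.39,3.01,3.14,3.14,3.14])).round(2),'qend',q.round(2)); return q
def go(tp,TR,n,hand,dec=3):
    p,R=st(); q=sensors.sense()['joints']; check(p,R,tp,TR,n,q); rows(p,R,tp,TR,n,hand,dec)
TAB=np.array([[.5474,-.0210,.069],[.5440,-.0914,.069],[.5406,-.1614,.069]])
E
python3 - <<'E'
from h import *
import pickle
f=pickle.load(open('w1.pkl','rb'))
print('bowl left',at_z(f,(440,125),.05),'lamp left',at_z(f,(367,260),.03),'lamp top',at_z(f,(440,195),.03), 'bowl bottom',at_z(f,(505,195),.05))
t=TAB[0].copy(); t[2]=.20
go(t,frame(-.05,np.pi/2),16,0.3)
E
```

```text
bowl left [ 0.65766489 -0.05471781  0.05      ] lamp left [ 0.59291752 -0.19424404  0.03      ] lamp top [ 0.66713423 -0.1263455   0.03      ] bowl bottom [ 0.72376941 -0.12329369  0.05      ]
t 4.45 p [0.4181 0.3495 0.2588] j [0.103, -0.001, -1.025, -0.101, 1.169, 0.69] F [ 0.8 -0.3 -0.5] op 0.0855
 ax x [ 0.14   0.94  -0.312] z [0.047 0.308 0.95 ]
margin 0.022 vel frac [0.14 0.29 0.27 0.38 0.26 0.22] qend [-0.04  0.23 -0.23  1.11 -0.    1.58]
max turn 0.116 max shift 0.025
[0.079, 0.063, -0.057, -0.019, -0.011, -0.01, 0.3, 0.079, 0.063, -0.057, -0.018, -0.013, -0.01, 0.3, 0.079, 0.063, -0.057, -0.017, -0.015, -0.01, 0.3, 0.079, 0.063, -0.057, -0.015, -0.017, -0.01, 0.3, 0.079, 0.063, -0.057, -0.013, -0.018, -0.01, 0.3, 0.079, 0.063, -0.057, -0.012, -0.02, -0.009, 0.3, 0.079, 0.063, -0.057, -0.01, -0.021, -0.008, 0.3, 0.079, 0.063, -0.057, -0.008, -0.022, -0.007, 0.3]
[0.079, 0.063, -0.057, -0.007, -0.023, -0.006, 0.3, 0.079, 0.063, -0.057, -0.005, -0.024, -0.004, 0.3, 0.079, 0.063, -0.057, -0.003, -0.024, -0.002, 0.3, 0.079, 0.063, -0.057, -0.002, -0.025, -0.001, 0.3, 0.079, 0.063, -0.057, -0.001, -0.025, 0.001, 0.3, 0.079, 0.063, -0.057, 0.001, -0.025, 0.003, 0.3, 0.079, 0.063, -0.057, 0.002, -0.024, 0.005, 0.3, 0.079, 0.063, -0.057, 0.003, -0.024, 0.007, 0.3]
```

>>> {"fn": "apply_moves", "kwargs": {
  "rows": [0.079,0.063,-0.057,-0.019,-0.011,-0.01,0.3,0.079,0.063,-0.057,-0.018,-0.013,-0.01,0.3,0.079,0.063,-0.057,-0.017,-0.015,-0.01,0.3,0.079,0.063,-0.057,-0.015,-0.017,-0.01,0.3,0.079,0.063,-0.057,-0.013,-0.018,-0.01,0.3,0.079,0.063,-0.057,-0.012,-0.02,-0.009,0.3,0.079,0.063,-0.057,-0.01,-0.021,-0.008,0.3,0.079,0.063,-0.057,-0.008,-0.022,-0.007,0.3],
  "squeeze": 60
}}

```text
clock: 5.25
position: [0.4795, 0.167, 0.2299]
eef_rot: [0.811, -0.049, 0.467, 0.348]
wrist_force: [1.0, 0.9, -0.0]
opening: 0.0598
```

>>> {"fn": "apply_moves", "kwargs": {
  "rows": [0.079,0.063,-0.057,-0.007,-0.023,-0.006,0.3,0.079,0.063,-0.057,-0.005,-0.024,-0.004,0.3,0.079,0.063,-0.057,-0.003,-0.024,-0.002,0.3,0.079,0.063,-0.057,-0.002,-0.025,-0.001,0.3,0.079,0.063,-0.057,-0.001,-0.025,0.001,0.3,0.079,0.063,-0.057,0.001,-0.025,0.003,0.3,0.079,0.063,-0.057,0.002,-0.024,0.005,0.3,0.079,0.063,-0.057,0.003,-0.024,0.007,0.3]
}}

```text
clock: 6.05
position: [0.5437, -0.0187, 0.201]
eef_rot: [0.704, 0.016, 0.71, -0.021]
wrist_force: [0.4, 0.6, 0.6]
opening: 0.0593
```

```bash
python3 - <<'E'
from h import *
import pickle
f=grab('wrist','w2.png'); pickle.dump(f,open('w2.pkl','wb'))
t=TAB[0].copy(); t[2]=.12
go(t,frame(-.05,np.pi/2),6,0.45)
E
```

```text
t 6.1 p [ 0.5457 -0.0207  0.1993] j [-0.031, 0.238, -0.221, 1.124, -0.011, 1.596] F [ 4.5 -0.7 -0.2] op 0.0598
 ax x [-0.012 -0.011 -1.   ] z [ 0.998 -0.056 -0.012]
margin 0.683 vel frac [0.01 0.04 0.08 0.1  0.01 0.01] qend [-0.04  0.29 -0.35  0.94 -0.    1.58]
max turn 0.003 max shift 0.013
[-0.001, -0.002, 0.002, 0.013, 0.0, 0.0, 0.45, -0.001, -0.002, 0.002, 0.013, 0.0, 0.0, 0.45, -0.001, -0.002, 0.002, 0.013, 0.0, 0.0, 0.45, -0.001, -0.002, 0.002, 0.013, 0.0, 0.0, 0.45, -0.001, -0.002, 0.002, 0.013, 0.0, 0.0, 0.45, -0.001, -0.002, 0.002, 0.013, 0.0, 0.0, 0.45]
```

```bash
python3 - <<'E'
from h import *
import pickle
f=pickle.load(open('w2.pkl','rb'))
crop(f,290,140,360,360,2.7,'w2o.png')
for a,b in [((318,158),(335,216))]: print((at_z(f,a,.091)+at_z(f,b,.091))/2)
print(proj(f,[[.5474,-.0210+.018,.091],[.5474,-.0210-.018,.091]]))
E
```

```text
[ 0.54768825 -0.01770832  0.091     ]
[[325.35510081 167.93479983]
 [327.61677052 215.20001515]]
```

```bash
python3 - <<'E'
from h import *
t=TAB[0].copy(); t[2]=.051
go(t,frame(-.05,np.pi/2),8,0.45)
E
```

```text
t 6.1 p [ 0.5457 -0.0207  0.1993] j [-0.031, 0.238, -0.221, 1.124, -0.011, 1.596] F [ 4.5 -0.7 -0.2] op 0.0598
 ax x [-0.012 -0.011 -1.   ] z [ 0.998 -0.056 -0.012]
margin 0.603 vel frac [0.   0.08 0.1  0.13 0.   0.01] qend [-0.04  0.36 -0.43  0.79 -0.    1.58]
max turn 0.002 max shift 0.019
[-0.001, -0.001, 0.001, 0.019, 0.0, 0.0, 0.45, -0.001, -0.001, 0.001, 0.019, 0.0, 0.0, 0.45, -0.001, -0.001, 0.001, 0.019, 0.0, 0.0, 0.45, -0.001, -0.001, 0.001, 0.019, 0.0, 0.0, 0.45, -0.001, -0.001, 0.001, 0.019, 0.0, 0.0, 0.45, -0.001, -0.001, 0.001, 0.019, 0.0, 0.0, 0.45, -0.001, -0.001, 0.001, 0.019, 0.0, 0.0, 0.45, -0.001, -0.001, 0.001, 0.019, 0.0, 0.0, 0.45]
```

>>> {"fn": "apply_moves", "kwargs": {
  "rows": [0,0,0,0.019,0,0,0.4,0,0,0,0.019,0,0,0.4,0,0,0,0.019,0,0,0.4,0,0,0,0.019,0,0,0.4,0,0,0,0,0,0,0.4,0,0,0,0,0,0,0.4,0,0,0,0,0,0,0.4]
}}

```text
clock: 6.8
position: [0.5438, -0.0184, 0.126]
eef_rot: [0.705, 0.016, 0.709, -0.019]
wrist_force: [0.2, 0.1, 0.3]
opening: 0.0514
```

```bash
python3 - <<'E'
from h import *
t=TAB[0].copy(); t[2]=.051
go(t,frame(-.05,np.pi/2),4,0.45,4)
E
```

```text
t 6.8 p [ 0.5438 -0.0184  0.126 ] j [-0.031, 0.28, -0.342, 0.954, -0.005, 1.589] F [0.2 0.1 0.3] op 0.0514
 ax x [-0.005 -0.004 -1.   ] z [ 0.999 -0.05  -0.005]
margin 0.603 vel frac [0.01 0.09 0.08 0.13 0.   0.01] qend [-0.04  0.36 -0.43  0.79  0.    1.58]
max turn 0.002 max shift 0.019
[0.0001, -0.0012, 0.0012, 0.0187, -0.0005, 0.001, 0.45, 0.0001, -0.0012, 0.0012, 0.0187, -0.0005, 0.001, 0.45, 0.0001, -0.0012, 0.0012, 0.0187, -0.0006, 0.001, 0.45, 0.0001, -0.0012, 0.0012, 0.0187, -0.0006, 0.0009, 0.45]
```

>>> {"fn": "apply_moves", "kwargs": {
  "rows": [0,-0.001,0.001,0.019,-0.0005,0.001,0.45,0,-0.001,0.001,0.019,-0.0005,0.001,0.45,0,-0.001,0.001,0.019,-0.0005,0.001,0.45,0,-0.001,0.001,0.018,-0.0005,0.001,0.45,0,0,0,0,0,0,0.45,0,0,0,0,0,0,0.45,0,0,0,0,0,0,0.45]
}}

```text
clock: 7.5
position: [0.5479, -0.0209, 0.0513]
eef_rot: [0.707, 0.017, 0.707, -0.018]
wrist_force: [0.3, -0.2, 0.9]
opening: 0.0465
```

```bash
python3 - <<'E'
from h import *
st(); grab('wrist','w3.png'); f=grab('scene'); crop(f,200,130,400,290,4,'s3.png')
E
```

```text
t 7.5 p [ 0.5479 -0.0209  0.0513] j [-0.038, 0.357, -0.426, 0.788, -0.001, 1.583] F [ 0.3 -0.2  0.9] op 0.0465
 ax x [-0.    -0.001 -1.   ] z [ 0.999 -0.05  -0.   ]
```

>>> {"fn": "apply_moves", "kwargs": {
  "rows": [0,0,0,0,0,0,0.7,0,0,0,0,0,0,0.85,0,0,0,0,0,0,1,0,0,0,0,0,0,1,0,0,0,0,0,0,1,0,0,0,0,0,0,1],
  "squeeze": 60
}}

```text
clock: 8.2
position: [0.547, -0.0209, 0.0502]
eef_rot: [0.706, 0.017, 0.708, -0.018]
wrist_force: [-1.5, 0.2, 5.4]
opening: 0.011
```

>>> {"fn": "apply_moves", "kwargs": {
  "rows": [0,0,0,0,0,0,1,0,0,0,0,0,0,1]
}}

```text
clock: 8.4
position: [0.5469, -0.0209, 0.0502]
eef_rot: [0.706, 0.017, 0.708, -0.018]
wrist_force: [-0.6, -0.3, 5.1]
opening: 0.0109
```

>>> {"fn": "apply_moves", "kwargs": {
  "rows": [0,0,0,-0.005,0,0,1,0,0,0,-0.01,0,0,1,0,0,0,-0.01,0,0,1,0,0,0,-0.01,0,0,1,0,0,0,-0.01,0,0,1,0,0,0,-0.015,0,0,1,0,0,0,-0.02,0,0,1,0,0,0,-0.02,0,0,1]
}}

```text
clock: 9.2
position: [0.5468, -0.0209, 0.1511]
eef_rot: [0.706, 0.017, 0.708, -0.018]
wrist_force: [-0.7, -0.2, 0.0]
opening: 0.0108
```

>>> {"fn": "apply_moves", "kwargs": {
  "rows": [0,0,0,-0.025,0,0,1,0,0,0,-0.025,0,0,1,0,0,0,-0.025,0,0,1,0,0,0,-0.015,0,0,1,0,0,0,0,0,0,1,0,0,0,0,0,0,1]
}}

```text
clock: 9.8
position: [0.5471, -0.0208, 0.2399]
eef_rot: [0.706, 0.017, 0.708, -0.018]
wrist_force: [-0.2, 0.4, -1.4]
opening: 0.011
```

```bash
python3 - <<'E'
from h import *
st(); grab('wrist','w4.png'); f=grab('scene'); crop(f,200,100,400,290,4,'s4.png')
p,R=st(); a=(p,R); q=sensors.sense()['joints']
H=np.radians(97); m=cab(-.07,.04,.19); b=tip(m,H,0); print(b[0])
q=check(a[0],a[1],b[0],b[1],20,q); rows(*a,*b,20,1,3)
for th,z,n in ((40,.10,8),(60,.08,6),(75,.08,6)):
    a=b; m[2]=z; b=tip(m,H,np.radians(th)); print(th,b[0]); q=check(*a,*b,n,q); rows(*a,*b,n,1,3)
E
```

```text
t 9.8 p [ 0.5471 -0.0208  0.2399] j [-0.038, 0.213, -0.159, 1.201, -0.001, 1.583] F [-0.2  0.4 -1.4] op 0.011
 ax x [-0.002 -0.    -1.   ] z [ 0.999 -0.05  -0.002]
t 9.9 p [ 0.5464 -0.0208  0.2387] j [-0.038, 0.214, -0.161, 1.2, -0.001, 1.583] F [ 0.6 -0.3 -0.1] op 0.0107
 ax x [-0.004 -0.    -1.   ] z [ 0.999 -0.05  -0.004]
[0.3948771  0.50520075 0.209     ]
margin 0.788 vel frac [0.22 0.13 0.13 0.03 0.   0.16] qend [ 0.91  0.4   0.03  1.2  -0.    0.79]
max turn 0.087 max shift 0.027
[-0.087, 0.0, 0.0, 0.002, 0.026, -0.009, 1.0, -0.087, 0.0, 0.0, 0.002, 0.027, -0.007, 1.0, -0.087, 0.0, 0.0, 0.001, 0.027, -0.004, 1.0, -0.087, 0.0, 0.0, 0.001, 0.027, -0.002, 1.0, -0.087, 0.0, 0.0, 0.001, 0.027, 0.001, 1.0, -0.087, 0.0, 0.0, 0.001, 0.027, 0.003, 1.0, -0.087, 0.0, 0.0, 0.001, 0.027, 0.005, 1.0, -0.087, 0.0, 0.0, 0.001, 0.026, 0.008, 1.0]
[-0.087, 0.0, 0.0, 0.001, 0.026, 0.01, 1.0, -0.087, 0.0, 0.0, 0.001, 0.025, 0.012, 1.0, -0.087, 0.0, 0.0, 0.001, 0.023, 0.014, 1.0, -0.087, 0.0, 0.0, 0.001, 0.022, 0.016, 1.0, -0.087, 0.0, 0.0, 0.001, 0.021, 0.018, 1.0, -0.087, 0.0, 0.0, 0.001, 0.019, 0
[... 952 characters left out ...]
t 0.009
[0.0, -0.058, 0.0, -0.007, 0.0, -0.005, 1.0, 0.0, -0.058, 0.0, -0.007, 0.0, -0.005, 1.0, 0.0, -0.058, 0.0, -0.008, 0.0, -0.004, 1.0, 0.0, -0.058, 0.0, -0.008, 0.0, -0.004, 1.0, 0.0, -0.058, 0.0, -0.008, 0.0, -0.003, 1.0, 0.0, -0.058, 0.0, -0.008, 0.0, -0.003, 1.0]
75 [0.41260484 0.3608199  0.25057384]
margin 0.142 vel frac [0.13 0.16 0.05 0.23 0.16 0.31] qend [ 0.1   0.29 -0.66  0.72  1.31 -0.1 ]
max turn 0.044 max shift 0.008
[0.0, -0.044, 0.0, -0.007, 0.0, -0.002, 1.0, 0.0, -0.044, 0.0, -0.007, 0.0, -0.001, 1.0, 0.0, -0.044, 0.0, -0.007, 0.0, -0.001, 1.0, 0.0, -0.044, 0.0, -0.007, 0.0, -0.001, 1.0, 0.0, -0.044, 0.0, -0.007, 0.0, -0.001, 1.0, 0.0, -0.044, 0.0, -0.008, 0.0, 0.0, 1.0]
```

>>> {"fn": "apply_moves", "kwargs": {
  "rows": [-0.087,0.0,0.0,0.002,0.026,-0.009,1.0,-0.087,0.0,0.0,0.002,0.027,-0.007,1.0,-0.087,0.0,0.0,0.001,0.027,-0.004,1.0,-0.087,0.0,0.0,0.001,0.027,-0.002,1.0,-0.087,0.0,0.0,0.001,0.027,0.001,1.0,-0.087,0.0,0.0,0.001,0.027,0.003,1.0,-0.087,0.0,0.0,0.001,0.027,0.005,1.0,-0.087,0.0,0.0,0.001,0.026,0.008,1.0]
}}

```text
clock: 10.7
position: [0.4861, 0.1902, 0.2285]
eef_rot: [0.668, -0.226, 0.672, 0.226]
wrist_force: [-0.4, -0.2, -1.3]
opening: 0.0112
```

>>> {"fn": "apply_moves", "kwargs": {
  "rows": [-0.087,0.0,0.0,0.001,0.026,0.01,1.0,-0.087,0.0,0.0,0.001,0.025,0.012,1.0,-0.087,0.0,0.0,0.001,0.023,0.014,1.0,-0.087,0.0,0.0,0.001,0.022,0.016,1.0,-0.087,0.0,0.0,0.001,0.021,0.018,1.0,-0.087,0.0,0.0,0.001,0.019,0.02,1.0,-0.087,0.0,0.0,0.001,0.017,0.021,1.0,-0.087,0.0,0.0,0.001,0.015,0.023,1.0]
}}

```text
clock: 11.5
position: [0.4263, 0.401, 0.2204]
eef_rot: [0.551, -0.44, 0.555, 0.441]
wrist_force: [0.2, 0.1, -1.0]
opening: 0.011
```

>>> {"fn": "apply_moves", "kwargs": {
  "rows": [-0.087,0.0,0.0,0.001,0.013,0.024,1.0,-0.087,0.0,0.0,0.001,0.011,0.025,1.0,-0.087,0.0,0.0,0.001,0.009,0.026,1.0,-0.087,0.0,0.0,0.001,0.007,0.027,1.0,0,0,0,0,0,0,1,0,0,0,0,0,0,1]
}}

```text
clock: 12.1
position: [0.3966, 0.506, 0.2163]
eef_rot: [0.468, -0.529, 0.471, 0.529]
wrist_force: [0.2, -1.3, -0.6]
opening: 0.0109
```

```bash
python3 - <<'E'
from h import *
st(); f=grab('scene'); crop(f,150,80,350,230,4,'s5.png'); f=grab('top'); crop(f,150,120,290,285,4,'t5.png')
E
```

```text
t 12.1 p [0.3966 0.506  0.2163] j [0.905, 0.405, 0.049, 1.219, 0.001, 0.786] F [ 0.2 -1.3 -0.6] op 0.0109
 ax x [-0.004 -0.003 -1.   ] z [-0.119  0.993 -0.002]
```

>>> {"fn": "apply_moves", "kwargs": {
  "rows": [0.0,-0.087,0.0,-0.002,0.0,-0.007,1.0,0.0,-0.087,0.0,-0.003,0.0,-0.006,1.0,0.0,-0.087,0.0,-0.003,0.0,-0.006,1.0,0.0,-0.087,0.0,-0.004,0.0,-0.006,1.0,0.0,-0.087,0.0,-0.004,0.0,-0.005,1.0,0.0,-0.087,0.0,-0.005,0.0,-0.005,1.0,0.0,-0.087,0.0,-0.005,0.0,-0.005,1.0,0.0,-0.087,0.0,-0.005,0.0,-0.004,1.0]
}}

```text
clock: 13.0
position: [0.404, 0.4529, 0.2353]
eef_rot: [0.602, -0.315, 0.281, 0.678]
wrist_force: [0.3, 0.0, -2.0]
opening: 0.0108
```

```bash
python3 - <<'E'
from h import *
st(); f=grab('scene'); crop(f,150,80,350,230,4,'s6.png')
E
```

```text
t 13.0 p [0.404  0.4529 0.2353] j [0.513, 0.088, -0.516, 0.655, 0.636, 0.5] F [ 0.3  0.  -2. ] op 0.0108
 ax x [-0.076  0.639 -0.766] z [-0.088  0.76   0.643]
```

>>> {"fn": "apply_moves", "kwargs": {
  "rows": [0.0,-0.058,0.0,-0.006,0.0,-0.005,1.0,0.0,-0.058,0.0,-0.006,0.0,-0.005,1.0,0.0,-0.058,0.0,-0.007,0.0,-0.004,1.0,0.0,-0.058,0.0,-0.007,0.0,-0.004,1.0,0.0,-0.058,0.0,-0.008,0.0,-0.004,1.0,0.0,-0.058,0.0,-0.008,0.0,-0.004,1.0]
}}

```text
clock: 13.65
position: [0.4098, 0.405, 0.2433]
eef_rot: [0.641, -0.194, 0.174, 0.722]
wrist_force: [-0.4, -0.5, -0.8]
opening: 0.0112
```

```bash
python3 - <<'E'
from h import *
st(); f=grab('scene'); crop(f,150,80,350,230,4,'s7.png')
E
```

```text
t 13.65 p [0.4098 0.405  0.2433] j [0.266, 0.125, -0.673, 0.526, 1.026, 0.289] F [-0.4 -0.5 -0.8] op 0.0112
 ax x [-0.102  0.859 -0.502] z [-0.057  0.499  0.865]
```

>>> {"fn": "apply_moves", "kwargs": {
  "rows": [0,0,0,0,0,0,1,0,0,0,0,0,0,1,0,0,0,0,0,0,1]
}}

```text
clock: 14.0
position: [0.4097, 0.4065, 0.2438]
eef_rot: [0.64, -0.195, 0.173, 0.722]
wrist_force: [-0.2, -0.0, -1.3]
opening: 0.0108
```

```bash
python3 - <<'E'
from h import *
st(); f=grab('scene'); crop(f,150,80,350,230,4,'s8.png')
E
```

```text
t 14.0 p [0.4097 0.4065 0.2438] j [0.27, 0.125, -0.67, 0.526, 1.024, 0.291] F [-0.2 -0.  -1.3] op 0.0108
 ax x [-0.104  0.858 -0.504] z [-0.059  0.5    0.864]
```

```bash
cat >> h.py <<'E'
def chain(*legs,hand=1,dec=3):
    """legs: (pos,R,n)"""
    p,R=st(); q=sensors.sense()['joints']
    for tp,TR,n in legs:
        q=check(p,R,tp,TR,n,q); rows(p,R,tp,TR,n,hand,dec); p,R=np.array(tp),TR
E
python3 - <<'E'
from h import *
H=np.radians(97); m=cab(-.07,.04,.20); b=tip(m,H,0)
chain((b[0],b[1],12),([.5464,-.0209,.24],frame(-.05,np.pi/2),20))
E
```

```text
t 14.05 p [0.4096 0.4066 0.2438] j [0.27, 0.125, -0.67, 0.526, 1.025, 0.291] F [ 0.1  0.4 -1. ] op 0.0112
 ax x [-0.104  0.858 -0.503] z [-0.059  0.5    0.864]
margin 0.389 vel frac [0.24 0.27 0.3  0.27 0.31 0.15] qend [0.91 0.4  0.04 1.22 0.   0.79]
max turn 0.087 max shift 0.009
[0.0, 0.087, 0.0, 0.008, 0.0, 0.002, 1.0, 0.0, 0.087, 0.0, 0.008, 0.0, 0.003, 1.0, 0.0, 0.087, 0.0, 0.008, 0.0, 0.004, 1.0, 0.0, 0.087, 0.0, 0.007, 0.0, 0.004, 1.0, 0.0, 0.087, 0.0, 0.007, 0.0, 0.005, 1.0, 0.0, 0.087, 0.0, 0.006, 0.0, 0.006, 1.0, 0.0, 0.087, 0.0, 0.006, 0.0, 0.006, 1.0, 0.0, 0.087, 0.0, 0.005, 0.0, 0.007, 1.0]
[0.0, 0.087, 0.0, 0.005, 0.0, 0.007, 1.0, 0.0, 0.087, 0.0, 0.004, 0.0, 0.007, 1.0, 0.0, 0.087, 0.0, 0.003, 0.0, 0.008, 1.0, 0.0, 0.087, 0.0, 0.003, 0.0, 0.008, 1.0]
margin 0.792 vel frac [0.22 0.13 0.14 0.04 0.   0.16] qend [-0.04  0.21 -0.16  1.2   0.    1.58]
max turn 0.087 max shift 0.027
[0.087, 0.0, 0.0, -0.001, -0.004, -0.027, 1.0, 0.087, 0.0, 0.0, -0.001, -0.007, -0.027, 1.0, 0.087, 0.0, 0.0, -0.001, -0.009, -0.026, 1.0, 0.087, 0.0, 0.0, -0.001, -0.011, -0.025, 1.0, 0.087, 0.0, 0.0, -0.001, -0.013, -0.024, 1.0, 0.087, 0.0, 0.0, -0.001, -0.015, -0.023, 1.0, 0.087, 0.0, 0.0, -0.001, -0.017, -0.021, 1.0, 0.087, 0.0, 0.0, -0.001, -0.019, -0.02, 1.0]
[0.087, 0.0, 0.0, -0.001, -0.021, -0.018, 1.0, 0.087, 0.0, 0.0, -0.001, -0.022, -0.016, 1.0, 0.087, 0.0, 0.0, -0.001, -0.023, -0.014, 1.0, 0.087, 0.0, 0.0, -0.001, -0.025, -0.012, 1.0, 0.087, 0.0, 0.0, -0.001, -0.026, -0.01, 1.0, 0.087, 0.0, 0.0, -0.001, -0.026, -0.008, 1.0, 0.087, 0.0, 0.0, -0.001, -0.027, -0.005, 1.0, 0.087, 0.0, 0.0, -0.001, -0.027, -0.003, 1.0]
[0.087, 0.0, 0.0, -0.001, -0.027, 0.0, 1.0, 0.087, 0.0, 0.0, -0.001, -0.027, 0.002, 1.0, 0.087, 0.0, 0.0, -0.001, -0.027, 0.004, 1.0, 0.087, 0.0, 0.0, -0.001, -0.027, 0.007, 1.0]
```

>>> {"fn": "apply_moves", "kwargs": {
  "rows": [0.0,0.087,0.0,0.008,0.0,0.002,1.0,0.0,0.087,0.0,0.008,0.0,0.003,1.0,0.0,0.087,0.0,0.008,0.0,0.004,1.0,0.0,0.087,0.0,0.007,0.0,0.004,1.0,0.0,0.087,0.0,0.007,0.0,0.005,1.0,0.0,0.087,0.0,0.006,0.0,0.006,1.0,0.0,0.087,0.0,0.006,0.0,0.006,1.0,0.0,0.087,0.0,0.005,0.0,0.007,1.0]
}}

```text
clock: 14.85
position: [0.4012, 0.4726, 0.2282]
eef_rot: [0.543, -0.43, 0.382, 0.612]
wrist_force: [0.6, 1.4, -1.1]
opening: 0.0106
```

>>> {"fn": "apply_moves", "kwargs": {
  "rows": [0.0,0.087,0.0,0.005,0.0,0.007,1.0,0.0,0.087,0.0,0.004,0.0,0.007,1.0,0.0,0.087,0.0,0.003,0.0,0.008,1.0,0.0,0.087,0.0,0.003,0.0,0.008,1.0]
}}

```text
clock: 15.25
position: [0.3972, 0.5055, 0.22]
eef_rot: [-0.468, 0.53, -0.47, -0.529]
wrist_force: [0.8, -0.0, -0.5]
opening: 0.0111
```

>>> {"fn": "apply_moves", "kwargs": {
  "rows": [0.087,0.0,0.0,-0.001,-0.004,-0.027,1.0,0.087,0.0,0.0,-0.001,-0.007,-0.027,1.0,0.087,0.0,0.0,-0.001,-0.009,-0.026,1.0,0.087,0.0,0.0,-0.001,-0.011,-0.025,1.0,0.087,0.0,0.0,-0.001,-0.013,-0.024,1.0,0.087,0.0,0.0,-0.001,-0.015,-0.023,1.0,0.087,0.0,0.0,-0.001,-0.017,-0.021,1.0,0.087,0.0,0.0,-0.001,-0.019,-0.02,1.0]
}}

```text
clock: 16.05
position: [0.4569, 0.2927, 0.2274]
eef_rot: [0.622, -0.336, 0.622, 0.337]
wrist_force: [0.4, 0.4, -0.9]
opening: 0.0107
```

>>> {"fn": "apply_moves", "kwargs": {
  "rows": [0.087,0.0,0.0,-0.001,-0.021,-0.018,1.0,0.087,0.0,0.0,-0.001,-0.022,-0.016,1.0,0.087,0.0,0.0,-0.001,-0.023,-0.014,1.0,0.087,0.0,0.0,-0.001,-0.025,-0.012,1.0,0.087,0.0,0.0,-0.001,-0.026,-0.01,1.0,0.087,0.0,0.0,-0.001,-0.026,-0.008,1.0,0.087,0.0,0.0,-0.001,-0.027,-0.005,1.0,0.087,0.0,0.0,-0.001,-0.027,-0.003,1.0]
}}

```text
clock: 16.85
position: [0.5175, 0.0818, 0.2354]
eef_rot: [0.699, -0.104, 0.7, 0.104]
wrist_force: [-0.3, 0.4, -2.3]
opening: 0.0109
```

>>> {"fn": "apply_moves", "kwargs": {
  "rows": [0.087,0.0,0.0,-0.001,-0.027,0.0,1.0,0.087,0.0,0.0,-0.001,-0.027,0.002,1.0,0.087,0.0,0.0,-0.001,-0.027,0.004,1.0,0.087,0.0,0.0,-0.001,-0.027,0.007,1.0,0,0,0,0,0,0,1,0,0,0,0,0,0,1,0,0,0,0,0,0,1]
}}

```text
clock: 17.55
position: [0.5478, -0.0218, 0.2388]
eef_rot: [0.706, 0.017, 0.708, -0.017]
wrist_force: [-0.2, 0.9, -1.1]
opening: 0.0108
```

```bash
python3 - <<'E'
from h import *
f=grab('scene'); crop(f,150,80,400,290,3.2,'s9.png'); grab('wrist','w9.png');f=grab('top'); crop(f,150,120,290,285,4,'t9.png')
chain(([.547,-.0209,.24],frame(-.05,np.pi/2),2),dec=4)
E
```

```text
t 17.7 p [ 0.5477 -0.0218  0.2388] j [-0.04, 0.215, -0.159, 1.199, -0.0, 1.579] F [-0.2  0.5 -1.4] op 0.0107
 ax x [-0.002 -0.    -1.   ] z [ 0.999 -0.048 -0.002]
margin 0.869 vel frac [0.   0.01 0.   0.   0.   0.01] qend [-0.04  0.21 -0.16  1.2   0.    1.58]
max turn 0.002 max shift 0.001
[0.001, -0.0012, 0.0002, -0.0006, 0.0004, -0.0004, 1.0, 0.001, -0.0012, 0.0002, -0.0006, 0.0004, -0.0004, 1.0]
```

>>> {"fn": "apply_moves", "kwargs": {
  "rows": [0.002,-0.002,0,0.02,0.0009,-0.0008,1,0,0,0,0.03,0,0,1,0,0,0,0.03,0,0,1,0,0,0,0.025,0,0,1,0,0,0,0.015,0,0,1,0,0,0,0.005,0,0,1,0,0,0,0,0,0,1,0,0,0,0,0,0,1]
}}

```text
clock: 18.5
position: [0.5477, -0.0217, 0.1146]
eef_rot: [0.707, 0.018, 0.707, -0.018]
wrist_force: [-0.2, 0.4, -0.7]
opening: 0.0112
```

```bash
python3 - <<'E'
from h import *
chain(([.547,-.0209,.0495],frame(-.05,np.pi/2),8),dec=4)
E
```

```text
t 18.5 p [ 0.5477 -0.0217  0.1146] j [-0.039, 0.292, -0.354, 0.924, -0.001, 1.583] F [-0.2  0.4 -0.7] op 0.0112
 ax x [ 0.001 -0.001 -1.   ] z [ 0.999 -0.051  0.001]
margin 0.6 vel frac [0.   0.04 0.03 0.06 0.   0.  ] qend [-0.04  0.36 -0.43  0.78  0.    1.58]
max turn 0.0 max shift 0.008
[-0.0002, 0.0001, 0.0001, 0.0081, 0.0001, -0.0001, 1.0, -0.0002, 0.0001, 0.0001, 0.0081, 0.0001, -0.0001, 1.0, -0.0002, 0.0001, 0.0001, 0.0081, 0.0001, -0.0001, 1.0, -0.0002, 0.0001, 0.0001, 0.0081, 0.0001, -0.0001, 1.0, -0.0002, 0.0001, 0.0001, 0.0081, 0.0001, -0.0001, 1.0, -0.0002, 0.0001, 0.0001, 0.0081, 0.0001, -0.0001, 1.0, -0.0002, 0.0001, 0.0001, 0.0081, 0.0001, -0.0001, 1.0, -0.0002, 0.0001, 0.0001, 0.0081, 0.0001, -0.0001, 1.0]
```

>>> {"fn": "apply_moves", "kwargs": {
  "rows": [0,0,0,0.009,0.0004,-0.0004,1,0,0,0,0.009,0.0004,-0.0003,1,0,0,0,0.009,0,0,1,0,0,0,0.009,0,0,1,0,0,0,0.009,0,0,1,0,0,0,0.008,0,0,1,0,0,0,0.006,0,0,1,0,0,0,0,0,0,1]
}}

```text
clock: 19.3
position: [0.5456, -0.0211, 0.0536]
eef_rot: [0.706, 0.018, 0.708, -0.019]
wrist_force: [0.3, -0.4, -1.5]
opening: 0.0107
```

>>> {"fn": "apply_moves", "kwargs": {
  "rows": [0,0,0,0.003,0,0,1,0,0,0,0.001,0,0,1,0,0,0,0,0,0,1]
}}

```text
clock: 19.6
position: [0.5466, -0.0211, 0.0509]
eef_rot: [0.707, 0.018, 0.707, -0.019]
wrist_force: [0.3, 0.8, -0.8]
opening: 0.0107
```

>>> {"fn": "apply_moves", "kwargs": {
  "rows": [0,0,0,0.001,0,0,1,0,0,0,0.001,0,0,1,0,0,0,0,0,0,1,0,0,0,0,0,0,1]
}}

```text
clock: 20.0
position: [0.5475, -0.0212, 0.0502]
eef_rot: [0.708, 0.018, 0.706, -0.019]
wrist_force: [-1.5, -0.1, 9.3]
opening: 0.0107
```

>>> {"fn": "apply_moves", "kwargs": {
  "rows": [0,0,0,0,0,0,0.8,0,0,0,0,0,0,0.6,0,0,0,0,0,0,0.45,0,0,0,0,0,0,0.45,0,0,0,-0.02,0,0,0.45,0,0,0,-0.03,0,0,0.45,0,0,0,-0.03,0,0,0.45,0,0,0,0,0,0,0.45]
}}

```text
clock: 20.8
position: [0.5493, -0.0212, 0.1326]
eef_rot: [0.709, 0.018, 0.705, -0.019]
wrist_force: [0.2, -0.4, 0.3]
opening: 0.0469
```

```bash
python3 - <<'E'
from h import *
f=grab('scene'); crop(f,240,150,400,290,4.5,'s10.png'); 
t=TAB[1].copy(); t[2]=.14
chain((t,frame(-.05,np.pi/2),3),hand=.45,dec=4)
E
```

```text
t 20.85 p [ 0.5482 -0.0212  0.1306] j [-0.038, 0.276, -0.335, 0.956, -0.001, 1.584] F [ 0.6 -0.1 -1.4] op 0.0473
 ax x [ 0.004 -0.001 -1.   ] z [ 0.999 -0.052  0.004]
margin 0.701 vel frac [0.18 0.01 0.03 0.03 0.   0.14] qend [-0.17  0.28 -0.31  0.98 -0.    1.45]
max turn 0.001 max shift 0.024
[-0.0006, 0.0013, 0.0002, -0.0031, -0.0235, -0.0002, 0.45, -0.0006, 0.0013, 0.0002, -0.0031, -0.0235, -0.0002, 0.45, -0.0006, 0.0013, 0.0002, -0.0031, -0.0235, -0.0002, 0.45]
```

Bin0 is seated fully (its rim is level with its neighbours). Now bin1.

>>> {"fn": "apply_moves", "kwargs": {
  "rows": [0,0.001,0,-0.003,-0.0235,0,0.45,0,0.001,0,-0.003,-0.0235,0,0.45,0,0.001,0,-0.003,-0.0235,0,0.45,0,0,0,0,0,0,0.45,0,0,0,0,0,0,0.45,0,0,0,0,0,0,0.45]
}}

```text
clock: 21.45
position: [0.5422, -0.0908, 0.1368]
eef_rot: [0.705, 0.018, 0.709, -0.018]
wrist_force: [0.3, 0.2, -0.2]
opening: 0.0469
```

```bash
python3 - <<'E'
from h import *
t=TAB[1].copy(); t[2]=.051
chain((t,frame(-.05,np.pi/2),5),hand=.45,dec=4); grab('wrist','w11.png')
E
```

```text
t 21.45 p [ 0.5422 -0.0908  0.1368] j [-0.166, 0.28, -0.314, 0.981, -0.001, 1.457] F [ 0.3  0.2 -0.2] op 0.0469
 ax x [-0.005  0.    -1.   ] z [ 0.999 -0.051 -0.005]
margin 0.612 vel frac [0.   0.08 0.08 0.12 0.   0.  ] qend [-0.17  0.36 -0.42  0.79 -0.    1.45]
max turn 0.001 max shift 0.017
[-0.0003, -0.001, 0.0, 0.0172, -0.0001, 0.0005, 0.45, -0.0003, -0.001, 0.0, 0.0172, -0.0001, 0.0004, 0.45, -0.0003, -0.001, 0.0, 0.0172, -0.0001, 0.0004, 0.45, -0.0003, -0.001, 0.0, 0.0172, -0.0001, 0.0004, 0.45, -0.0003, -0.001, 0.0, 0.0172, -0.0001, 0.0004, 0.45]
```

>>> {"fn": "apply_moves", "kwargs": {
  "rows": [0,-0.001,0,0.017,0,0.0005,0.45,0,-0.001,0,0.017,0,0.0005,0.45,0,-0.001,0,0.017,0,0.0004,0.45,0,-0.001,0,0.017,0,0.0004,0.45,0,-0.001,0,0.0175,0,0,0.45,0,0,0,0,0,0,0.45,0,0,0,0,0,0,0.45]
}}

```text
clock: 22.2
position: [0.5441, -0.091, 0.0521]
eef_rot: [0.707, 0.018, 0.707, -0.018]
wrist_force: [0.2, 0.1, -0.5]
opening: 0.0471
```

>>> {"fn": "apply_moves", "kwargs": {
  "rows": [0,0,0,0,0,0,0.7,0,0,0,0,0,0,0.85,0,0,0,0,0,0,1,0,0,0,0,0,0,1,0,0,0,0,0,0,1,0,0,0,0,0,0,1,0,0,0,0,0,0,1]
}}

```text
clock: 22.9
position: [0.5451, -0.0917, 0.0532]
eef_rot: [0.708, 0.018, 0.706, -0.019]
wrist_force: [-1.6, -0.4, 5.8]
opening: 0.0108
```

>>> {"fn": "apply_moves", "kwargs": {
  "rows": [0,0,0,-0.005,0,0,1,0,0,0,-0.01,0,0,1,0,0,0,-0.01,0,0,1,0,0,0,-0.01,0,0,1,0,0,0,-0.01,0,0,1,0,0,0,-0.015,0,0,1,0,0,0,-0.02,0,0,1,0,0,0,-0.02,0,0,1]
}}

```text
clock: 23.7
position: [0.5441, -0.0915, 0.1534]
eef_rot: [0.707, 0.018, 0.706, -0.019]
wrist_force: [0.5, -0.2, -1.3]
opening: 0.0111
```

>>> {"fn": "apply_moves", "kwargs": {
  "rows": [0,0,0,-0.025,0,0,1,0,0,0,-0.025,0,0,1,0,0,0,-0.025,0,0,1,0,0,0,-0.015,0,0,1,0,0,0,0,0,0,1,0,0,0,0,0,0,1]
}}

```text
clock: 24.3
position: [0.5441, -0.0915, 0.2423]
eef_rot: [0.708, 0.018, 0.706, -0.019]
wrist_force: [-0.4, -0.2, -1.4]
opening: 0.0109
```

```bash
python3 - <<'E'
from h import *
grab('wrist','w12.png')
H=np.radians(97); L=[]
b=tip(cab(-.07,.04,.19),H,0); L.append((b[0],b[1],20))
for th,z,n in ((40,.10,8),(60,.075,8),(72,.075,5)):
    b=tip(cab(-.07,.04,z),H,np.radians(th)); L.append((b[0],b[1],n))
chain(*L)
E
```

```text
t 24.35 p [ 0.5436 -0.0914  0.2415] j [-0.166, 0.217, -0.15, 1.203, -0.0, 1.456] F [-0.5 -0.8 -1.1] op 0.0108
 ax x [ 0.001 -0.    -1.   ] z [ 0.999 -0.052  0.001]
margin 0.754 vel frac [0.25 0.15 0.16 0.04 0.   0.15] qend [ 0.91  0.4   0.03  1.2  -0.    0.79]
max turn 0.087 max shift 0.031
[-0.087, 0.0, 0.0, 0.002, 0.029, -0.009, 1.0, -0.087, 0.0, 0.0, 0.002, 0.03, -0.006, 1.0, -0.087, 0.0, 0.0, 0.002, 0.031, -0.004, 1.0, -0.087, 0.0, 0.0, 0.002, 0.031, -0.001, 1.0, -0.087, 0.0, 0.0, 0.002, 0.031, 0.002, 1.0, -0.087, 0.0, 0.0, 0.002, 0.03, 0.004, 1.0, -0.087, 0.0, 0.0, 0.002, 0.03, 0.007, 1.0, -0.087, 0.0, 0.0, 0.002, 0.029, 0.01, 1.0]
[-0.087, 0.0, 0.0, 0.002, 0.028, 0.012, 1.0, -0.087, 0.0, 0.0, 0.002, 0.027, 0.014, 1.0, -0.087, 0.0, 0.0, 0.002, 0.026, 0.017, 1.0, -0.087, 0.0, 0.0, 0.002, 0.024, 0.019, 1.0, -0.087, 0.0, 0.0, 0.002, 0.022, 0.021, 1.0, -0.087, 0.0, 0.0, 0.002, 0.021, 0.023, 1.0, -0.087, 0.0, 0.0, 0.002, 0.018, 0.025, 1.0, -0.087, 0.0, 0.0, 0.002, 0.016, 0.026, 1.0]
[-0.087, 0.0, 0.0, 0.002, 0.014, 0.027, 1.0, -0.087, 0.0, 0.0, 0.002, 0.012, 0.029, 1.0, -0.087, 0.0, 
[... 681 characters left out ...]
6
[0.0, -0.044, 0.0, -0.005, 0.0, -0.004, 1.0, 0.0, -0.044, 0.0, -0.005, 0.0, -0.004, 1.0, 0.0, -0.044, 0.0, -0.005, 0.0, -0.004, 1.0, 0.0, -0.044, 0.0, -0.005, 0.0, -0.003, 1.0, 0.0, -0.044, 0.0, -0.005, 0.0, -0.003, 1.0, 0.0, -0.044, 0.0, -0.006, 0.0, -0.003, 1.0, 0.0, -0.044, 0.0, -0.006, 0.0, -0.003, 1.0, 0.0, -0.044, 0.0, -0.006, 0.0, -0.002, 1.0]
margin 0.193 vel frac [0.12 0.12 0.03 0.14 0.15 0.22] qend [ 0.13  0.25 -0.69  0.62  1.26  0.01]
max turn 0.042 max shift 0.007
[0.0, -0.042, 0.0, -0.007, 0.0, -0.002, 1.0, 0.0, -0.042, 0.0, -0.007, 0.0, -0.001, 1.0, 0.0, -0.042, 0.0, -0.007, 0.0, -0.001, 1.0, 0.0, -0.042, 0.0, -0.007, 0.0, -0.001, 1.0, 0.0, -0.042, 0.0, -0.007, 0.0, 0.0, 1.0]
```

>>> {"fn": "apply_moves", "kwargs": {
  "rows": [-0.087,0.0,0.0,0.002,0.029,-0.009,1.0,-0.087,0.0,0.0,0.002,0.03,-0.006,1.0,-0.087,0.0,0.0,0.002,0.031,-0.004,1.0,-0.087,0.0,0.0,0.002,0.031,-0.001,1.0,-0.087,0.0,0.0,0.002,0.031,0.002,1.0,-0.087,0.0,0.0,0.002,0.03,0.004,1.0,-0.087,0.0,0.0,0.002,0.03,0.007,1.0,-0.087,0.0,0.0,0.002,0.029,0.01,1.0]
}}

```text
clock: 25.15
position: [0.4842, 0.1483, 0.2245]
eef_rot: [0.67, -0.225, 0.671, 0.225]
wrist_force: [-0.1, 0.1, -1.4]
opening: 0.0108
```

>>> {"fn": "apply_moves", "kwargs": {
  "rows": [-0.087,0.0,0.0,0.002,0.028,0.012,1.0,-0.087,0.0,0.0,0.002,0.027,0.014,1.0,-0.087,0.0,0.0,0.002,0.026,0.017,1.0,-0.087,0.0,0.0,0.002,0.024,0.019,1.0,-0.087,0.0,0.0,0.002,0.022,0.021,1.0,-0.087,0.0,0.0,0.002,0.021,0.023,1.0,-0.087,0.0,0.0,0.002,0.018,0.025,1.0,-0.087,0.0,0.0,0.002,0.016,0.026,1.0]
}}

```text
clock: 25.95
position: [0.4267, 0.3866, 0.208]
eef_rot: [0.553, -0.441, 0.554, 0.44]
wrist_force: [0.8, 0.4, -1.1]
opening: 0.0107
```

>>> {"fn": "apply_moves", "kwargs": {
  "rows": [-0.087,0.0,0.0,0.002,0.014,0.027,1.0,-0.087,0.0,0.0,0.002,0.012,0.029,1.0,-0.087,0.0,0.0,0.002,0.009,0.029,1.0,-0.087,0.0,0.0,0.002,0.006,0.03,1.0,0,0,0,0,0,0,1,0,0,0,0,0,0,1]
}}

```text
clock: 26.55
position: [0.3976, 0.5048, 0.1997]
eef_rot: [-0.469, 0.529, -0.471, -0.528]
wrist_force: [-0.2, -0.6, -0.5]
opening: 0.0113
```

>>> {"fn": "apply_moves", "kwargs": {
  "rows": [0.0,-0.087,0.0,-0.002,0.0,-0.007,1.0,0.0,-0.087,0.0,-0.003,0.0,-0.006,1.0,0.0,-0.087,0.0,-0.003,0.0,-0.006,1.0,0.0,-0.087,0.0,-0.004,0.0,-0.006,1.0,0.0,-0.087,0.0,-0.004,0.0,-0.005,1.0,0.0,-0.087,0.0,-0.005,0.0,-0.005,1.0,0.0,-0.087,0.0,-0.005,0.0,-0.005,1.0,0.0,-0.087,0.0,-0.005,0.0,-0.004,1.0]
}}

```text
clock: 27.35
position: [0.4045, 0.4514, 0.2184]
eef_rot: [0.603, -0.316, 0.281, 0.676]
wrist_force: [0.1, 0.5, -1.7]
opening: 0.0108
```

```bash
python3 - <<'E'
from h import *
f=grab('scene'); crop(f,150,80,350,230,4,'s13.png')
H=np.radians(97); L=[]
for th,z,n in ((60,.07,8),(72,.07,5)):
    b=tip(cab(-.07,.04,z),H,np.radians(th)); L.append((b[0],b[1],n))
chain(*L)
E
```

```text
t 27.4 p [0.4037 0.449  0.2159] j [0.507, 0.1, -0.55, 0.61, 0.635, 0.498] F [-0.2 -3.  -4. ] op 0.0108
 ax x [-0.073  0.638 -0.766] z [-0.085  0.762  0.642]
margin 0.337 vel frac [0.13 0.06 0.08 0.07 0.16 0.11] qend [ 0.26  0.14 -0.69  0.49  1.03  0.28]
max turn 0.044 max shift 0.006
[-0.001, -0.044, 0.001, -0.005, 0.0, -0.003, 1.0, -0.001, -0.044, 0.001, -0.005, 0.0, -0.003, 1.0, -0.001, -0.044, 0.001, -0.005, 0.0, -0.003, 1.0, -0.001, -0.044, 0.001, -0.005, 0.0, -0.003, 1.0, -0.001, -0.044, 0.001, -0.005, 0.0, -0.002, 1.0, -0.001, -0.044, 0.001, -0.005, 0.0, -0.002, 1.0, -0.001, -0.044, 0.001, -0.006, 0.0, -0.002, 1.0, -0.001, -0.044, 0.001, -0.006, 0.0, -0.002, 1.0]
margin 0.193 vel frac [0.12 0.12 0.03 0.14 0.15 0.22] qend [ 0.13  0.26 -0.69  0.61  1.26  0.01]
max turn 0.042 max shift 0.007
[0.0, -0.042, 0.0, -0.007, 0.0, -0.002, 1.0, 0.0, -0.042, 0.0, -0.007, 0.0, -0.001, 1.0, 0.0, -0.042, 0.0, -0.007, 0.0, -0.001, 1.0, 0.0, -0.042, 0.0, -0.007, 0.0, -0.001, 1.0, 0.0, -0.042, 0.0, -0.007, 0.0, 0.0, 1.0]
```

>>> {"fn": "apply_moves", "kwargs": {
  "rows": [-0.001,-0.044,0.001,-0.005,0.0,-0.003,1.0,-0.001,-0.044,0.001,-0.005,0.0,-0.003,1.0,-0.001,-0.044,0.001,-0.005,0.0,-0.003,1.0,-0.001,-0.044,0.001,-0.005,0.0,-0.003,1.0,-0.001,-0.044,0.001,-0.005,0.0,-0.002,1.0,-0.001,-0.044,0.001,-0.005,0.0,-0.002,1.0,-0.001,-0.044,0.001,-0.006,0.0,-0.002,1.0,-0.001,-0.044,0.001,-0.006,0.0,-0.002,1.0]
}}

```text
clock: 28.2
position: [0.41, 0.4076, 0.2307]
eef_rot: [0.639, -0.195, 0.171, 0.725]
wrist_force: [1.0, -0.3, -0.8]
opening: 0.0109
```

>>> {"fn": "apply_moves", "kwargs": {
  "rows": [0.0,-0.042,0.0,-0.007,0.0,-0.002,1.0,0.0,-0.042,0.0,-0.007,0.0,-0.001,1.0,0.0,-0.042,0.0,-0.007,0.0,-0.001,1.0,0,0,0,0,0,0,1,0,0,0,0,0,0,1]
}}

```text
clock: 28.7
position: [0.4129, 0.3879, 0.2368]
eef_rot: [0.648, -0.149, 0.131, 0.736]
wrist_force: [-0.2, -0.6, -1.4]
opening: 0.0111
```

```bash
python3 - <<'E'
from h import *
f=grab('scene'); crop(f,150,80,350,230,4,'s14.png')
H=np.radians(97); b=tip(cab(-.07,.04,.20),H,0)
chain((b[0],b[1],14),([.5441,-.0915,.242],frame(-.0515,np.pi/2),20))
E
```

```text
t 28.75 p [0.4128 0.3883 0.2372] j [0.188, 0.204, -0.692, 0.531, 1.167, 0.153] F [-0.1  0.4 -0.2] op 0.0109
 ax x [-0.117  0.914 -0.389] z [-0.052  0.385  0.921]
margin 0.351 vel frac [0.24 0.26 0.29 0.26 0.3  0.22] qend [ 0.91  0.4   0.04  1.22 -0.    0.79]
max turn 0.084 max shift 0.009
[0.0, 0.084, 0.0, 0.008, 0.0, 0.002, 1.0, 0.0, 0.084, 0.0, 0.008, 0.0, 0.003, 1.0, 0.0, 0.084, 0.0, 0.008, 0.0, 0.003, 1.0, 0.0, 0.084, 0.0, 0.008, 0.0, 0.004, 1.0, 0.0, 0.084, 0.0, 0.007, 0.0, 0.005, 1.0, 0.0, 0.084, 0.0, 0.007, 0.0, 0.005, 1.0, 0.0, 0.084, 0.0, 0.006, 0.0, 0.006, 1.0, 0.0, 0.084, 0.0, 0.006, 0.0, 0.006, 1.0]
[0.0, 0.084, 0.0, 0.005, 0.0, 0.007, 1.0, 0.0, 0.084, 0.0, 0.005, 0.0, 0.007, 1.0, 0.0, 0.084, 0.0, 0.004, 0.0, 0.008, 1.0, 0.0, 0.084, 0.0, 0.003, 0.0, 0.008, 1.0, 0.0, 0.084, 0.0, 0.003, 0.0, 0.008, 1.0, 0.0, 0.084, 0.0, 0.002, 0.0, 0.008, 1.0]
margin 0.763 vel frac [0.25 0.15 0.16 0.04 0.   0.15] qend [-0.17  0.22 -0.15  1.2  -0.    1.46]
max turn 0.087 max shift 0.031
[0.087, 0.0, 0.0, -0.001, -0.004, -0.031, 1.0, 0.087, 0.0, 0.0, -0.001, -0.006, -0.03, 1.0, 0.087, 0.0, 0.0, -0.001, -0.009, -0.029, 1.0, 0.087, 0.0, 0.0, -0.001, -0.012, -0.029, 1.0, 0.087, 0.0, 0.0, -0.001, -0.014, -0.027, 1.0, 0.087, 0.0, 0.0, -0.001, -0.016, -0.026, 1.0, 0.087, 0.0, 0.0, -0.001, -0.019, -0.025, 1.0, 0.087, 0.0, 0.0, -0.001, -0.021, -0.023, 1.0]
[0.087, 0.0, 0.0, -0.001, -0.022, -0.021, 1.0, 0.087, 0.0, 0.0, -0.001, -0.024, -0.019, 1.0, 0.087, 0.0, 0.0, -0.001, -0.026, -0.017, 1.0, 0.087, 0.0, 0.0, -0.001, -0.027, -0.014, 1.0, 0.087, 0.0, 0.0, -0.001, -0.028, -0.012, 1.0, 0.087, 0.0, 0.0, -0.001, -0.029, -0.009, 1.0, 0.087, 0.0, 0.0, -0.001, -0.03, -0.007, 1.0, 0.087, 0.0, 0.0, -0.001, -0.03, -0.004, 1.0]
[0.087, 0.0, 0.0, -0.001, -0.031, -0.002, 1.0, 0.087, 0.0, 0.0, -0.001, -0.031, 0.001, 1.0, 0.087, 0.0, 0.0, -0.001, -0.031, 0.004, 1.0, 0.087, 0.0, 0.0, -0.001, -0.03, 0.006, 1.0]
```

>>> {"fn": "apply_moves", "kwargs": {
  "rows": [0,0,0,0,0,0.01,1,0,0,0,0,0,0.02,1,0,0,0,0,0,0.02,1,0,0,0,0,0,0.01,1,0,0,0,0,0,0,1,0,0,0,0,0,0,1]
}}

```text
clock: 29.35
position: [0.4092, 0.4116, 0.2926]
eef_rot: [0.647, -0.15, 0.13, 0.736]
wrist_force: [-0.1, -0.8, -0.9]
opening: 0.0113
```

```bash
python3 - <<'E'
from h import *
f=grab('scene'); crop(f,150,80,350,230,4,'s15.png')
H=np.radians(97); b=tip(cab(-.07,.06,.22),H,0)
chain((b[0],b[1],14),([.5441,-.0915,.242],frame(-.0515,np.pi/2),20))
E
```

```text
t 29.4 p [0.4091 0.4114 0.292 ] j [0.238, 0.112, -0.659, 0.544, 1.158, 0.277] F [-0.2  0.5 -2. ] op 0.0108
 ax x [-0.118  0.914 -0.388] z [-0.051  0.385  0.922]
margin 0.383 vel frac [0.23 0.27 0.29 0.26 0.3  0.14] qend [ 0.93  0.42  0.12  1.27 -0.    0.81]
max turn 0.084 max shift 0.009
[0.0, 0.084, 0.0, 0.009, 0.0, 0.0, 1.0, 0.0, 0.084, 0.0, 0.009, 0.0, 0.0, 1.0, 0.0, 0.084, 0.0, 0.009, 0.0, 0.001, 1.0, 0.0, 0.084, 0.0, 0.009, 0.0, 0.002, 1.0, 0.0, 0.084, 0.0, 0.009, 0.0, 0.003, 1.0, 0.0, 0.084, 0.0, 0.008, 0.0, 0.003, 1.0, 0.0, 0.084, 0.0, 0.008, 0.0, 0.004, 1.0, 0.0, 0.084, 0.0, 0.008, 0.0, 0.005, 1.0]
[0.0, 0.084, 0.0, 0.007, 0.0, 0.005, 1.0, 0.0, 0.084, 0.0, 0.007, 0.0, 0.006, 1.0, 0.0, 0.084, 0.0, 0.006, 0.0, 0.007, 1.0, 0.0, 0.084, 0.0, 0.006, 0.0, 0.007, 1.0, 0.0, 0.084, 0.0, 0.005, 0.0, 0.007, 1.0, 0.0, 0.084, 0.0, 0.004, 0.0, 0.008, 1.0]
margin 0.777 vel frac [0.26 0.16 0.19 0.06 0.   0.15] qend [-0.17  0.22 -0.15  1.2  -0.    1.46]
max turn 0.087 max shift 0.032
[0.087, 0.0, 0.0, 0.0, -0.004, -0.032, 1.0, 0.087, 0.0, 0.0, 0.0, -0.007, -0.031, 1.0, 0.087, 0.0, 0.0, 0.0, -0.009, -0.03, 1.0, 0.087, 0.0, 0.0, 0.0, -0.012, -0.029, 1.0, 0.087, 0.0, 0.0, 0.0, -0.014, -0.028, 1.0, 0.087, 0.0, 0.0, 0.0, -0.017, -0.027, 1.0, 0.087, 0.0, 0.0, 0.0, -0.019, -0.025, 1.0, 0.087, 0.0, 0.0, 0.0, -0.021, -0.024, 1.0]
[0.087, 0.0, 0.0, 0.0, -0.023, -0.022, 1.0, 0.087, 0.0, 0.0, 0.0, -0.025, -0.02, 1.0, 0.087, 0.0, 0.0, 0.0, -0.027, -0.017, 1.0, 0.087, 0.0, 0.0, 0.0, -0.028, -0.015, 1.0, 0.087, 0.0, 0.0, 0.0, -0.029, -0.012, 1.0, 0.087, 0.0, 0.0, 0.0, -0.03, -0.01, 1.0, 0.087, 0.0, 0.0, 0.0, -0.031, -0.007, 1.0, 0.087, 0.0, 0.0, 0.0, -0.031, -0.004, 1.0]
[0.087, 0.0, 0.0, 0.0, -0.032, -0.002, 1.0, 0.087, 0.0, 0.0, 0.0, -0.032, 0.001, 1.0, 0.087, 0.0, 0.0, 0.0, -0.032, 0.004, 1.0, 0.087, 0.0, 0.0, 0.0, -0.031, 0.007, 1.0]
```

>>> {"fn": "apply_moves", "kwargs": {
  "rows": [0.0,0.084,0.0,0.009,0.0,0.0,1.0,0.0,0.084,0.0,0.009,0.0,0.0,1.0,0.0,0.084,0.0,0.009,0.0,0.001,1.0,0.0,0.084,0.0,0.009,0.0,0.002,1.0,0.0,0.084,0.0,0.009,0.0,0.003,1.0,0.0,0.084,0.0,0.008,0.0,0.003,1.0,0.0,0.084,0.0,0.008,0.0,0.004,1.0,0.0,0.084,0.0,0.008,0.0,0.005,1.0]
}}

```text
clock: 30.2
position: [0.4009, 0.4764, 0.2607]
eef_rot: [0.568, -0.384, 0.337, 0.645]
wrist_force: [0.2, 0.8, -1.2]
opening: 0.0109
```

>>> {"fn": "apply_moves", "kwargs": {
  "rows": [0.0,0.084,0.0,0.007,0.0,0.005,1.0,0.0,0.084,0.0,0.007,0.0,0.006,1.0,0.0,0.084,0.0,0.006,0.0,0.007,1.0,0.0,0.084,0.0,0.006,0.0,0.007,1.0,0.0,0.084,0.0,0.005,0.0,0.007,1.0,0.0,0.084,0.0,0.004,0.0,0.008,1.0]
}}

```text
clock: 30.8
position: [0.3947, 0.5252, 0.2384]
eef_rot: [-0.466, 0.533, -0.468, -0.529]
wrist_force: [-0.3, -0.1, -0.8]
opening: 0.011
```

>>> {"fn": "apply_moves", "kwargs": {
  "rows": [0.087,0.0,0.0,0.0,-0.004,-0.032,1.0,0.087,0.0,0.0,0.0,-0.007,-0.031,1.0,0.087,0.0,0.0,0.0,-0.009,-0.03,1.0,0.087,0.0,0.0,0.0,-0.012,-0.029,1.0,0.087,0.0,0.0,0.0,-0.014,-0.028,1.0,0.087,0.0,0.0,0.0,-0.017,-0.027,1.0,0.087,0.0,0.0,0.0,-0.019,-0.025,1.0,0.087,0.0,0.0,0.0,-0.021,-0.024,1.0]
}}

```text
clock: 31.6
position: [0.4579, 0.2786, 0.2391]
eef_rot: [0.62, -0.34, 0.621, 0.338]
wrist_force: [0.3, 0.1, -0.8]
opening: 0.0112
```

>>> {"fn": "apply_moves", "kwargs": {
  "rows": [0.087,0.0,0.0,0.0,-0.023,-0.022,1.0,0.087,0.0,0.0,0.0,-0.025,-0.02,1.0,0.087,0.0,0.0,0.0,-0.027,-0.017,1.0,0.087,0.0,0.0,0.0,-0.028,-0.015,1.0,0.087,0.0,0.0,0.0,-0.029,-0.012,1.0,0.087,0.0,0.0,0.0,-0.03,-0.01,1.0,0.087,0.0,0.0,0.0,-0.031,-0.007,1.0,0.087,0.0,0.0,0.0,-0.031,-0.004,1.0]
}}

```text
clock: 32.4
position: [0.5215, 0.0333, 0.24]
eef_rot: [0.699, -0.108, 0.699, 0.106]
wrist_force: [-0.2, 0.7, -1.1]
opening: 0.0108
```

>>> {"fn": "apply_moves", "kwargs": {
  "rows": [0.087,0.0,0.0,0.0,-0.032,-0.002,1.0,0.087,0.0,0.0,0.0,-0.032,0.001,1.0,0.087,0.0,0.0,0.0,-0.032,0.004,1.0,0.087,0.0,0.0,0.0,-0.031,0.007,1.0,0,0,0,0,0,0,1,0,0,0,0,0,0,1,0,0,0,0,0,0,1]
}}

```text
clock: 33.1
position: [0.5537, -0.0886, 0.2408]
eef_rot: [0.707, 0.014, 0.707, -0.015]
wrist_force: [0.5, 0.9, -1.6]
opening: 0.0109
```

```bash
python3 - <<'E'
from h import *
grab('wrist','w16.png')
chain(([.5441,-.0915,.10],frame(-.0515,np.pi/2),6),dec=4)
E
```

```text
t 33.15 p [ 0.5538 -0.0884  0.2411] j [-0.157, 0.234, -0.13, 1.205, -0.002, 1.453] F [-1.   0.5  0. ] op 0.0104
 ax x [ 0.002 -0.002 -1.   ] z [ 0.999 -0.039  0.002]
margin 0.667 vel frac [0.01 0.08 0.15 0.16 0.   0.  ] qend [-0.17  0.31 -0.36  0.9   0.    1.46]
max turn 0.002 max shift 0.024
[0.002, 0.0003, 0.0003, 0.0235, -0.0005, -0.0016, 1.0, 0.002, 0.0003, 0.0003, 0.0235, -0.0006, -0.0016, 1.0, 0.002, 0.0003, 0.0003, 0.0235, -0.0006, -0.0016, 1.0, 0.002, 0.0003, 0.0003, 0.0235, -0.0006, -0.0016, 1.0, 0.002, 0.0003, 0.0003, 0.0235, -0.0006, -0.0016, 1.0, 0.002, 0.0003, 0.0003, 0.0235, -0.0006, -0.0016, 1.0]
```

>>> {"fn": "apply_moves", "kwargs": {
  "rows": [0.006,0.001,0.001,0.01,-0.0015,-0.005,1,0.006,0.001,0.001,0.02,-0.0015,-0.005,1,0,0,0,0.03,0,0,1,0,0,0,0.03,0,0,1,0,0,0,0.02,0,0,1,0,0,0,0.01,0,0,1,0,0,0,0,0,0,1,0,0,0,0,0,0,1]
}}

```text
clock: 33.95
position: [0.5447, -0.0917, 0.1223]
eef_rot: [0.707, 0.018, 0.706, -0.019]
wrist_force: [0.4, -0.4, -0.5]
opening: 0.0111
```

```bash
python3 - <<'E'
from h import *
chain(([.5441,-.0915,.056],frame(-.0515,np.pi/2),8),dec=4)
E
```

```text
t 33.95 p [ 0.5447 -0.0917  0.1223] j [-0.167, 0.292, -0.335, 0.943, -0.0, 1.456] F [ 0.4 -0.4 -0.5] op 0.0111
 ax x [ 0.002 -0.001 -1.   ] z [ 0.999 -0.052  0.002]
margin 0.618 vel frac [0.   0.04 0.04 0.06 0.   0.  ] qend [-0.17  0.36 -0.41  0.8  -0.    1.46]
max turn 0.0 max shift 0.008
[-0.0001, 0.0002, 0.0001, 0.0083, 0.0, -0.0001, 1.0, -0.0001, 0.0002, 0.0001, 0.0083, 0.0, -0.0001, 1.0, -0.0001, 0.0002, 0.0001, 0.0083, 0.0, -0.0001, 1.0, -0.0001, 0.0002, 0.0001, 0.0083, 0.0, -0.0001, 1.0, -0.0001, 0.0002, 0.0001, 0.0083, 0.0, -0.0001, 1.0, -0.0001, 0.0002, 0.0001, 0.0083, 0.0, -0.0001, 1.0, -0.0001, 0.0002, 0.0001, 0.0083, 0.0, -0.0001, 1.0, -0.0001, 0.0002, 0.0001, 0.0083, 0.0, -0.0001, 1.0]
```

>>> {"fn": "apply_moves", "kwargs": {
  "rows": [0,0,0,0.01,0,0,1,0,0,0,0.01,0,0,1,0,0,0,0.01,0,0,1,0,0,0,0.01,0,0,1,0,0,0,0.01,0,0,1,0,0,0,0.01,0,0,1,0,0,0,0.006,0,0,1,0,0,0,0,0,0,1]
}}

```text
clock: 34.75
position: [0.5436, -0.0918, 0.0544]
eef_rot: [0.707, 0.019, 0.707, -0.019]
wrist_force: [-0.6, 0.6, -1.0]
opening: 0.011
```

>>> {"fn": "apply_moves", "kwargs": {
  "rows": [0,0,0,0.002,0,0,1,0,0,0,0.001,0,0,1,0,0,0,0,0,0,1]
}}

```text
clock: 35.05
position: [0.545, -0.0921, 0.0532]
eef_rot: [0.708, 0.018, 0.706, -0.019]
wrist_force: [-0.0, 0.3, 2.2]
opening: 0.011
```

>>> {"fn": "apply_moves", "kwargs": {
  "rows": [0,0,0,0.001,0,0,1,0,0,0,0.001,0,0,1,0,0,0,0,0,0,1]
}}

```text
clock: 35.35
position: [0.5465, -0.0922, 0.0531]
eef_rot: [0.709, 0.018, 0.705, -0.019]
wrist_force: [-2.4, 2.0, 15.3]
opening: 0.0108
```

>>> {"fn": "apply_moves", "kwargs": {
  "rows": [0,0,0,0,0,0,0.8,0,0,0,0,0,0,0.6,0,0,0,0,0,0,0.45,0,0,0,0,0,0,0.45,0,0,0,-0.02,0,0,0.45,0,0,0,-0.03,0,0,0.45,0,0,0,-0.04,0,0,0.45,0,0,0,0,0,0,0.45]
}}

```text
clock: 36.15
position: [0.5478, -0.0925, 0.1456]
eef_rot: [0.71, 0.018, 0.704, -0.019]
wrist_force: [0.8, -0.6, 0.3]
opening: 0.0469
```

```bash
python3 - <<'E'
from h import *
f=grab('wrist','w17.png'); g=grab('scene'); crop(g,240,150,400,290,4.5,'s17.png')
for z in (.05,.15,.2): print(z,at_z(g,(398,160),z))
t=TAB[2].copy(); t[2]=.14
chain((t,frame(-.05,np.pi/2),3),hand=.5,dec=4)
E
```

```text
0.05 [ 0.88527259 -0.03765572  0.05      ]
0.15 [ 0.77643649 -0.12880457  0.15      ]
0.2 [ 0.72201844 -0.17437899  0.2       ]
t 36.25 p [ 0.5452 -0.092   0.1414] j [-0.167, 0.276, -0.309, 0.983, -0.0, 1.456] F [ 0.1 -0.9  0.1] op 0.0473
 ax x [ 0.003 -0.001 -1.   ] z [ 0.999 -0.053  0.003]
margin 0.728 vel frac [0.17 0.04 0.04 0.01 0.   0.14] qend [-0.29  0.3  -0.28  0.99 -0.    1.33]
max turn 0.001 max shift 0.023
[-0.0009, 0.001, 0.0002, 0.0005, -0.0232, -0.0003, 0.5, -0.0009, 0.001, 0.0002, 0.0005, -0.0232, -0.0003, 0.5, -0.0009, 0.001, 0.0002, 0.0005, -0.0232, -0.0003, 0.5]
```

```bash
python3 - <<'E'
from h import *
import pickle
g=pickle.load(open('scene0.pkl','rb')); t=pickle.load(open('top0.pkl','rb'))
b=at_z(g,(392,212),.04); print(b)
for z in (.1,.15,.2,.25,.3): print(z,proj(g,[[b[0],b[1],z]]),proj(t,[[b[0],b[1],z]]))
E
```

```text
[ 0.68445354 -0.20842297  0.04      ]
0.1 [[393.89572719 197.32380862]] [[374.83434702 155.0925966 ]]
0.15 [[395.58261149 184.29720063]] [[376.32113264 151.52481322]]
0.2 [[397.3771048  170.47320693]] [[377.90438577 147.72523847]]
0.25 [[399.29020836 155.77329358]] [[379.59378421 143.67058675]]
0.3 [[401.33451946 140.10786898]] [[381.4003412  139.33435464]]
```

>>> {"fn": "apply_moves", "kwargs": {
  "rows": [-0.001,0.001,0,0.0005,-0.023,0,0.5,-0.001,0.001,0,0.0005,-0.023,-0.0005,0.5,-0.001,0.001,0,0.0005,-0.0235,-0.0005,0.5,0,0,0,0,0,0,0.5,0,0,0,0,0,0,0.5,0,0,0,0,0,0,0.5]
}}

```text
clock: 36.85
position: [0.5392, -0.1605, 0.1382]
eef_rot: [0.706, 0.018, 0.708, -0.017]
wrist_force: [-0.7, -0.2, 0.5]
opening: 0.0431
```

```bash
python3 - <<'E'
from h import *
t=TAB[2].copy(); t[2]=.051
chain((t,frame(-.05,np.pi/2),5),hand=.5,dec=4)
grab('wrist','w18.png')
E
```

```text
t 36.85 p [ 0.5392 -0.1605  0.1382] j [-0.289, 0.301, -0.283, 0.991, -0.001, 1.331] F [-0.7 -0.2  0.5] op 0.0431
 ax x [-0.004  0.001 -1.   ] z [ 0.999 -0.049 -0.004]
margin 0.643 vel frac [0.   0.08 0.08 0.12 0.   0.  ] qend [-0.29  0.38 -0.39  0.8   0.    1.33]
max turn 0.001 max shift 0.017
[0.0002, -0.0007, -0.0001, 0.0174, -0.0002, 0.0004, 0.5, 0.0002, -0.0007, -0.0001, 0.0174, -0.0002, 0.0003, 0.5, 0.0002, -0.0007, -0.0001, 0.0174, -0.0002, 0.0003, 0.5, 0.0002, -0.0007, -0.0001, 0.0174, -0.0002, 0.0003, 0.5, 0.0002, -0.0007, -0.0001, 0.0174, -0.0002, 0.0003, 0.5]
```

>>> {"fn": "apply_moves", "kwargs": {
  "rows": [0,-0.001,0,0.0175,0,0.0004,0.5,0,-0.001,0,0.0175,0,0.0004,0.5,0,-0.001,0,0.0175,0,0.0003,0.5,0,-0.001,0,0.0175,0,0.0003,0.5,0,0,0,0.017,-0.0005,0,0.5,0,0,0,0,0,0,0.5,0,0,0,0,0,0,0.5]
}}

```text
clock: 37.6
position: [0.541, -0.1612, 0.0522]
eef_rot: [0.707, 0.017, 0.706, -0.017]
wrist_force: [-0.7, 0.3, 0.6]
opening: 0.0424
```

>>> {"fn": "apply_moves", "kwargs": {
  "rows": [0,0,0,0,0,0,0.7,0,0,0,0,0,0,0.85,0,0,0,0,0,0,1,0,0,0,0,0,0,1,0,0,0,0,0,0,1,0,0,0,0,0,0,1,0,0,0,0,0,0,1]
}}

```text
clock: 38.3
position: [0.5419, -0.162, 0.0532]
eef_rot: [0.708, 0.017, 0.706, -0.018]
wrist_force: [-1.2, -0.0, 6.7]
opening: 0.0108
```

>>> {"fn": "apply_moves", "kwargs": {
  "rows": [0,0,0,-0.005,0,0,1,0,0,0,-0.01,0,0,1,0,0,0,-0.01,0,0,1,0,0,0,-0.01,0,0,1,0,0,0,-0.01,0,0,1,0,0,0,-0.015,0,0,1,0,0,0,-0.02,0,0,1,0,0,0,-0.02,0,0,1]
}}

```text
clock: 39.1
position: [0.5408, -0.1618, 0.1534]
eef_rot: [0.708, 0.017, 0.706, -0.018]
wrist_force: [0.0, -0.1, -0.3]
opening: 0.0109
```

>>> {"fn": "apply_moves", "kwargs": {
  "rows": [0,0,0,-0.025,0,0,1,0,0,0,-0.025,0,0,1,0,0,0,-0.025,0,0,1,0,0,0,-0.015,0,0,1,0,0,0,0,0,0,1,0,0,0,0,0,0,1]
}}

```text
clock: 39.7
position: [0.5408, -0.1618, 0.2422]
eef_rot: [0.708, 0.017, 0.706, -0.018]
wrist_force: [-0.7, 0.3, -0.8]
opening: 0.011
```

```bash
python3 - <<'E'
from h import *
grab('wrist','w19.png')
H=np.radians(97); L=[]
b=tip(cab(-.07,.04,.19),H,0); L.append((b[0],b[1],21))
chain(*L)
E
```

```text
t 39.75 p [ 0.5403 -0.1616  0.2414] j [-0.291, 0.241, -0.12, 1.209, 0.0, 1.33] F [-0.2 -0.3 -1.2] op 0.0106
 ax x [ 0.001 -0.    -1.   ] z [ 0.999 -0.05   0.001]
margin 0.726 vel frac [0.28 0.16 0.18 0.04 0.   0.14] qend [ 0.91  0.4   0.03  1.2  -0.    0.79]
max turn 0.083 max shift 0.033
[-0.083, 0.0, 0.0, 0.002, 0.031, -0.008, 1.0, -0.083, 0.0, 0.0, 0.002, 0.032, -0.006, 1.0, -0.083, 0.0, 0.0, 0.002, 0.032, -0.003, 1.0, -0.083, 0.0, 0.0, 0.002, 0.032, -0.001, 1.0, -0.083, 0.0, 0.0, 0.002, 0.032, 0.002, 1.0, -0.083, 0.0, 0.0, 0.002, 0.032, 0.005, 1.0, -0.083, 0.0, 0.0, 0.002, 0.032, 0.008, 1.0, -0.083, 0.0, 0.0, 0.002, 0.031, 0.01, 1.0]
[-0.083, 0.0, 0.0, 0.002, 0.03, 0.013, 1.0, -0.083, 0.0, 0.0, 0.002, 0.029, 0.015, 1.0, -0.083, 0.0, 0.0, 0.002, 0.027, 0.017, 1.0, -0.083, 0.0, 0.0, 0.002, 0.026, 0.02, 1.0, -0.083, 0.0, 0.0, 0.002, 0.024, 0.022, 1.0, -0.083, 0.0, 0.0, 0.002, 0.022, 0.024, 1.0, -0.083, 0.0, 0.0, 0.002, 0.02, 0.025, 1.0, -0.083, 0.0, 0.0, 0.002, 0.018, 0.027, 1.0]
[-0.083, 0.0, 0.0, 0.002, 0.016, 0.028, 1.0, -0.083, 0.0, 0.0, 0.002, 0.013, 0.03, 1.0, -0.083, 0.0, 0.0, 0.002, 0.011, 0.031, 1.0, -0.083, 0.0, 0.0, 0.002, 0.008, 0.031, 1.0, -0.083, 0.0, 0.0, 0.002, 0.006, 0.032, 1.0]
```

>>> {"fn": "apply_moves", "kwargs": {
  "rows": [-0.083,0.0,0.0,0.002,0.031,-0.008,1.0,-0.083,0.0,0.0,0.002,0.032,-0.006,1.0,-0.083,0.0,0.0,0.002,0.032,-0.003,1.0,-0.083,0.0,0.0,0.002,0.032,-0.001,1.0,-0.083,0.0,0.0,0.002,0.032,0.002,1.0,-0.083,0.0,0.0,0.002,0.032,0.005,1.0,-0.083,0.0,0.0,0.002,0.032,0.008,1.0,-0.083,0.0,0.0,0.002,0.031,0.01,1.0]
}}

```text
clock: 40.55
position: [0.4844, 0.0921, 0.2245]
eef_rot: [0.673, -0.215, 0.674, 0.215]
wrist_force: [-0.3, -0.5, -1.7]
opening: 0.0105
```

>>> {"fn": "apply_moves", "kwargs": {
  "rows": [-0.083,0.0,0.0,0.002,0.03,0.013,1.0,-0.083,0.0,0.0,0.002,0.029,0.015,1.0,-0.083,0.0,0.0,0.002,0.027,0.017,1.0,-0.083,0.0,0.0,0.002,0.026,0.02,1.0,-0.083,0.0,0.0,0.002,0.024,0.022,1.0,-0.083,0.0,0.0,0.002,0.022,0.024,1.0,-0.083,0.0,0.0,0.002,0.02,0.025,1.0,-0.083,0.0,0.0,0.002,0.018,0.027,1.0]
}}

```text
clock: 41.35
position: [0.4303, 0.3456, 0.2081]
eef_rot: [0.566, -0.423, 0.567, 0.422]
wrist_force: [1.0, 0.1, -0.4]
opening: 0.0107
```

>>> {"fn": "apply_moves", "kwargs": {
  "rows": [-0.083,0.0,0.0,0.002,0.016,0.028,1.0,-0.083,0.0,0.0,0.002,0.013,0.03,1.0,-0.083,0.0,0.0,0.002,0.011,0.031,1.0,-0.083,0.0,0.0,0.002,0.008,0.031,1.0,-0.083,0.0,0.0,0.002,0.006,0.032,1.0,0,0,0,0,0,0,1,0,0,0,0,0,0,1]
}}

```text
clock: 42.05
position: [0.3959, 0.5032, 0.1977]
eef_rot: [-0.468, 0.531, -0.469, -0.529]
wrist_force: [0.2, -0.5, -1.4]
opening: 0.011
```

```bash
python3 - <<'E'
from h import *
f=grab('scene'); crop(f,150,80,350,230,4,'s20.png')
H=np.radians(97); L=[]
for th,z,n in ((40,.10,8),(60,.075,8),(70,.075,5)):
    b=tip(cab(-.07,.04,z),H,np.radians(th)); L.append((b[0],b[1],n))
chain(*L)
E
```

```text
t 42.1 p [0.3963 0.5025 0.1981] j [0.904, 0.405, 0.006, 1.174, -0.002, 0.782] F [-1.4 -0.8 -0.4] op 0.011
 ax x [ 0.001 -0.003 -1.   ] z [-0.122  0.993 -0.003]
margin 0.496 vel frac [0.22 0.26 0.28 0.26 0.29 0.12] qend [ 0.52  0.09 -0.53  0.63  0.64  0.5 ]
max turn 0.088 max shift 0.007
[0.0, -0.088, 0.0, -0.003, 0.0, -0.006, 1.0, 0.0, -0.088, 0.0, -0.004, 0.0, -0.006, 1.0, 0.0, -0.088, 0.0, -0.004, 0.0, -0.006, 1.0, 0.0, -0.088, 0.0, -0.005, 0.0, -0.005, 1.0, 0.0, -0.088, 0.0, -0.005, 0.0, -0.005, 1.0, 0.0, -0.088, 0.0, -0.006, 0.0, -0.004, 1.0, 0.0, -0.088, 0.0, -0.006, 0.0, -0.004, 1.0, 0.0, -0.088, 0.0, -0.006, 0.0, -0.003, 1.0]
margin 0.343 vel frac [0.14 0.06 0.09 0.08 0.16 0.11] qend [ 0.26  0.14 -0.69  0.51  1.03  0.28]
max turn 0.044 max shift 0.006
[0.0, -0.044, 0.0, -0.005, 0.0, -0.004, 1.0, 0.0, -0.044, 0.0, -0.005, 0.0, -0.004, 1.0, 0.0, -0.044, 0.0, -0.005, 0.0, -0.004, 1.0, 0.0, -0.044, 0.0, -0.005, 0.0, -0.003, 1.0, 0.0, -0.044, 0.0, -0.005, 0.0, -0.003, 1.0, 0.0, -0.044, 0.0, -0.006, 0.0, -0.003, 1.0, 0.0, -0.044, 0.0, -0.006, 0.0, -0.003, 1.0, 0.0, -0.044, 0.0, -0.006, 0.0, -0.002, 1.0]
margin 0.229 vel frac [0.1  0.09 0.02 0.09 0.13 0.16] qend [ 0.15  0.22 -0.69  0.58  1.22  0.08]
max turn 0.035 max shift 0.006
[0.0, -0.035, 0.0, -0.006, 0.0, -0.001, 1.0, 0.0, -0.035, 0.0, -0.006, 0.0, -0.001, 1.0, 0.0, -0.035, 0.0, -0.006, 0.0, -0.001, 1.0, 0.0, -0.035, 0.0, -0.006, 0.0, -0.001, 1.0, 0.0, -0.035, 0.0, -0.006, 0.0, 0.0, 1.0]
```

>>> {"fn": "apply_moves", "kwargs": {
  "rows": [0.0,-0.088,0.0,-0.003,0.0,-0.006,1.0,0.0,-0.088,0.0,-0.004,0.0,-0.006,1.0,0.0,-0.088,0.0,-0.004,0.0,-0.006,1.0,0.0,-0.088,0.0,-0.005,0.0,-0.005,1.0,0.0,-0.088,0.0,-0.005,0.0,-0.005,1.0,0.0,-0.088,0.0,-0.006,0.0,-0.004,1.0,0.0,-0.088,0.0,-0.006,0.0,-0.004,1.0,0.0,-0.088,0.0,-0.006,0.0,-0.003,1.0]
}}

```text
clock: 42.9
position: [0.4031, 0.452, 0.2258]
eef_rot: [0.603, -0.314, 0.277, 0.679]
wrist_force: [0.8, -0.1, -1.9]
opening: 0.0109
```

>>> {"fn": "apply_moves", "kwargs": {
  "rows": [0.0,-0.044,0.0,-0.005,0.0,-0.004,1.0,0.0,-0.044,0.0,-0.005,0.0,-0.004,1.0,0.0,-0.044,0.0,-0.005,0.0,-0.003,1.0,0.0,-0.044,0.0,-0.006,0.0,-0.003,1.0,0.0,-0.044,0.0,-0.006,0.0,-0.003,1.0,0.0,-0.044,0.0,-0.006,0.0,-0.003,1.0,0.0,-0.044,0.0,-0.006,0.0,-0.002,1.0,0.0,-0.044,0.0,-0.006,0.0,-0.002,1.0]
}}

```text
clock: 43.7
position: [0.409, 0.4026, 0.2366]
eef_rot: [0.642, -0.191, 0.168, 0.723]
wrist_force: [1.0, 0.4, -1.1]
opening: 0.0113
```

>>> {"fn": "apply_moves", "kwargs": {
  "rows": [0.0,-0.042,0.0,-0.007,0.0,-0.001,1.0,0.0,-0.042,0.0,-0.007,0.0,-0.001,1.0,0.0,-0.042,0.0,-0.007,0.0,-0.001,1.0,0,0,0,0,0,0,1,0,0,0,0,0,0,1]
}}

```text
clock: 44.2
position: [0.4117, 0.3835, 0.2433]
eef_rot: [0.651, -0.146, 0.128, 0.734]
wrist_force: [0.1, -0.6, -0.3]
opening: 0.0108
```

```bash
python3 - <<'E'
from h import *
st();f=grab('scene'); crop(f,150,80,350,230,4,'s21.png')
E
```

```text
t 44.2 p [0.4117 0.3835 0.2433] j [0.176, 0.194, -0.694, 0.548, 1.176, 0.145] F [ 0.1 -0.6 -0.3] op 0.0108
 ax x [-0.111  0.918 -0.381] z [-0.047  0.378  0.925]
```

Both are out and leaning on the mouth; withdraw along the bin's axis.

>>> {"fn": "apply_moves", "kwargs": {
  "rows": [0,0,0,0,0,0.01,1,0,0,0,0,0,0.02,1,0,0,0,0,0,0.02,1,0,0,0,0,0,0.01,1,0,0,0,0,0,0,1,0,0,0,0,0,0,1]
}}

```text
clock: 44.85
position: [0.4082, 0.407, 0.2991]
eef_rot: [0.65, -0.146, 0.128, 0.735]
wrist_force: [0.1, -0.1, -1.4]
opening: 0.0103
```

```bash
python3 - <<'E'
from h import *
f=grab('scene'); crop(f,150,80,350,230,4,'s22.png');f=grab('top'); crop(f,150,180,290,285,5,'t22.png')
H=np.radians(97); b=tip(cab(-.07,.06,.22),H,0)
chain((b[0],b[1],14),([.5408,-.1618,.242],frame(-.05,np.pi/2),21))
E
```

```text
t 44.95 p [0.4082 0.4067 0.2983] j [0.227, 0.102, -0.66, 0.56, 1.168, 0.269] F [-0.1 -0.2 -0.7] op 0.0109
 ax x [-0.113  0.918 -0.38 ] z [-0.047  0.377  0.925]
margin 0.375 vel frac [0.23 0.28 0.3  0.26 0.3  0.15] qend [ 0.93  0.42  0.12  1.27 -0.    0.81]
max turn 0.084 max shift 0.01
[0.0, 0.084, 0.0, 0.009, 0.0, -0.001, 1.0, 0.0, 0.084, 0.0, 0.01, 0.0, 0.0, 1.0, 0.0, 0.084, 0.0, 0.009, 0.0, 0.001, 1.0, 0.0, 0.084, 0.0, 0.009, 0.0, 0.002, 1.0, 0.0, 0.084, 0.0, 0.009, 0.0, 0.003, 1.0, 0.0, 0.084, 0.0, 0.009, 0.0, 0.003, 1.0, 0.0, 0.084, 0.0, 0.009, 0.0, 0.004, 1.0, 0.0, 0.084, 0.0, 0.008, 0.0, 0.005, 1.0]
[0.0, 0.084, 0.0, 0.008, 0.0, 0.005, 1.0, 0.0, 0.084, 0.0, 0.007, 0.0, 0.006, 1.0, 0.0, 0.084, 0.0, 0.007, 0.0, 0.007, 1.0, 0.0, 0.084, 0.0, 0.006, 0.0, 0.007, 1.0, 0.0, 0.084, 0.0, 0.006, 0.0, 0.008, 1.0, 0.0, 0.084, 0.0, 0.005, 0.0, 0.008, 1.0]
margin 0.751 vel frac [0.28 0.18 0.2  0.06 0.   0.14] qend [-0.29  0.24 -0.12  1.21  0.    1.33]
max turn 0.083 max shift 0.033
[0.083, 0.0, 0.0, 0.0, -0.003, -0.033, 1.0, 0.083, 0.0, 0.0, 0.0, -0.006, -0.033, 1.0, 0.083, 0.0, 0.0, 0.0, -0.009, -0.032, 1.0, 0.083, 0.0, 0.0, 0.0, -0.011, -0.032, 1.0, 0.083, 0.0, 0.0, 0.0, -0.014, -0.031, 1.0, 0.083, 0.0, 0.0, 0.0, -0.016, -0.029, 1.0, 0.083, 0.0, 0.0, 0.0, -0.019, -0.028, 1.0, 0.083, 0.0, 0.0, 0.0, -0.021, -0.026, 1.0]
[0.083, 0.0, 0.0, 0.0, -0.023, -0.024, 1.0, 0.083, 0.0, 0.0, 0.0, -0.025, -0.022, 1.0, 0.083, 0.0, 0.0, 0.0, -0.027, -0.02, 1.0, 0.083, 0.0, 0.0, 0.0, -0.028, -0.018, 1.0, 0.083, 0.0, 0.0, 0.0, -0.03, -0.016, 1.0, 0.083, 0.0, 0.0, 0.0, -0.031, -0.013, 1.0, 0.083, 0.0, 0.0, 0.0, -0.032, -0.01, 1.0, 0.083, 0.0, 0.0, 0.0, -0.033, -0.008, 1.0]
[0.083, 0.0, 0.0, 0.0, -0.033, -0.005, 1.0, 0.083, 0.0, 0.0, 0.0, -0.033, -0.002, 1.0, 0.083, 0.0, 0.0, 0.0, -0.033, 0.001, 1.0, 0.083, 0.0, 0.0, 0.0, -0.033, 0.003, 1.0, 0.083, 0.0, 0.0, 0.0, -0.033, 0.006, 1.0]
```

>>> {"fn": "apply_moves", "kwargs": {
  "rows": [0.0,0.084,0.0,0.009,0.0,-0.001,1.0,0.0,0.084,0.0,0.01,0.0,0.0,1.0,0.0,0.084,0.0,0.009,0.0,0.001,1.0,0.0,0.084,0.0,0.009,0.0,0.002,1.0,0.0,0.084,0.0,0.009,0.0,0.003,1.0,0.0,0.084,0.0,0.009,0.0,0.003,1.0,0.0,0.084,0.0,0.009,0.0,0.004,1.0,0.0,0.084,0.0,0.008,0.0,0.005,1.0]
}}

```text
clock: 45.75
position: [0.4001, 0.474, 0.265]
eef_rot: [0.571, -0.381, 0.336, 0.645]
wrist_force: [0.4, 0.1, -0.3]
opening: 0.0106
```

>>> {"fn": "apply_moves", "kwargs": {
  "rows": [0.0,0.084,0.0,0.008,0.0,0.005,1.0,0.0,0.084,0.0,0.007,0.0,0.006,1.0,0.0,0.084,0.0,0.007,0.0,0.007,1.0,0.0,0.084,0.0,0.006,0.0,0.007,1.0,0.0,0.084,0.0,0.006,0.0,0.008,1.0,0.0,0.084,0.0,0.005,0.0,0.008,1.0]
}}

```text
clock: 46.35
position: [0.394, 0.5252, 0.2394]
eef_rot: [0.469, -0.529, 0.468, 0.53]
wrist_force: [0.9, -0.4, -0.9]
opening: 0.0107
```

```bash
python3 - <<'E'
from h import *
f=grab('scene'); crop(f,180,120,300,210,6.5,'s23.png');f=grab('top'); crop(f,150,180,290,285,5,'t23.png')
E
```

>>> {"fn": "apply_moves", "kwargs": {
  "rows": [0.083,0.0,0.0,0.0,-0.003,-0.033,1.0,0.083,0.0,0.0,0.0,-0.006,-0.033,1.0,0.083,0.0,0.0,0.0,-0.009,-0.032,1.0,0.083,0.0,0.0,0.0,-0.011,-0.032,1.0,0.083,0.0,0.0,0.0,-0.014,-0.031,1.0,0.083,0.0,0.0,0.0,-0.016,-0.029,1.0,0.083,0.0,0.0,0.0,-0.019,-0.028,1.0,0.083,0.0,0.0,0.0,-0.021,-0.026,1.0]
}}

```text
clock: 47.25
position: [0.4516, 0.261, 0.2386]
eef_rot: [0.618, -0.345, 0.615, 0.349]
wrist_force: [0.8, -0.2, 0.3]
opening: 0.0107
```

>>> {"fn": "apply_moves", "kwargs": {
  "rows": [0.083,0.0,0.0,0.0,-0.023,-0.024,1.0,0.083,0.0,0.0,0.0,-0.025,-0.022,1.0,0.083,0.0,0.0,0.0,-0.027,-0.02,1.0,0.083,0.0,0.0,0.0,-0.028,-0.018,1.0,0.083,0.0,0.0,0.0,-0.03,-0.016,1.0,0.083,0.0,0.0,0.0,-0.031,-0.013,1.0,0.083,0.0,0.0,0.0,-0.032,-0.01,1.0,0.083,0.0,0.0,0.0,-0.033,-0.008,1.0]
}}

```text
clock: 48.05
position: [0.5094, -0.0008, 0.2373]
eef_rot: [0.697, -0.125, 0.695, 0.129]
wrist_force: [-0.8, -0.2, 0.0]
opening: 0.0107
```

>>> {"fn": "apply_moves", "kwargs": {
  "rows": [0.083,0.0,0.0,0.0,-0.033,-0.005,1.0,0.083,0.0,0.0,0.0,-0.033,-0.002,1.0,0.083,0.0,0.0,0.0,-0.033,0.001,1.0,0.083,0.0,0.0,0.0,-0.033,0.003,1.0,0.083,0.0,0.0,0.0,-0.033,0.006,1.0,0,0,0,0,0,0,1,0,0,0,0,0,0,1,0,0,0,0,0,0,1]
}}

```text
clock: 48.85
position: [0.545, -0.1606, 0.2367]
eef_rot: [0.707, 0.02, 0.707, -0.015]
wrist_force: [-0.3, -0.0, -0.1]
opening: 0.011
```

```bash
python3 - <<'E'
from h import *
grab('wrist','w24.png')
chain(([.5408,-.1618,.12],frame(-.05,np.pi/2),6),dec=4)
E
```

```text
t 48.9 p [ 0.5452 -0.1604  0.2368] j [-0.29, 0.252, -0.116, 1.203, 0.006, 1.33] F [ 0.4 -0.5 -0.2] op 0.0107
 ax x [ 0.001  0.006 -1.   ] z [ 0.999 -0.049  0.001]
margin 0.724 vel frac [0.   0.06 0.12 0.14 0.   0.  ] qend [-0.29  0.32 -0.31  0.95  0.    1.33]
max turn 0.001 max shift 0.019
[0.0002, 0.0001, -0.001, 0.0195, -0.0004, -0.0007, 1.0, 0.0002, 0.0001, -0.001, 0.0195, -0.0004, -0.0007, 1.0, 0.0002, 0.0001, -0.001, 0.0195, -0.0004, -0.0007, 1.0, 0.0002, 0.0001, -0.001, 0.0195, -0.0003, -0.0007, 1.0, 0.0002, 0.0001, -0.001, 0.0195, -0.0003, -0.0007, 1.0, 0.0002, 0.0001, -0.001, 0.0195, -0.0003, -0.0007, 1.0]
```

>>> {"fn": "apply_moves", "kwargs": {
  "rows": [0,0,-0.003,0.01,-0.001,-0.002,1,0,0,-0.003,0.02,-0.001,-0.002,1,0,0,0,0.03,0,0,1,0,0,0,0.03,0,0,1,0,0,0,0.02,0,0,1,0,0,0,0.005,0,0,1,0,0,0,0,0,0,1,0,0,0,0,0,0,1]
}}

```text
clock: 49.7
position: [0.5425, -0.1627, 0.123]
eef_rot: [0.708, 0.017, 0.706, -0.018]
wrist_force: [-0.1, 0.1, -1.0]
opening: 0.011
```

```bash
python3 - <<'E'
from h import *
chain(([.5408,-.1618,.056],frame(-.05,np.pi/2),7),dec=4)
E
```

```text
t 49.7 p [ 0.5425 -0.1627  0.123 ] j [-0.291, 0.315, -0.301, 0.953, -0.0, 1.329] F [-0.1  0.1 -1. ] op 0.011
 ax x [ 0.002 -0.001 -1.   ] z [ 0.999 -0.049  0.002]
margin 0.649 vel frac [0.   0.04 0.04 0.06 0.   0.  ] qend [-0.29  0.38 -0.38  0.81  0.    1.33]
max turn 0.0 max shift 0.01
[0.0001, 0.0003, 0.0001, 0.0096, 0.0001, -0.0003, 1.0, 0.0001, 0.0003, 0.0001, 0.0096, 0.0001, -0.0003, 1.0, 0.0001, 0.0003, 0.0001, 0.0096, 0.0001, -0.0003, 1.0, 0.0001, 0.0003, 0.0001, 0.0096, 0.0001, -0.0003, 1.0, 0.0001, 0.0003, 0.0001, 0.0096, 0.0001, -0.0003, 1.0, 0.0001, 0.0003, 0.0001, 0.0096, 0.0001, -0.0003, 1.0, 0.0001, 0.0003, 0.0001, 0.0096, 0.0001, -0.0003, 1.0]
```

>>> {"fn": "apply_moves", "kwargs": {
  "rows": [0,0.001,0,0.009,0.0004,-0.0008,1,0,0.001,0,0.009,0.0004,-0.0007,1,0,0,0,0.01,0,0,1,0,0,0,0.01,0,0,1,0,0,0,0.01,0,0,1,0,0,0,0.01,0,0,1,0,0,0,0.008,0,0,1,0,0,0,0,0,0,1]
}}

```text
clock: 50.5
position: [0.54, -0.1619, 0.0548]
eef_rot: [0.706, 0.017, 0.708, -0.018]
wrist_force: [1.5, -0.4, -0.4]
opening: 0.0108
```

>>> {"fn": "apply_moves", "kwargs": {
  "rows": [0,0,0,0.002,0,0,1,0,0,0,0.001,0,0,1,0,0,0,0,0,0,1]
}}

```text
clock: 50.8
position: [0.5404, -0.1621, 0.0533]
eef_rot: [0.707, 0.017, 0.707, -0.018]
wrist_force: [-0.0, -0.1, -1.5]
opening: 0.0107
```

>>> {"fn": "apply_moves", "kwargs": {
  "rows": [0,0,0,0.001,0,0,1,0,0,0,0.001,0,0,1,0,0,0,0,0,0,1]
}}

```text
clock: 51.1
position: [0.542, -0.1623, 0.0532]
eef_rot: [0.708, 0.017, 0.706, -0.018]
wrist_force: [-1.1, 1.4, 11.5]
opening: 0.0108
```

>>> {"fn": "apply_moves", "kwargs": {
  "rows": [0,0,0,0,0,0,0.8,0,0,0,0,0,0,0.6,0,0,0,0,0,0,0.45,0,0,0,0,0,0,0.45,0,0,0,-0.03,0,0,0.45,0,0,0,-0.04,0,0,0.45,0,0,0,-0.04,0,0,0.45,0,0,0,0,0,0,0.45]
}}

```text
clock: 51.9
position: [0.544, -0.1631, 0.1666]
eef_rot: [0.71, 0.017, 0.704, -0.019]
wrist_force: [2.0, -0.3, -0.1]
opening: 0.0469
```

```bash
python3 - <<'E'
from h import *
f=grab('scene'); crop(f,240,150,400,310,4,'s25.png'); t=grab('top'); crop(t,295,185,435,265,5.5,'t25.png')
f=grab('wrist','w25.png')
chain(([.45,-.36,.20],frame(-.05,np.pi/2),6),hand=.4)
E
```

```text
t 52.05 p [ 0.5402 -0.1619  0.1605] j [-0.291, 0.285, -0.25, 1.037, -0.001, 1.33] F [ 0.1  0.2 -0.8] op 0.0471
 ax x [-0.001 -0.    -1.   ] z [ 0.999 -0.05  -0.001]
margin 0.78 vel frac [0.27 0.05 0.1  0.06 0.   0.21] qend [-0.67  0.28 -0.16  1.13  0.    0.95]
max turn 0.0 max shift 0.037
[0.0, 0.0, 0.0, -0.007, -0.034, -0.013, 0.4, 0.0, 0.0, 0.0, -0.007, -0.034, -0.013, 0.4, 0.0, 0.0, 0.0, -0.007, -0.034, -0.013, 0.4, 0.0, 0.0, 0.0, -0.007, -0.034, -0.013, 0.4, 0.0, 0.0, 0.0, -0.007, -0.034, -0.013, 0.4, 0.0, 0.0, 0.0, -0.007, -0.034, -0.013, 0.4]
```

```bash
python3 - <<'E'
from h import *
import pickle
f=pickle.load(open('top0.pkl','rb'))
T=lambda u,v:(295+u/5.5,185+v/5.5)
a=at_z(f,T(616,226),.0056);b=at_z(f,T(742,346),.0056);fl=at_z(f,T(708,312),.0056)
d=(a-b);print(a,b,fl,np.linalg.norm(d),np.degrees(np.arctan2(d[1],d[0]))); d/=np.linalg.norm(d); print('mid',a-d*.054,fl+d*.028,'graspfrom',a-d*.037)
E
```

```text
[ 0.45401406 -0.32444404  0.0056    ] [ 0.37783655 -0.40152055  0.0056    ] [ 0.39933498 -0.38082472  0.0056    ] 0.10836881848894428 45.336096219331836
mid [ 0.41605493 -0.36285114  0.0056    ] [ 0.41901749 -0.36090993  0.0056    ] graspfrom [ 0.42800503 -0.35076001  0.0056    ]
```

```bash
python3 - <<'E'
from h import *
chain(([.428,-.351,.16],frame(-.78,np.pi/2),8),hand=.5)
E
```

```text
t 52.05 p [ 0.5402 -0.1619  0.1605] j [-0.291, 0.285, -0.25, 1.037, -0.001, 1.33] F [ 0.1  0.2 -0.8] op 0.0471
 ax x [-0.001 -0.    -1.   ] z [ 0.999 -0.05  -0.001]
margin 0.738 vel frac [0.21 0.05 0.05 0.01 0.   0.14] qend [-0.69  0.27 -0.28  1.03 -0.    1.66]
max turn 0.091 max shift 0.027
[0.091, 0.0, 0.0, 0.0, -0.024, -0.013, 0.5, 0.091, 0.0, 0.0, 0.0, -0.025, -0.011, 0.5, 0.091, 0.0, 0.0, 0.0, -0.026, -0.008, 0.5, 0.091, 0.0, 0.0, 0.0, -0.027, -0.006, 0.5, 0.091, 0.0, 0.0, 0.0, -0.027, -0.003, 0.5, 0.091, 0.0, 0.0, 0.0, -0.027, -0.001, 0.5, 0.091, 0.0, 0.0, 0.0, -0.027, 0.002, 0.5, 0.091, 0.0, 0.0, 0.0, -0.027, 0.004, 0.5]
```

>>> {"fn": "apply_moves", "kwargs": {
  "rows": [0.091,0.0,0.0,0.0,-0.024,-0.013,0.5,0.091,0.0,0.0,0.0,-0.025,-0.011,0.5,0.091,0.0,0.0,0.0,-0.026,-0.008,0.5,0.091,0.0,0.0,0.0,-0.027,-0.006,0.5,0.091,0.0,0.0,0.0,-0.027,-0.003,0.5,0.091,0.0,0.0,0.0,-0.027,-0.001,0.5,0.091,0.0,0.0,0.0,-0.027,0.002,0.5,0.091,0.0,0.0,0.0,-0.027,0.004,0.5]
}}

```text
clock: 52.85
position: [0.4271, -0.3492, 0.1591]
eef_rot: [0.652, 0.269, 0.655, -0.269]
wrist_force: [-0.6, -0.2, 0.7]
opening: 0.043
```

>>> {"fn": "apply_moves", "kwargs": {
  "rows": [0,0,0,0,0,0,0.5,0,0,0,0,0,0,0.5,0,0,0,0,0,0,0.5]
}}

```text
clock: 53.15
position: [0.4286, -0.3482, 0.1601]
eef_rot: [0.654, 0.268, 0.655, -0.268]
wrist_force: [0.1, -0.9, -0.1]
opening: 0.0426
```

```bash
python3 - <<'E'
from h import *
import pickle
f=grab('wrist','w26.png'); pickle.dump(f,open('w26.pkl','wb'))
st()
E
```

```text
t 53.2 p [ 0.4289 -0.3482  0.1604] j [-0.681, 0.265, -0.277, 1.03, -0.001, 1.665] F [ 0.  -0.7  0.1] op 0.0429
 ax x [-0.002  0.001 -1.   ] z [ 0.714 -0.7   -0.002]
```

```bash
python3 - <<'E'
from h import *
import pickle
f=pickle.load(open('w26.pkl','rb'))
a=at_z(f,(321,132),.0056);b=at_z(f,(323,254),.0056);fl=at_z(f,(322.5,227),.0056)
d=(a-b);print(a,b,fl,np.linalg.norm(d),np.arctan2(d[1],d[0])); d/=np.linalg.norm(d); m=(a-d*.054+fl+d*.028+b+d*.055)/3;print('mid',m, 'grasp',m+d*.015)
print('case',at_z(f,(415,278),.02),'gauze',at_z(f,(495,150),.02))
g=m+d*.015; hd=np.arctan2(d[1],d[0])-np.pi/2; print(hd)
chain(([g[0],g[1],.08],frame(hd,np.pi/2),4),hand=.6,dec=4)
E
```

```text
[ 0.45500398 -0.32200776  0.0056    ] [ 0.37970207 -0.40154861  0.0056    ] [ 0.39762093 -0.38254228  0.0056    ] 0.10953138268760282 0.8127670692087988
mid [ 0.41742141 -0.36167969  0.0056    ] grasp [ 0.42773379 -0.35078681  0.0056    ]
case [ 0.42609898 -0.47047136  0.02      ] gauze [ 0.54662711 -0.42889676  0.02      ]
-0.7580292575860977
t 53.2 p [ 0.4289 -0.3482  0.1604] j [-0.681, 0.265, -0.277, 1.03, -0.001, 1.665] F [ 0.  -0.7  0.1] op 0.0429
 ax x [-0.002  0.001 -1.   ] z [ 0.714 -0.7   -0.002]
margin 0.647 vel frac [0.01 0.08 0.1  0.14 0.   0.02] qend [-0.69  0.33 -0.38  0.85 -0.    1.64]
max turn 0.005 max shift 0.02
[-0.0045, -0.0005, 0.0002, 0.0201, -0.0006, 0.0003, 0.6, -0.0045, -0.0005, 0.0002, 0.0201, -0.0007, 0.0003, 0.6, -0.0045, -0.0005, 0.0002, 0.0201, -0.0007, 0.0003, 0.6, -0.0045, -0.0005, 0.0002, 0.0201, -0.0007, 0.0003, 0.6]
```

>>> {"fn": "apply_moves", "kwargs": {
  "rows": [-0.005,0,0,0.02,-0.001,0,0.6,-0.005,0,0,0.02,-0.001,0,0.6,-0.004,0,0,0.02,-0.0005,0,0.6,-0.004,0,0,0.02,-0.0005,0,0.6,0,0,0,0.02,0,0,0.6,0,0,0,0.015,0,0,0.6,0,0,0,0,0,0,0.6,0,0,0,0,0,0,0.6]
}}

```text
clock: 54.0
position: [0.4269, -0.3507, 0.0462]
eef_rot: [0.656, 0.262, 0.657, -0.262]
wrist_force: [-0.6, 0.6, 0.8]
opening: 0.0344
```

```bash
python3 - <<'E'
from h import *
f=grab('wrist'); crop(f,220,100,420,330,2.5,'w27.png')
chain(([.4277,-.3508,.003],frame(-.758,np.pi/2),4),hand=.6,dec=4)
E
```

```text
t 54.05 p [ 0.4272 -0.3513  0.0468] j [-0.688, 0.37, -0.419, 0.782, -0.001, 1.642] F [ 0.6 -0.9 -0.3] op 0.0343
 ax x [-0.001 -0.001 -1.   ] z [ 0.726 -0.688  0.   ]
margin 0.572 vel frac [0.   0.06 0.04 0.07 0.   0.  ] qend [-0.69  0.42 -0.46  0.69 -0.    1.64]
max turn 0.0 max shift 0.011
[-0.0001, 0.0, 0.0003, 0.011, 0.0002, 0.0, 0.6, -0.0001, 0.0, 0.0003, 0.011, 0.0002, 0.0, 0.6, -0.0001, 0.0, 0.0003, 0.011, 0.0002, 0.0, 0.6, -0.0001, 0.0, 0.0003, 0.011, 0.0002, 0.0, 0.6]
```

>>> {"fn": "apply_moves", "kwargs": {
  "rows": [0,0,0,0.012,0,0,0.6,0,0,0,0.012,0,0,0.6,0,0,0,0.012,0,0,0.6,0,0,0,0.008,0,0,0.6,0,0,0,0,0,0,0.6,0,0,0,0,0,0,0.6],
  "squeeze": 40
}}

```text
clock: 54.65
position: [0.4263, -0.3513, 0.0018]
eef_rot: [0.656, 0.262, 0.657, -0.262]
wrist_force: [-0.8, 0.9, -0.2]
opening: 0.0342
```

>>> {"fn": "apply_moves", "kwargs": {
  "rows": [0,0,0,0,0,0,0.8,0,0,0,0,0,0,1,0,0,0,0,0,0,1,0,0,0,0,0,0,1,0,0,0,0,0,0,1]
}}

```text
clock: 55.15
position: [0.427, -0.3519, 0.0027]
eef_rot: [0.657, 0.262, 0.657, -0.263]
wrist_force: [0.2, -0.1, 4.5]
opening: 0.0091
```

>>> {"fn": "apply_moves", "kwargs": {
  "rows": [0,0,0,0,0,0,1,0,0,0,-0.005,0,0,1,0,0,0,-0.01,0,0,1,0,0,0,-0.02,0,0,1,0,0,0,-0.02,0,0,1,0,0,0,0,0,0,1,0,0,0,0,0,0,1]
}}

```text
clock: 55.85
position: [0.4269, -0.3516, 0.0577]
eef_rot: [0.657, 0.262, 0.657, -0.263]
wrist_force: [0.4, -0.3, -1.0]
opening: 0.0092
```

```bash
python3 - <<'E'
from h import *
st();f=grab('wrist'); crop(f,200,100,440,330,2.5,'w28.png');f=grab('scene');crop(f,300,200,460,320,4,'s28.png')
E
```

```text
t 55.85 p [ 0.4269 -0.3516  0.0577] j [-0.688, 0.357, -0.408, 0.805, -0.001, 1.642] F [ 0.4 -0.3 -1. ] op 0.0092
 ax x [-0.    -0.001 -1.   ] z [ 0.725 -0.689  0.001]
```

```bash
python3 - <<'E'
from h import *
import pickle
f=pickle.load(open('top0.pkl','rb'));g=pickle.load(open('scene0.pkl','rb'))
def tri(u,v):
    o1,d1=ray(f,u);o2,d2=ray(g,v);A=np.c_[d1,-d2];s=np.linalg.lstsq(A,o2-o1,rcond=None)[0];P=(o1+d1*s[0]+o2+d2*s[1])/2
    return P,np.linalg.norm(o1+d1*s[0]-o2-d2*s[1])
def loc(P):
    c,s=np.cos(CAB[2]),np.sin(CAB[2]);d=P[:2]-CAB[:2];return np.array([c*d[0]+s*d[1],-s*d[0]+c*d[1],P[2]])
P,e=tri((150+368/5,180+257/5),(180+380/6.5,120+218/6.5));print('cap',P,e,loc(P))
P,e=tri((150+398/5,180+275/5),(180+398/6.5,120+335/6.5));print('base',P,e,loc(P))
T=lambda u,v:(150+u/5,180+v/5)
for n,u in dict(orange=(525,229),blue1=(257,272),blue2=(277,312),green=(308,330),greentail=(448,305),inL=(225,430),inR=(560,380)).items(): print(n,loc(at_z(f,T(*u),.022)))
E
```

```text
cap [0.43367097 0.29092005 0.10123138] 0.0012292293923071781 [-0.05975829 -0.00643787  0.10123138]
base [0.42731867 0.2852435  0.02963344] 0.0024984003280517173 [-0.06697351 -0.01096728  0.02963344]
orange [-0.0512683  -0.09969484  0.022     ]
blue1 [-0.04826686  0.08639188  0.022     ]
blue2 [-0.07781089  0.076757    0.022     ]
green [-0.0936941   0.05756321  0.022     ]
greentail [-0.09355938 -0.03956592  0.022     ]
inL [-0.15105561  0.12333895  0.022     ]
inR [-0.15738998 -0.10704015  0.022     ]
```

```bash
python3 - <<'E'
from h import *
p,R=st()
up=p.copy(); up[2]=.20
t=cab(-.118,.03,.20); t2=cab(-.118,.03,.055); F=frame(CAB[2],np.pi/2)
chain((up,R,4),(t,F,18),(t2,F,7),dec=3)
E
```

```text
t 55.95 p [ 0.4261 -0.3509  0.0565] j [-0.688, 0.359, -0.409, 0.805, -0.001, 1.642] F [-0.9  0.3 -0.3] op 0.0092
 ax x [-0.002  0.    -1.   ] z [ 0.725 -0.689 -0.002]
t 55.95 p [ 0.4261 -0.3509  0.0565] j [-0.688, 0.359, -0.409, 0.805, -0.001, 1.642] F [-0.9  0.3 -0.3] op 0.0092
 ax x [-0.002  0.    -1.   ] z [ 0.725 -0.689 -0.002]
margin 0.661 vel frac [0.   0.16 0.19 0.25 0.   0.  ] qend [-0.69  0.24 -0.22  1.12 -0.    1.64]
max turn 0.0 max shift 0.036
[0.0, 0.0, 0.0, -0.036, 0.0, 0.0, 1.0, 0.0, 0.0, 0.0, -0.036, 0.0, 0.0, 1.0, 0.0, 0.0, 0.0, -0.036, 0.0, 0.0, 1.0, 0.0, 0.0, 0.0, -0.036, 0.0, 0.0, 1.0]
margin 0.485 vel frac [0.39 0.2  0.2  0.04 0.   0.14] qend [ 0.71  0.12 -0.36  1.09  0.    2.11]
max turn 0.052 max shift 0.037
[-0.052, 0.0, 0.0, 0.0, 0.025, -0.028, 1.0, -0.052, 0.0, 0.0, 0.0, 0.026, -0.026, 1.0, -0.052, 0.0, 0.0, 0.0, 0.028, -0.025, 1.0, -0.052, 0.0, 0.0, 0.0, 0.029, -0.024, 1.0, -0.052, 0.0, 0.0, 0.0, 0.03, -0.022, 1.0, -0.052, 0.0, 0.0, 0.0, 0.031, -0.021, 1.0, -0.052, 0.0, 0.0, 0.0, 0.032, -0.019, 1.0, -0.052, 0.0, 0.0, 0.0, 0.033, -0.017, 1.0]
[-0.052, 0.0, 0.0, 0.0, 0.034, -0.016, 1.0, -0.052, 0.0, 0.0, 0.0, 0.035, -0.014, 1.0, -0.052, 0.0, 0.0, 0.0, 0.035, -0.012, 1.0, -0.052, 0.0, 0.0, 0.0, 0.036, -0.01, 1.0, -0.052, 0.0, 0.0, 0.0, 0.036, -0.008, 1.0, -0.052, 0.0, 0.0, 0.0, 0.037, -0.006, 1.0, -0.052, 0.0, 0.0, 0.0, 0.037, -0.004, 1.0, -0.052, 0.0, 0.0, 0.0, 0.037, -0.003, 1.0]
[-0.052, 0.0, 0.0, 0.0, 0.037, -0.001, 1.0, -0.052, 0.0, 0.0, 0.0, 0.037, 0.001, 1.0]
margin 0.465 vel frac [0.   0.1  0.11 0.15 0.   0.  ] qend [ 0.71  0.25 -0.56  0.75  0.    2.11]
max turn 0.0 max shift 0.021
[0.0, 0.0, 0.0, 0.021, 0.0, 0.0, 1.0, 0.0, 0.0, 0.0, 0.021, 0.0, 0.0, 1.0, 0.0, 0.0, 0.0, 0.021, 0.0, 0.0, 1.0, 0.0, 0.0, 0.0, 0.021, 0.0, 0.0, 1.0, 0.0, 0.0, 0.0, 0.021, 0.0, 0.0, 1.0, 0.0, 0.0, 0.0, 0.021, 0.0, 0.0, 1.0, 0.0, 0.0, 0.0, 0.021, 0.0, 0.0, 1.0]
```

>>> {"fn": "apply_moves", "kwargs": {
  "rows": [0.0,0.0,0.0,-0.036,0.0,0.0,1.0,0.0,0.0,0.0,-0.036,0.0,0.0,1.0,0.0,0.0,0.0,-0.036,0.0,0.0,1.0,0.0,0.0,0.0,-0.036,0.0,0.0,1.0]
}}

```text
clock: 56.35
position: [0.4261, -0.3508, 0.2013]
eef_rot: [0.656, 0.262, 0.658, -0.262]
wrist_force: [0.7, -1.4, -1.2]
opening: 0.0092
```

>>> {"fn": "apply_moves", "kwargs": {
  "rows": [-0.052,0.0,0.0,0.0,0.025,-0.028,1.0,-0.052,0.0,0.0,0.0,0.026,-0.026,1.0,-0.052,0.0,0.0,0.0,0.028,-0.025,1.0,-0.052,0.0,0.0,0.0,0.029,-0.024,1.0,-0.052,0.0,0.0,0.0,0.03,-0.022,1.0,-0.052,0.0,0.0,0.0,0.031,-0.021,1.0,-0.052,0.0,0.0,0.0,0.032,-0.019,1.0,-0.052,0.0,0.0,0.0,0.033,-0.017,1.0]
}}

```text
clock: 57.15
position: [0.4009, -0.0525, 0.2002]
eef_rot: [0.696, 0.12, 0.698, -0.12]
wrist_force: [0.5, 0.0, 0.4]
opening: 0.0091
```

>>> {"fn": "apply_moves", "kwargs": {
  "rows": [-0.052,0.0,0.0,0.0,0.034,-0.016,1.0,-0.052,0.0,0.0,0.0,0.035,-0.014,1.0,-0.052,0.0,0.0,0.0,0.035,-0.012,1.0,-0.052,0.0,0.0,0.0,0.036,-0.01,1.0,-0.052,0.0,0.0,0.0,0.036,-0.008,1.0,-0.052,0.0,0.0,0.0,0.037,-0.006,1.0,-0.052,0.0,0.0,0.0,0.037,-0.004,1.0,-0.052,0.0,0.0,0.0,0.037,-0.003,1.0]
}}

```text
clock: 57.95
position: [0.3751, 0.2445, 0.2]
eef_rot: [0.706, -0.027, 0.707, 0.026]
wrist_force: [0.2, -0.7, 0.1]
opening: 0.009
```

>>> {"fn": "apply_moves", "kwargs": {
  "rows": [-0.052,0.0,0.0,0.0,0.037,-0.001,1.0,-0.052,0.0,0.0,0.0,0.037,0.001,1.0,0,0,0,0,0,0,1,0,0,0,0,0,0,1]
}}

```text
clock: 58.35
position: [0.3679, 0.3168, 0.1998]
eef_rot: [0.703, -0.064, 0.705, 0.062]
wrist_force: [-0.4, -0.1, 0.6]
opening: 0.0091
```

```bash
python3 - <<'E'
from h import *
grab('wrist','w29.png'); f=grab('scene'); crop(f,180,120,300,210,6.5,'s29.png')
t2=cab(-.118,.03,.055); F=frame(CAB[2],np.pi/2)
chain((t2,F,7),dec=4)
E
```

```text
t 58.45 p [0.3683 0.3158 0.2002] j [0.709, 0.117, -0.366, 1.091, 0.0, 2.104] F [-0.2 -0.2 -0.1] op 0.009
 ax x [-0.002 -0.002 -1.   ] z [ 0.985  0.175 -0.003]
margin 0.465 vel frac [0.   0.11 0.11 0.16 0.   0.  ] qend [ 0.71  0.25 -0.56  0.75 -0.    2.11]
max turn 0.001 max shift 0.021
[0.001, -0.0004, 0.0002, 0.0207, 0.0002, 0.0003, 1.0, 0.001, -0.0004, 0.0002, 0.0207, 0.0002, 0.0003, 1.0, 0.001, -0.0004, 0.0002, 0.0207, 0.0002, 0.0003, 1.0, 0.001, -0.0004, 0.0002, 0.0207, 0.0002, 0.0003, 1.0, 0.001, -0.0004, 0.0002, 0.0207, 0.0002, 0.0003, 1.0, 0.001, -0.0004, 0.0002, 0.0207, 0.0001, 0.0003, 1.0, 0.001, -0.0004, 0.0002, 0.0207, 0.0001, 0.0003, 1.0]
```

>>> {"fn": "apply_moves", "kwargs": {
  "rows": [0.002,0,0,0.02,0,0.0005,1,0.002,0,0,0.025,0,0.0005,1,0.002,0,0,0.03,0,0.0005,1,0,0,0,0.03,0,0.0005,1,0,0,0,0.025,0,0,1,0,0,0,0.015,0,0,1,0,0,0,0,0,0,1,0,0,0,0,0,0,1]
}}

```text
clock: 59.25
position: [0.3707, 0.3163, 0.0562]
eef_rot: [0.704, -0.06, 0.705, 0.059]
wrist_force: [0.1, 0.2, 1.1]
opening: 0.0089
```

```bash
python3 - <<'E'
from h import *
st();grab('wrist','w30.png'); f=grab('scene'); crop(f,180,120,300,210,6.5,'s30.png')
E
```

```text
t 59.25 p [0.3707 0.3163 0.0562] j [0.706, 0.253, -0.562, 0.758, 0.0, 2.108] F [0.1 0.2 1.1] op 0.0089
 ax x [-0.001 -0.001 -1.   ] z [ 0.986  0.168 -0.002]
```

>>> {"fn": "apply_moves", "kwargs": {
  "rows": [0,0,0,0,0,0.008,1,0,0,0,0.004,0,0,1,0,0,0,0,0,0,0.85,0,0,0,0,0,0,0.75,0,0,0,0,0,0,0.75,0,0,0,0,0,0,0.75,0,0,0,0,0,0,0.75]
}}

```text
clock: 60.05
position: [0.3783, 0.3186, 0.052]
eef_rot: [0.704, -0.06, 0.705, 0.06]
wrist_force: [0.4, 0.9, -0.3]
opening: 0.0212
```

```bash
python3 - <<'E'
from h import *
st();grab('wrist','w31.png'); f=grab('scene'); crop(f,180,120,300,210,6.5,'s31.png')
E
```

```text
t 60.05 p [0.3783 0.3186 0.052 ] j [0.7, 0.27, -0.55, 0.752, 0.0, 2.1] F [ 0.4  0.9 -0.3] op 0.0212
 ax x [-0.001 -0.    -1.   ] z [ 0.985  0.17  -0.001]
```

```bash
python3 - <<'E'
from h import *
p,R=st(); F=frame(CAB[2],np.pi/2)
up=p.copy();up[2]=.16
chain((up,F,5),(cab(-.061,-.06,.16),F,6),(cab(-.061,-.06,.078),F,5),(cab(-.061,.025,.078),F,8),dec=3)
E
```

```text
t 60.15 p [0.3784 0.3186 0.052 ] j [0.7, 0.27, -0.55, 0.752, 0.0, 2.1] F [-0.8 -0.7  0.2] op 0.0216
 ax x [-0.001 -0.    -1.   ] z [ 0.986  0.17  -0.001]
t 60.15 p [0.3784 0.3186 0.052 ] j [0.7, 0.27, -0.55, 0.752, 0.0, 2.1] F [-0.8 -0.7  0.2] op 0.0216
 ax x [-0.001 -0.    -1.   ] z [ 0.986  0.17  -0.001]
margin 0.504 vel frac [0.   0.11 0.1  0.16 0.   0.  ] qend [ 0.7   0.16 -0.41  1.    0.    2.1 ]
max turn 0.0 max shift 0.022
[0.0, 0.0, 0.0, -0.022, 0.0, 0.0, 1.0, 0.0, 0.0, 0.0, -0.022, 0.0, 0.0, 1.0, 0.0, 0.0, 0.0, -0.022, 0.0, 0.0, 1.0, 0.0, 0.0, 0.0, -0.022, 0.0, 0.0, 1.0, 0.0, 0.0, 0.0, -0.022, 0.0, 0.0, 1.0]
margin 0.617 vel frac [0.14 0.02 0.02 0.   0.   0.11] qend [ 0.49  0.17 -0.4   1.   -0.    1.9 ]
max turn 0.0 max shift 0.017
[0.0, 0.0, 0.0, 0.0, -0.015, 0.008, 1.0, 0.0, 0.0, 0.0, 0.0, -0.015, 0.008, 1.0, 0.0, 0.0, 0.0, 0.0, -0.015, 0.008, 1.0, 0.0, 0.0, 0.0, 0.0, -0.015, 0.008, 1.0, 0.0, 0.0, 0.0, 0.0, -0.015, 0.008, 1.0, 0.0, 0.0, 0.0, 0.0, -0.015, 0.008, 1.0]
margin 0.523 vel frac [0.   0.07 0.08 0.12 0.   0.  ] qend [ 0.49  0.25 -0.51  0.81 -0.    1.9 ]
max turn 0.0 max shift 0.016
[0.0, 0.0, 0.0, 0.016, 0.0, 0.0, 1.0, 0.0, 0.0, 0.0, 0.016, 0.0, 0.0, 1.0, 0.0, 0.0, 0.0, 0.016, 0.0, 0.0, 1.0, 0.0, 0.0, 0.0, 0.016, 0.0, 0.0, 1.0, 0.0, 0.0, 0.0, 0.016, 0.0, 0.0, 1.0]
margin 0.531 vel frac [0.08 0.03 0.04 0.01 0.   0.06] qend [ 0.65  0.31 -0.43  0.84 -0.    2.05]
max turn 0.0 max shift 0.011
[0.0, 0.0, 0.0, 0.0, 0.011, 0.0, 1.0, 0.0, 0.0, 0.0, 0.0, 0.011, 0.0, 1.0, 0.0, 0.0, 0.0, 0.0, 0.011, 0.0, 1.0, 0.0, 0.0, 0.0, 0.0, 0.011, 0.0, 1.0, 0.0, 0.0, 0.0, 0.0, 0.011, 0.0, 1.0, 0.0, 0.0, 0.0, 0.0, 0.011, 0.0, 1.0, 0.0, 0.0, 0.0, 0.0, 0.011, 0.0, 1.0, 0.0, 0.0, 0.0, 0.0, 0.011, 0.0, 1.0]
```

>>> {"fn": "apply_moves", "kwargs": {
  "rows": [0.0,0.0,0.0,-0.022,0.0,0.0,0.75,0.0,0.0,0.0,-0.022,0.0,0.0,0.75,0.0,0.0,0.0,-0.022,0.0,0.0,0.75,0.0,0.0,0.0,-0.022,0.0,0.0,1.0,0.0,0.0,0.0,-0.022,0.0,0.0,1.0]
}}

```text
clock: 60.65
position: [0.3784, 0.3185, 0.1628]
eef_rot: [0.704, -0.06, 0.705, 0.06]
wrist_force: [0.4, 1.4, -0.9]
opening: 0.0
```

>>> {"fn": "apply_moves", "kwargs": {
  "rows": [0.0,0.0,0.0,0.0,-0.015,0.008,1.0,0.0,0.0,0.0,0.0,-0.015,0.008,1.0,0.0,0.0,0.0,0.0,-0.015,0.008,1.0,0.0,0.0,0.0,0.0,-0.015,0.008,1.0,0.0,0.0,0.0,0.0,-0.015,0.008,1.0,0.0,0.0,0.0,0.0,-0.015,0.008,1.0,0,0,0,0,0,0,1]
}}

```text
clock: 61.35
position: [0.442, 0.2369, 0.1619]
eef_rot: [0.704, -0.06, 0.705, 0.059]
wrist_force: [-0.1, 1.2, 0.3]
opening: -0.0003
```

>>> {"fn": "apply_moves", "kwargs": {
  "rows": [0.0,0.0,0.0,0.016,0.0,0.0,1.0,0.0,0.0,0.0,0.016,0.0,0.0,1.0,0.0,0.0,0.0,0.016,0.0,0.0,1.0,0.0,0.0,0.0,0.016,0.0,0.0,1.0,0.0,0.0,0.0,0.016,0.0,0.0,1.0,0,0,0,0,0,0,1,0,0,0,0,0,0,1]
}}

```text
clock: 62.05
position: [0.4406, 0.2383, 0.082]
eef_rot: [0.704, -0.06, 0.705, 0.06]
wrist_force: [0.1, 0.8, 0.8]
opening: 0.0002
```

```bash
python3 - <<'E'
from h import *
st();grab('wrist','w32.png'); f=grab('scene'); crop(f,180,120,300,210,6.5,'s32.png')
E
```

```text
t 62.05 p [0.4406 0.2383 0.082 ] j [0.496, 0.245, -0.501, 0.826, 0.0, 1.896] F [0.1 0.8 0.8] op 0.0002
 ax x [-0.002 -0.001 -1.   ] z [ 0.985  0.17  -0.002]
```

>>> {"fn": "apply_moves", "kwargs": {
  "rows": [0.0,0.0,0.0,0.0,0.012,0.0003,1.0,0.0,0.0,0.0,0.0,0.012,0.0003,1.0,0.0,0.0,0.0,0.0,0.012,0.0003,1.0,0.0,0.0,0.0,0.0,0.012,0.0003,1.0,0.0,0.0,0.0,0.0,0.012,0.0003,1.0,0.0,0.0,0.0,0.0,0.012,0.0003,1.0,0.0,0.0,0.0,0.0,0.012,0,1.0,0.0,0.0,0.0,0.0,0,0.0,1.0]
}}

```text
clock: 62.95
position: [0.4284, 0.3228, 0.0819]
eef_rot: [0.704, -0.061, 0.705, 0.061]
wrist_force: [-0.4, 0.2, -0.4]
opening: -0.0002
```

>>> {"fn": "apply_moves", "kwargs": {
  "rows": [0,0,0,-0.02,0,0,1,0,0,0,-0.03,0,0,1,0,0,0,-0.04,0,0,1,0,0,0,0,0,0,1]
}}

```text
clock: 63.35
position: [0.4314, 0.3229, 0.1771]
eef_rot: [0.707, -0.059, 0.702, 0.061]
wrist_force: [0.8, -0.3, 0.7]
opening: -0.0001
```

```bash
python3 - <<'E'
from h import *
st();grab('wrist','w33.png'); f=grab('scene'); crop(f,180,120,300,210,6.5,'s33.png')
E
```

```text
t 63.35 p [0.4314 0.3229 0.1771] j [0.642, 0.222, -0.294, 1.048, 0.0, 2.043] F [ 0.8 -0.3  0.7] op -0.0001
 ax x [ 0.006  0.004 -1.   ] z [0.986 0.169 0.006]
```

```bash
python3 - <<'E'
from h import *
H=CAB[2]+np.pi/2; F=frame(H,np.pi/2)
a=cab(-.20,0,.19); b=cab(-.20,0,.062); c=cab(-.03,0,.062)
print(a,b,c)
chain((a,F,14),(b,F,7),(c,F,17),dec=3)
E
```

```text
[0.29433923 0.27371981 0.19      ] [0.29433923 0.27371981 0.062     ] [0.46192588 0.30226297 0.062     ]
t 63.45 p [0.4294 0.3214 0.1728] j [0.642, 0.225, -0.3, 1.045, 0.0, 2.043] F [ 0.3 -0.2 -0.4] op 0.0001
 ax x [ 0.001  0.001 -1.   ] z [0.986 0.169 0.001]
margin 0.479 vel frac [0.04 0.08 0.07 0.01 0.   0.34] qend [ 0.75 -0.04 -0.55  1.06 -0.    0.58]
max turn 0.112 max shift 0.01
[-0.112, 0.0, 0.0, -0.001, -0.002, -0.01, 1.0, -0.112, 0.0, 0.0, -0.001, -0.001, -0.01, 1.0, -0.112, 0.0, 0.0, -0.001, 0.001, -0.01, 1.0, -0.112, 0.0, 0.0, -0.001, 0.002, -0.01, 1.0, -0.112, 0.0, 0.0, -0.001, 0.003, -0.01, 1.0, -0.112, 0.0, 0.0, -0.001, 0.004, -0.009, 1.0, -0.112, 0.0, 0.0, -0.001, 0.005, -0.009, 1.0, -0.112, 0.0, 0.0, -0.001, 0.006, -0.008, 1.0]
[-0.112, 0.0, 0.0, -0.001, 0.007, -0.008, 1.0, -0.112, 0.0, 0.0, -0.001, 0.008, -0.007, 1.0, -0.112, 0.0, 0.0, -0.001, 0.008, -0.006, 1.0, -0.112, 0.0, 0.0, -0.001, 0.009, -0.005, 1.0, -0.112, 0.0, 0.0, -0.001, 0.009, -0.004, 1.0, -0.112, 0.0, 0.0, -0.001, 0.01, -0.003, 1.0]
margin 0.289 vel frac [0.   0.1  0.1  0.15 0.   0.  ] qend [ 0.75  0.1 
[... 371 characters left out ...]
nd [ 0.58  0.35 -0.41  0.81  0.    0.41]
max turn 0.0 max shift 0.01
[0.0, 0.0, 0.0, 0.0, -0.01, 0.0, 1.0, 0.0, 0.0, 0.0, 0.0, -0.01, 0.0, 1.0, 0.0, 0.0, 0.0, 0.0, -0.01, 0.0, 1.0, 0.0, 0.0, 0.0, 0.0, -0.01, 0.0, 1.0, 0.0, 0.0, 0.0, 0.0, -0.01, 0.0, 1.0, 0.0, 0.0, 0.0, 0.0, -0.01, 0.0, 1.0, 0.0, 0.0, 0.0, 0.0, -0.01, 0.0, 1.0, 0.0, 0.0, 0.0, 0.0, -0.01, 0.0, 1.0]
[0.0, 0.0, 0.0, 0.0, -0.01, 0.0, 1.0, 0.0, 0.0, 0.0, 0.0, -0.01, 0.0, 1.0, 0.0, 0.0, 0.0, 0.0, -0.01, 0.0, 1.0, 0.0, 0.0, 0.0, 0.0, -0.01, 0.0, 1.0, 0.0, 0.0, 0.0, 0.0, -0.01, 0.0, 1.0, 0.0, 0.0, 0.0, 0.0, -0.01, 0.0, 1.0, 0.0, 0.0, 0.0, 0.0, -0.01, 0.0, 1.0, 0.0, 0.0, 0.0, 0.0, -0.01, 0.0, 1.0]
[0.0, 0.0, 0.0, 0.0, -0.01, 0.0, 1.0]
```

>>> {"fn": "apply_moves", "kwargs": {
  "rows": [-0.112,0.0,0.0,-0.003,-0.002,-0.01,1.0,-0.112,0.0,0.0,-0.001,-0.001,-0.01,1.0,-0.112,0.0,0.0,-0.001,0.001,-0.01,1.0,-0.112,0.0,0.0,-0.001,0.002,-0.01,1.0,-0.112,0.0,0.0,-0.001,0.003,-0.01,1.0,-0.112,0.0,0.0,-0.001,0.004,-0.009,1.0,-0.112,0.0,0.0,-0.001,0.005,-0.009,1.0,-0.112,0.0,0.0,-0.001,0.006,-0.008,1.0]
}}

```text
clock: 64.25
position: [0.3507, 0.2938, 0.1804]
eef_rot: [0.607, -0.361, 0.61, 0.361]
wrist_force: [-0.7, -0.6, -0.3]
opening: 0.0002
```

>>> {"fn": "apply_moves", "kwargs": {
  "rows": [-0.112,0.0,0.0,-0.001,0.007,-0.008,1.0,-0.112,0.0,0.0,-0.001,0.008,-0.007,1.0,-0.112,0.0,0.0,-0.001,0.008,-0.006,1.0,-0.112,0.0,0.0,-0.001,0.009,-0.005,1.0,-0.112,0.0,0.0,-0.001,0.009,-0.004,1.0,-0.112,0.0,0.0,-0.001,0.01,-0.003,1.0,0,0,0,0,0,0,1,0,0,0,0,0,0,1]
}}

```text
clock: 65.05
position: [0.2936, 0.2735, 0.1873]
eef_rot: [0.456, -0.539, 0.458, 0.54]
wrist_force: [-0.2, 0.4, 0.1]
opening: -0.0001
```

>>> {"fn": "apply_moves", "kwargs": {
  "rows": [0,0,0,0.018,0,0,1,0,0,0,0.018,0,0,1,0,0,0,0.018,0,0,1,0,0,0,0.018,0,0,1,0,0,0,0.018,0,0,1,0,0,0,0.018,0,0,1,0,0,0,0.018,0,0,1,0,0,0,0,0,0,1]
}}

```text
clock: 65.85
position: [0.2925, 0.2724, 0.0598]
eef_rot: [0.455, -0.539, 0.459, 0.54]
wrist_force: [-0.0, -0.6, 0.2]
opening: 0.0001
```

```bash
python3 - <<'E'
from h import *
H=CAB[2]+np.pi/2; F=frame(H,np.pi/2)
chain((cab(-.173,0,.062),F,3),dec=4); f=grab('scene'); crop(f,150,100,310,220,5,'s34.png');grab('top','t34.png')
E
```

```text
t 65.85 p [0.2925 0.2724 0.0598] j [0.749, 0.101, -0.743, 0.733, 0.0, 0.584] F [-0.  -0.6  0.2] op 0.0001
 ax x [-0.004 -0.004 -1.   ] z [-0.165  0.986 -0.003]
margin 0.304 vel frac [0.05 0.05 0.06 0.01 0.   0.04] qend [ 0.71  0.14 -0.69  0.74  0.    0.55]
max turn 0.002 max shift 0.01
[-0.0011, -0.0009, -0.0016, -0.0008, -0.0097, 0.0004, 1.0, -0.0011, -0.0009, -0.0016, -0.0008, -0.0097, 0.0004, 1.0, -0.0011, -0.0009, -0.0016, -0.0007, -0.0097, 0.0004, 1.0]
```

>>> {"fn": "apply_moves", "kwargs": {
  "rows": [-0.001,-0.001,-0.001,-0.001,-0.01,0,1,-0.001,-0.001,-0.001,-0.001,-0.008,0,1,0,0,0,-0.001,-0.008,0,1,0,0,0,0,-0.01,0,1,0,0,0,0,-0.01,0,1,0,0,0,0,-0.01,0,1,0,0,0,0,-0.01,0,1]
}}

```text
clock: 66.65
position: [0.3596, 0.2849, 0.0651]
eef_rot: [0.456, -0.54, 0.455, 0.541]
wrist_force: [-2.8, -0.2, 2.3]
opening: -0.0001
```

>>> {"fn": "apply_moves", "kwargs": {
  "rows": [0,0,0,0,-0.01,0,1,0,0,0,0,-0.01,0,1,0,0,0,0,-0.01,0,1,0,0,0,0,-0.01,0,1,0,0,0,0,-0.01,0,1,0,0,0,0,-0.01,0,1]
}}

```text
clock: 67.25
position: [0.4186, 0.2948, 0.0649]
eef_rot: [0.456, -0.54, 0.456, 0.541]
wrist_force: [-2.6, -2.8, 0.7]
opening: 0.0001
```

```bash
python3 - <<'E'
from h import *
p,R=st(); d=p[:2]-CAB[:2];c,s=np.cos(CAB[2]),np.sin(CAB[2]);print('loc',c*d[0]+s*d[1],-s*d[0]+c*d[1]); f=grab('scene'); crop(f,150,100,310,220,5,'s35.png')
E
```

```text
t 67.25 p [0.4186 0.2948 0.0649] j [0.613, 0.281, -0.498, 0.791, 0.001, 0.444] F [-2.6 -2.8  0.7] op 0.0001
 ax x [ 0.     0.001 -1.   ] z [-0.169  0.986  0.001]
loc -0.07396951409497927 -9.202397360883428e-05
```

>>> {"fn": "apply_moves", "kwargs": {
  "rows": [0,0,0,0,-0.01,0,1,0,0,0,0,-0.01,0,1,0,0,0,0,-0.01,0,1,0,0,0,0,-0.008,0,1,0,0,0,0,-0.006,0,1,0,0,0,0,0,0,1]
}}

```text
clock: 67.9
position: [0.4627, 0.3029, 0.0653]
eef_rot: [0.457, -0.54, 0.455, 0.54]
wrist_force: [-0.4, 0.0, -0.5]
opening: -0.0002
```

>>> {"fn": "apply_moves", "kwargs": {
  "rows": [0,0,0,0,-0.004,0,1,0,0,0,0,-0.003,0,1,0,0,0,0,0,0,1]
}}

```text
clock: 68.2
position: [0.4687, 0.3039, 0.0653]
eef_rot: [0.457, -0.54, 0.455, 0.541]
wrist_force: [-1.8, 0.6, -1.1]
opening: -0.0
```

>>> {"fn": "apply_moves", "kwargs": {
  "rows": [0,0,0,0,-0.003,0,1,0,0,0,0,-0.002,0,1,0,0,0,0,0,0,1]
}}

```text
clock: 68.5
position: [0.4716, 0.3043, 0.0651]
eef_rot: [0.456, -0.54, 0.456, 0.542]
wrist_force: [-6.9, -1.0, 4.2]
opening: 0.0001
```

```bash
python3 - <<'E'
from h import *
p,R=st(); d=p[:2]-CAB[:2];c,s=np.cos(CAB[2]),np.sin(CAB[2]);print('loc',c*d[0]+s*d[1],-s*d[0]+c*d[1]); f=grab('scene'); crop(f,170,90,330,210,5,'s36.png')
E
```

```text
t 68.5 p [0.4716 0.3043 0.0651] j [0.571, 0.364, -0.378, 0.83, 0.003, 0.401] F [-6.9 -1.   4.2] op 0.0001
 ax x [-0.002  0.002 -1.   ] z [-0.169  0.986  0.002]
loc -0.020104292673681724 0.0003748721089301232
```

>>> {"fn": "apply_moves", "kwargs": {
  "rows": [0,0,0,0,-0.002,0,1,0,0,0,0,-0.001,0,1,0,0,0,0,0,0,1]
}}

```text
clock: 68.85
position: [0.4716, 0.3043, 0.0649]
eef_rot: [0.454, -0.538, 0.457, 0.543]
wrist_force: [-15.7, -2.3, 11.8]
opening: -0.0001
```

>>> {"fn": "apply_moves", "kwargs": {
  "rows": [0,0,0,0,0.01,0,1,0,0,0,0,0.02,0,0.8,0,0,0,-0.03,0.01,0,0.7,0,0,0,-0.04,0,0,0.6,0,0,0,-0.04,0,0,0.5,0,0,0,-0.03,0,0,0.5,0,0,0,0,0,0,0.5]
}}

```text
clock: 69.55
position: [0.4398, 0.2999, 0.2103]
eef_rot: [-0.46, 0.541, -0.452, -0.54]
wrist_force: [0.8, 0.3, 0.0]
opening: 0.0428
```

```bash
python3 - <<'E'
from h import *
import pickle
f=grab('wrist','w37.png'); pickle.dump(f,open('w37.pkl','wb')); g=grab('scene'); crop(g,170,90,330,210,5,'s37.png');f=grab('top'); crop(f,150,120,290,285,4,'t37.png')
F=frame(CAB[2]+np.pi/2,np.pi/2)
chain((cab(.042,-.08,.22),F,5),hand=.5)
E
```

```text
t 69.7 p [0.4367 0.2979 0.2047] j [0.598, 0.191, -0.268, 1.11, 0.001, 0.429] F [0.7 0.4 0.5] op 0.0425
 ax x [ 0.001  0.002 -1.   ] z [-0.169  0.986  0.002]
margin 0.794 vel frac [0.18 0.11 0.14 0.05 0.   0.13] qend [ 0.41  0.31 -0.08  1.18 -0.    0.24]
max turn 0.0 max shift 0.025
[0.0, 0.0, 0.0, -0.003, -0.02, -0.016, 0.5, 0.0, 0.0, 0.0, -0.003, -0.02, -0.016, 0.5, 0.0, 0.0, 0.0, -0.003, -0.02, -0.016, 0.5, 0.0, 0.0, 0.0, -0.003, -0.02, -0.016, 0.5, 0.0, 0.0, 0.0, -0.003, -0.02, -0.016, 0.5]
```

```bash
python3 - <<'E'
from h import *
F=frame(CAB[2]+np.pi/2,np.pi/2)
chain((cab(.075,-.06,.215),F,8),hand=.5)
E
```

```text
t 69.7 p [0.4367 0.2979 0.2047] j [0.598, 0.191, -0.268, 1.11, 0.001, 0.429] F [0.7 0.4 0.5] op 0.0425
 ax x [ 0.001  0.002 -1.   ] z [-0.169  0.986  0.002]
margin 0.792 vel frac [0.11 0.11 0.13 0.05 0.   0.08] qend [0.43 0.38 0.01 1.2  0.   0.26]
max turn 0.0 max shift 0.018
[0.0, 0.0, 0.0, -0.001, -0.016, -0.008, 0.5, 0.0, 0.0, 0.0, -0.001, -0.016, -0.008, 0.5, 0.0, 0.0, 0.0, -0.001, -0.016, -0.008, 0.5, 0.0, 0.0, 0.0, -0.001, -0.016, -0.007, 0.5, 0.0, 0.0, 0.0, -0.001, -0.016, -0.007, 0.5, 0.0, 0.0, 0.0, -0.001, -0.016, -0.007, 0.5, 0.0, 0.0, 0.0, -0.001, -0.016, -0.007, 0.5, 0.0, 0.0, 0.0, -0.001, -0.016, -0.007, 0.5]
```

>>> {"fn": "apply_moves", "kwargs": {
  "rows": [0.0,0.0,0.0,-0.001,-0.016,-0.008,0.5,0.0,0.0,0.0,-0.001,-0.016,-0.008,0.5,0.0,0.0,0.0,-0.001,-0.016,-0.008,0.5,0.0,0.0,0.0,-0.001,-0.016,-0.007,0.5,0.0,0.0,0.0,-0.001,-0.016,-0.007,0.5,0.0,0.0,0.0,-0.001,-0.016,-0.007,0.5,0.0,0.0,0.0,-0.001,-0.016,-0.007,0.5,0.0,0.0,0.0,-0.001,-0.016,-0.007,0.5]
}}

```text
clock: 70.5
position: [0.5745, 0.2601, 0.2118]
eef_rot: [0.456, -0.54, 0.456, 0.541]
wrist_force: [-1.1, -0.3, 0.1]
opening: 0.0431
```

>>> {"fn": "apply_moves", "kwargs": {
  "rows": [0,0,0,0,0,0,0.5,0,0,0,0,0,0,0.5,0,0,0,0,0,0,0.5]
}}

```text
clock: 70.8
position: [0.5723, 0.261, 0.2124]
eef_rot: [0.456, -0.54, 0.456, 0.541]
wrist_force: [0.2, 0.2, 0.3]
opening: 0.0427
```

```bash
python3 - <<'E'
from h import *
import pickle
st(); f=grab('wrist','w38.png'); pickle.dump(f,open('w38.pkl','wb'))
E
```

```text
t 70.8 p [0.5723 0.261  0.2124] j [0.427, 0.376, -0.003, 1.192, 0.002, 0.258] F [0.2 0.2 0.3] op 0.0427
 ax x [-0.001  0.001 -1.   ] z [-0.169  0.986  0.001]
```

```bash
python3 - <<'E'
from h import *
import pickle
f=pickle.load(open('w38.pkl','rb')); crop(f,220,60,430,200,3.7,'w38c.png')
E
```

```bash
cat >> h.py <<'E'
def loc(P):
    c,s=np.cos(CAB[2]),np.sin(CAB[2]);d=np.array(P)[:2]-CAB[:2];return np.array([c*d[0]+s*d[1],-s*d[0]+c*d[1],P[2]])
E
python3 - <<'E'
from h import *
import pickle
f=pickle.load(open('w38.pkl','rb'))
T=lambda u,v:(220+u/3.7,60+v/3.7)
for n,u in dict(m0=(190,262),m1=(324,262),m2=(459,262),m3=(592,262),slotL=(145,353),slotR=(637,355)).items(): P=at_z(f,T(*u),.1055); print(n,loc(P).round(4),P.round(4))
P=at_z(f,T(264,368),.135);print('slider',loc(P),P)
for u in ((215,368),(321,368)): print(loc(at_z(f,T(*u),.135)))
print(loc(np.array(sensors.sense()['position'])))
E
```

```text
m0 [ 0.0282 -0.0916  0.1055] [0.5346 0.2217 0.1055]
m1 [ 0.0282 -0.0665  0.1055] [0.5304 0.2465 0.1055]
m2 [ 0.0281 -0.0412  0.1055] [0.5262 0.2714 0.1055]
m3 [ 0.0281 -0.0163  0.1055] [0.5219 0.2959 0.1055]
slotL [ 0.0454 -0.1007  0.1055] [0.5531 0.2156 0.1055]
slotR [ 0.0456 -0.0069  0.1055] [0.5376 0.3081 0.1055]
slider [ 0.04302514 -0.07581496  0.135     ] [0.54664375 0.23978528 0.135     ]
[ 0.04302259 -0.08407649  0.135     ]
[ 0.04302324 -0.06621522  0.135     ]
[ 0.07180785 -0.05893205  0.21271602]
```

```bash
python3 - <<'E'
from h import *
F=frame(CAB[2]+np.pi/2,np.pi/2)
chain((cab(.045,-.0755,.175),F,4),(cab(.045,-.0755,.113),F,6),hand=.5,dec=4)
E
```

```text
t 70.85 p [0.5722 0.2613 0.2127] j [0.428, 0.376, -0.003, 1.192, 0.002, 0.258] F [ 0.4  0.  -0.7] op 0.0428
 ax x [-0.     0.002 -1.   ] z [-0.169  0.986  0.002]
margin 0.887 vel frac [0.02 0.04 0.12 0.08 0.   0.01] qend [ 0.41  0.34 -0.14  1.09  0.    0.24]
max turn 0.0 max shift 0.012
[0.0002, 0.0004, 0.0, 0.0094, 0.0067, -0.0042, 0.5, 0.0002, 0.0004, 0.0, 0.0094, 0.0067, -0.0041, 0.5, 0.0002, 0.0004, 0.0, 0.0094, 0.0067, -0.0041, 0.5, 0.0002, 0.0004, 0.0, 0.0094, 0.0067, -0.0041, 0.5]
margin 0.801 vel frac [0.   0.03 0.05 0.07 0.   0.  ] qend [ 0.41  0.38 -0.23  0.96  0.    0.24]
max turn 0.0 max shift 0.01
[0.0, 0.0, 0.0, 0.0103, 0.0, 0.0, 0.5, 0.0, 0.0, 0.0, 0.0103, 0.0, 0.0, 0.5, 0.0, 0.0, 0.0, 0.0103, 0.0, 0.0, 0.5, 0.0, 0.0, 0.0, 0.0103, 0.0, 0.0, 0.5, 0.0, 0.0, 0.0, 0.0103, 0.0, 0.0, 0.5, 0.0, 0.0, 0.0, 0.0103, 0.0, 0.0, 0.5]
```

>>> {"fn": "apply_moves", "kwargs": {
  "rows": [0,0,0,0.0095,0.0067,-0.0042,0.5,0,0,0,0.0095,0.0067,-0.0041,0.5,0,0,0,0.0095,0.0067,-0.0041,0.5,0,0,0,0.0095,0.0067,-0.0041,0.5,0,0,0,0,0,0,0.5,0,0,0,0,0,0,0.5,0,0,0,0,0,0,0.5],
  "squeeze": 20
}}

```text
clock: 71.55
position: [0.5496, 0.2412, 0.1759]
eef_rot: [0.457, -0.541, 0.455, 0.541]
wrist_force: [-0.4, -0.2, 1.1]
opening: 0.0427
```

```bash
python3 - <<'E'
from h import *
F=frame(CAB[2]+np.pi/2,np.pi/2)
chain((cab(.045,-.0755,.113),F,6),hand=.5,dec=4)
f=grab('wrist','w39.png'); f=grab('scene'); crop(f,200,90,330,190,6,'s39.png')
E
```

```text
t 71.55 p [0.5496 0.2412 0.1759] j [0.413, 0.338, -0.141, 1.089, 0.002, 0.243] F [-0.4 -0.2  1.1] op 0.0427
 ax x [ 0.002  0.002 -1.   ] z [-0.169  0.986  0.002]
margin 0.801 vel frac [0.   0.03 0.05 0.07 0.   0.  ] qend [ 0.41  0.38 -0.23  0.96 -0.    0.24]
max turn 0.001 max shift 0.01
[0.0002, 0.0004, 0.0004, 0.0105, 0.0002, -0.0001, 0.5, 0.0002, 0.0004, 0.0004, 0.0105, 0.0002, -0.0001, 0.5, 0.0002, 0.0004, 0.0004, 0.0105, 0.0002, -0.0001, 0.5, 0.0002, 0.0004, 0.0004, 0.0105, 0.0002, -0.0001, 0.5, 0.0002, 0.0004, 0.0004, 0.0105, 0.0002, -0.0001, 0.5, 0.0002, 0.0004, 0.0004, 0.0105, 0.0002, -0.0001, 0.5]
```

>>> {"fn": "apply_moves", "kwargs": {
  "rows": [0,0,0,0.0105,0,0,0.5,0,0,0,0.0105,0,0,0.5,0,0.001,0,0.0105,0,0,0.5,0,0.001,0,0.0105,0,0,0.5,0,0,0,0.0105,0,0,0.5,0,0,0,0.008,0,0,0.5,0,0,0,0,0,0,0.5,0,0,0,0,0,0,0.5]
}}

```text
clock: 72.45
position: [0.5491, 0.2407, 0.1145]
eef_rot: [-0.456, 0.541, -0.456, -0.54]
wrist_force: [-0.2, -0.4, 0.2]
opening: 0.0429
```

>>> {"fn": "apply_moves", "kwargs": {
  "rows": [0,0,0,0,0,0,0.65,0,0,0,0,0,0,0.75,0,0,0,0,0,0,0.85,0,0,0,0,0,0,0.9,0,0,0,0,0,0,0.9]
}}

```text
clock: 72.95
position: [0.5496, 0.2408, 0.1153]
eef_rot: [-0.456, 0.541, -0.455, -0.54]
wrist_force: [-0.6, -0.9, 4.9]
opening: 0.0175
```

```bash
python3 - <<'E'
from h import *
p,R=st(); print(loc(p)); f=grab('wrist','w40.png')
E
```

```text
t 72.95 p [0.5496 0.2408 0.1153] j [0.413, 0.38, -0.226, 0.963, -0.001, 0.244] F [-0.6 -0.9  4.9] op 0.0175
 ax x [ 0.002  0.    -1.   ] z [-0.169  0.986 -0.   ]
[ 0.04610087 -0.0752853   0.11528886]
```

>>> {"fn": "apply_moves", "kwargs": {
  "rows": [0,0,0,0,0,0.006,0.9,0,0,0,0,0,0.007,0.9,0,0,0,0,0,0.007,0.9,0,0,0,0,0,0.007,0.9,0,0,0,0,0,0.007,0.9,0,0,0,0,0,0,0.9,0,0,0,0,0,0,0.9]
}}

```text
clock: 73.7
position: [0.5439, 0.2752, 0.1153]
eef_rot: [-0.457, 0.541, -0.455, -0.54]
wrist_force: [0.9, 1.3, 5.4]
opening: 0.0171
```

```bash
python3 - <<'E'
from h import *
p,R=st(); print(loc(p)); f=grab('wrist','w41.png')
E
```

```text
t 73.7 p [0.5439 0.2752 0.1153] j [0.468, 0.397, -0.202, 0.97, 0.001, 0.298] F [0.9 1.3 5.4] op 0.0171
 ax x [ 0.002  0.002 -1.   ] z [-0.169  0.986  0.001]
[ 0.04625528 -0.04040372  0.11528066]
```

```bash
python3 - <<'E'
from h import *
f=grab('wrist'); crop(f,240,150,400,320,4.5,'w42.png')
import pickle; pickle.dump(f,open('w42.pkl','wb'))
E
python3 - <<'E'
from h import *
import pickle; f=pickle.load(open('w42.pkl','rb'))
T=lambda u,v:(240+u/4.5,150+v/4.5)
print('m1',loc(at_z(f,T(88,273),.1055)),'m2',loc(at_z(f,T(341,273),.1055)),'m3',loc(at_z(f,T(593,273),.1055)))
print('s',loc(at_z(f,T(360,345),.135)),loc(at_z(f,T(358,660),.135)))
print('at front face base',loc(at_z(f,T(360,345),.107)))
E
```

```text
m1 [ 0.02869094 -0.06670039  0.1055    ] m2 [ 0.02863895 -0.04140277  0.1055    ] m3 [ 0.02861355 -0.01621594  0.1055    ]
s [ 0.02502476 -0.03959907  0.135     ] [ 0.05429507 -0.03970409  0.135     ]
at front face base [ 0.03572963 -0.03949432  0.107     ]
```

>>> {"fn": "apply_moves", "kwargs": {
  "rows": [0,0,0,0,0,-0.0015,0.9,0,0,0,0,0,0,0.9,0,0,0,0,0,0,0.9]
}}

```text
clock: 74.1
position: [0.5442, 0.2734, 0.1153]
eef_rot: [-0.457, 0.541, -0.455, -0.54]
wrist_force: [0.3, 1.4, 5.5]
opening: 0.0175
```

```bash
python3 - <<'E'
from h import *
p,R=st(); print(loc(p))
f=grab('wrist'); crop(f,240,150,400,320,4.5,'w43.png')
import pickle; pickle.dump(f,open('w43.pkl','wb'))
E
```

```text
t 74.1 p [0.5442 0.2734 0.1153] j [0.465, 0.396, -0.203, 0.97, 0.0, 0.296] F [0.3 1.4 5.5] op 0.0175
 ax x [ 0.002  0.001 -1.   ] z [-0.169  0.986  0.001]
[ 0.0462385  -0.04227782  0.11526905]
```

>>> {"fn": "apply_moves", "kwargs": {
  "rows": [0,0,0,0,0,0,0.8,0,0,0,0,0,0,0.7,0,0,0,0,0,0,0.6,0,0,0,0,0,0,0.5,0,0,0,0,0,0,0.5,0,0,0,-0.02,0,0,0.5,0,0,0,-0.04,0,0,0.5,0,0,0,-0.04,0,0,0.5]
}}

```text
clock: 74.95
position: [0.5427, 0.2723, 0.2148]
eef_rot: [0.455, -0.54, 0.457, 0.541]
wrist_force: [0.2, -0.2, 0.0]
opening: 0.043
```

```bash
cat > /tmp/a.py <<'E'
from h import *
import cv2
for n in ("wrist","scene","top"):
    grab(n,"fin_"+n+".png")
E
python3 /tmp/a.py || sed -n 1,30p h.py; ls pics | tail -5; ls pics/fin* fin* 2>/dev/null
```

```text
w41.png
w42.png
w43.png
w9.png
wrist0.png
pics/fin_scene.png
pics/fin_top.png
pics/fin_wrist.png
```

View pics/fin_wrist.png

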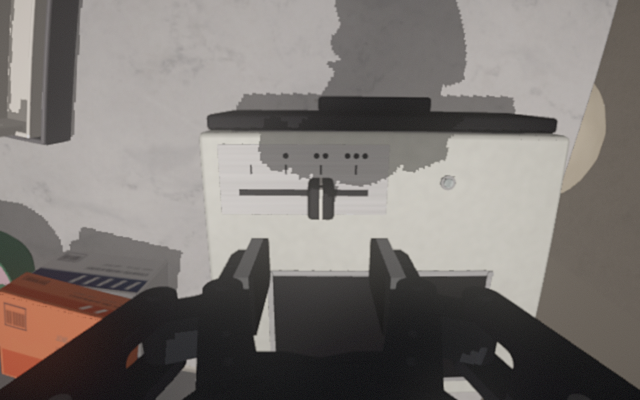

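View pics/fin_scene.png

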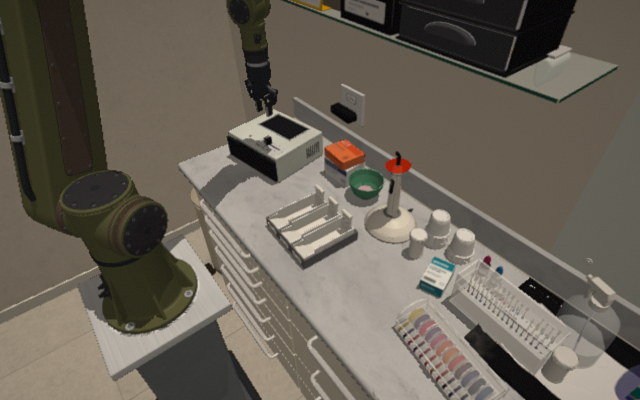

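View pics/fin_top.png

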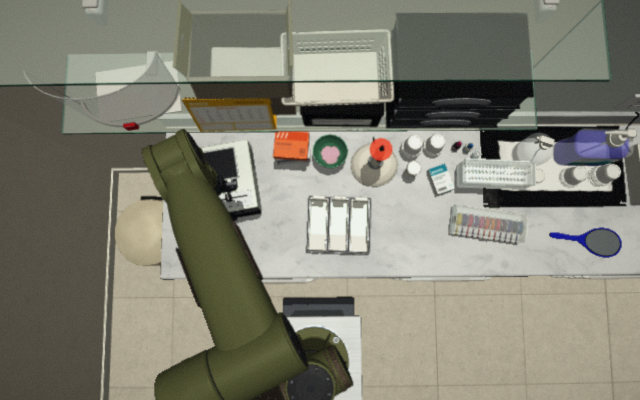

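The slider line (≈320, 198) sits under the two-dot tick (≈320, 168), the three bins are in the organiser, and the drawer front looks flush. I'll check enlarged crops before handing in.

```bash
python3 - <<'E'
import cv2,numpy as np
a=cv2.imread('pics/fin_wrist.png')[90:230,190:410]; b=cv2.imread('pics/fin_scene.png')[100:270,220:380]
a=cv2.resize(a,None,fx=3,fy=3,interpolation=2); b=cv2.resize(b,None,fx=4,fy=4,interpolation=2)
cv2.imwrite('pics/fa.png',a[:600,:800]); cv2.imwrite('pics/fb.png',b[:600,:800])
E
```

```text
(no output)
```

View pics/fa.png

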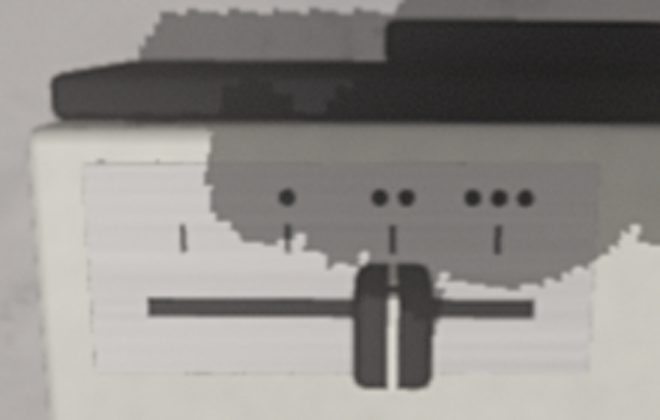

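View pics/fb.png

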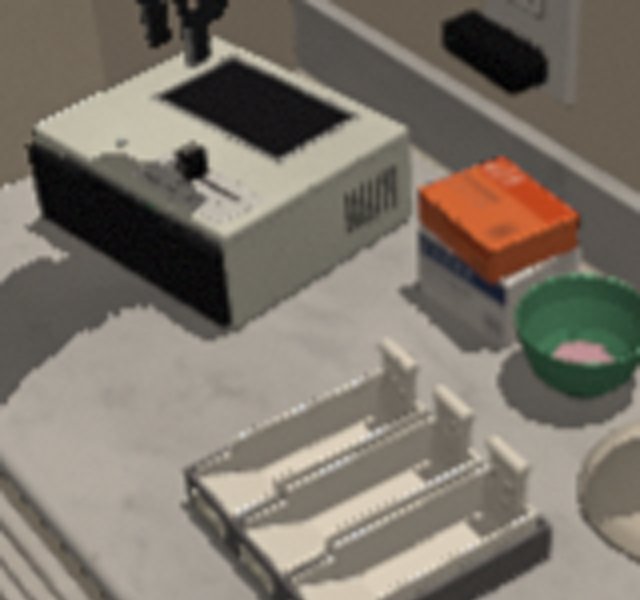

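The crops show the slider line on the two-dot tick (392, 240), the drawer front flush against the housing, and the bins empty and seated. Handing in.

```bash
python3 -c "from plant import manip; print(manip.close_job())"
```

```text
the job is handed in; nothing more can be done
None
```

The job is handed in at about 75 s of the 210 s, and every final check agreed with the task; no verdict was reported.

- **Syringes:** I tipped bin0 (one syringe), bin1 (two) and bin2 (two) into the drawer and set each bin back in its own slot. The loose syringe had been knocked aside, so I measured it again before putting it in. One syringe landed standing on end and I pushed it flat. All six lay flat before I closed the drawer.
- **Drawer and timer:** I pushed the drawer until it stopped moving at about 16 N, and only then slid the timer to two dots and let go.
- **Last checks:** After release, the slider line is on the two-dot tick and the drawer front is flush with the housing. The three bins look empty and fully down, with rims level. The carton and pot look to be where they started, judged by eye and not measured again. The gripper was clear of everything, with wrist force near zero.

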